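Open the rocker clamp, close up the relay housings in a row, shut the clamp

TASK

Press the tab of the test fixture's rocker clamp all the way down so that its lip tips up and frees the relay housings. Then line up every housing, those from the fixture and those lying about on the grey tray, in one closed-up row on the tray: upright, an end of each square against the tray's back fence, the first one's side against the end stop and each next one pushed up side to side with its neighbour, with no gaps. When the row is complete, press the lip back down until the clamp is fully shut, and leave everything else on the bench where it is.

Things in the scene. Friction and masses are not known exactly. Their poses are not given: they have to be found in the camera images.
- fixture: Fixed aluminium plate 190 (x) x 250 (y) x 16 mm, origin under its centre, x away from the robot. Housings lie on it, long side along x, centred at x = 35, y = -80, 0, 80 mm. Low ribs (7 mm high, x -8 to 14 mm) flank each with 2 mm play; a stop bar 8 mm high spans the far side (x 82 to 91 mm). Posts 60 mm high over the bench at x = -60, y = +-119 mm carry the clamp.
- clamp (a joint): Rocker clamp angle (rad): 0 = shut, 0.9 = fully open, with end stops. Pivot: the fixture's y direction through x = -60, z = 48.5 mm. A steel lip plate (210 mm wide, 6 mm thick) reaches 66 mm from the pivot to +x, level when shut, 1.5 mm over the near 16 mm of the housings. Pressing the tab down tips the lip up. Friction (0.22 N m, about 4 N at the tab) keeps it at any angle.
- clamp_tab (a point): Point on the top of the tab, on its rubber pad 55 mm from the pivot, mid-width. The steel tab, 60 mm wide and 6 mm thick, reaches 70 mm from the pivot to -x, rising at 35 degrees when shut and dipping 17 degrees when fully open. The point moves with the clamp and falls about 47 mm on opening.
- clamp_lip (a point): Point on the top face of the lip, 58 mm from the pivot, middle of its width; moves with the clamp (rises about 44 mm on opening).
- tray: Fixed grey tray, floor 126 (x) x 270 (y) x 6 mm, origin under its centre, x away from the robot. Back fence on the far side, inner face at x = 55 mm; end stop at the +y end, inner face at y = 125 mm; both 16 mm above the floor. Near side and -y end are open. In a closed row the housings' centres lie at x = 10 and y = 103, 59, 15, -29, -73 mm, as many as there are, starting at the stop.
- place1 (a point): Point on the tray floor where the underside centre of housing number 1 of the closed-up row (counted from the end stop) comes to lie; not marked on the tray.
- place2 (a point): Point on the tray floor where the underside centre of housing number 2 of the closed-up row (counted from the end stop) comes to lie; not marked on the tray.
- place3 (a point): Point on the tray floor where the underside centre of housing number 3 of the closed-up row (counted from the end stop) comes to lie; not marked on the tray.
- place4 (a point): Point on the tray floor where the underside centre of housing number 4 of the closed-up row (counted from the end stop) comes to lie; not marked on the tray.
- place5 (a point): Point on the tray floor where the underside centre of housing number 5 of the closed-up row (counted from the end stop) comes to lie; not marked on the tray.
- housing1: Relay housing, white plastic block 90 mm long (its x) x 44 mm wide (its y) x 28 mm high (z up), about 90 g; origin at the centre of its underside; plain sides, flat top with screw heads and a grey centre panel, both ends alike. All housings are identical. None if absent today. Starts in the fixture.
- housing2: Relay housing, white plastic block 90 mm long (its x) x 44 mm wide (its y) x 28 mm high (z up), about 90 g; origin at the centre of its underside; plain sides, flat top with screw heads and a grey centre panel, both ends alike. All housings are identical. None if absent today. Starts in the fixture.
- housing3: Relay housing, white plastic block 90 mm long (its x) x 44 mm wide (its y) x 28 mm high (z up), about 90 g; origin at the centre of its underside; plain sides, flat top with screw heads and a grey centre panel, both ends alike. All housings are identical. None if absent today. Starts in the fixture.
- housing4: Relay housing, white plastic block 90 mm long (its x) x 44 mm wide (its y) x 28 mm high (z up), about 90 g; origin at the centre of its underside; plain sides, flat top with screw heads and a grey centre panel, both ends alike. All housings are identical. None if absent today. Starts lying askew on the tray.
- housing5: Relay housing, white plastic block 90 mm long (its x) x 44 mm wide (its y) x 28 mm high (z up), about 90 g; origin at the centre of its underside; plain sides, flat top with screw heads and a grey centre panel, both ends alike. All housings are identical. None if absent today. Starts lying askew on the tray.
- screwdriver: Bystander: screwdriver about 170 mm long lying between fixture and tray; origin near its middle. Leave it.
- tape_roll: Bystander: black roll, 84 mm across, 22 mm high, near the robot; origin at the centre of its underside. Leave it.
- oil_bottle: Bystander: bottle 44 mm across, 110 mm high, beyond the working area; origin at the centre of its underside. Leave it.
- brush: Bystander: brush 160 mm long lying beyond the working area; origin near its middle. Leave it.

How it is judged:
By the outcome, as a careful person would: the job done as asked, in the order asked, and still so for the second after the job is handed in, with the robot touching nothing.
Of housing1, housing2, housing3, housing4, housing5 only 3 to 5 are there at a start; the rules pass over those that are not, and their reading is None.
At some moment in a run one of housing1, housing2, housing3, housing4, housing5 may be knocked a few centimetres aside while the robot is not near it.
Once in a run the grip may slacken for a moment while it holds something.
It also fails if it takes over 210 s, if anything falls off the work surface, if the arm or the gripper's body presses on something with over 40 N, if the wrist force passes 120 N, or if a joint passes its speed limit or range.

ROBOT

A 6-joint arm with a two-finger parallel gripper is mounted at the origin on the work surface. World frame = base frame: x ahead of the robot, y to its left, z up, the work surface at z = 0. Lengths are in m, angles in rad, forces in N, time in s.
With the tool pointing down it reaches from about 0.275 to 0.75 m from the base axis. Payload 10.2 kg.
Tool frame: the origin (TCP) lies midway between the tips of the shut fingers; the grasp point (between the pads) lies 19 mm behind it; z points along the fingers, y is the direction in which the jaws open and shut (so a half turn about z gives the same grasp; the last joint's range is limited). The gripper opens to 85 mm and grips with 20 to 120 N. Pads are 22 mm wide; open, the fingers measure 114 mm over their backs; the gripper's body (76 mm by 85 mm) begins 54 mm behind the grasp point. The pads swing forward as they close: fully open they stand 13 mm farther back than shut.
Start: joints at [1.049, 0.313, 1.498, -0, 1.331, -0.223], TCP at [0.155, 0.502, 0.231] pointing down, gripper open.
Joint ranges: [-2.94, 2.94], [-0.97, 2.17], [0.19, 2.56], [-1.23, 4.37], [0.02, 3.11], [-2.88, 2.88]. Speed limits (rad/s): [2.39, 2.39, 3.01, 3.14, 3.14, 3.14].

INTERFACE

Orientations are given as a rotation vector (axis times angle).
In Python, from plant import robot gives the robot as it stands.
- The arm moves only by the shell command python3 -m crank 'ROWS'. ROWS is a JSON object of lists of equal length, an entry for each row: "grip": the finger opening in m, from 0 to 0.0854; "slide": the shift along the tool's x, y, z in m, a list of three; "twist": the turn, a rotation vector about the tool's x, y, z in degrees, a list of three. In form: {"grip": [grip, ...], "slide": [[tx, ty, tz], ...], "twist": [[ax, ay, az], ...]}. A call has 1 to 8 rows; each row shifts and turns the pose as measured when the row begins, along the tool's axes as they then stand; what a row does not reach is not made up. A row lasts 1/12 s, in which the tool goes at most 41.7 mm and 7.16 degrees, less where a joint would pass 70% of its speed; a pose out of reach is approached as far as the arm can. A call with a gripper value outside its range is refused whole. The fingers move at their own pace and stop on an object; the grip force is fixed at half the most. Time passes only in rows, so rows that do not move let the fingers close. It gives the time, the measured TCP pose, the force and the opening at its end, in the units of the state.
- robot.get_obs(): the state, without advancing time (a new reading comes with each control period).
- robot.camera(name): name is "scene" or "top"; returns the picture (420x560x3 uint8, red, green, blue); there is no depth.
- robot.camera_model(name): a dict with "mtx" (3x3 intrinsics, pixels), "distortion" ([k1, k2, p1, p2, k3] as OpenCV has them; the pictures are not rectified), "world_from_camera" (4x4, takes a point from camera to world coordinates). Camera axes: x right, y down, z forward; pixel columns grow to the right and rows downward; lengths in m; the calibration is good to about 2 mm. A picture is of the moment at which its call begins. camera_model takes no time and is no camera call.
- robot.job_done(): hands the job in, once; it reports no verdict.
The state is a dict: "time_s": time; "joint_pos": joint angles; "dq": joint speeds; "joint_efforts": joint torques, N m; "tool_pos": TCP position; "eef_rot": TCP orientation; "force": force on the tool from outside, world axes, zero at the start; "ft_torque": the same for the moment, N m; "finger_gap": finger opening in m.
Only numpy, scipy, OpenCV 4.12 (cv2) and the standard library are available. Lean on these libraries where they do the work, as an engineer would, in place of code of your own. Each camera call takes 0.05 s, during which the arm holds its last target.

## Working session

There is one attempt and no reset: what is moved stays moved. The work goes in short steps, Python scripts to look and compute and a shell command to move; the robot and the scene stay as the last step left them, time stands still between calls to the robot, and variables do not carry over. Pictures are saved under pics/ and viewed, and the job is handed in when it is done.

```bash
ls; mkdir -p pics
python3 - <<'E'
from plant import robot
import cv2,json
o=robot.get_obs()
for k,v in o.items(): print(k,v)
for n in ("scene","top"):
    cv2.imwrite(f"pics/{n}0.png",robot.camera(n)[:,:,::-1])
    m=robot.camera_model(n); print(n,m)
E
```

```text
pics
time_s 0.0
joint_pos [ 1.04860290e+00  3.13460634e-01  1.49841356e+00  1.82314610e-05
  1.33098988e+00 -2.23412885e-01]
dq [-0.00072164  0.00030948 -0.00057369 -0.0008735  -0.00069477 -0.00140191]
joint_efforts [ 7.09784690e-04 -4.12262928e+01 -2.59747428e+01 -8.44736428e-05
  4.07206520e-03  2.18090906e-05]
tool_pos [0.1544251  0.50151918 0.23073849]
eef_rot [-4.67514920e-01 -3.10612584e+00  1.84954663e-03]
force [-0.96690816  1.04711665 -0.49104314]
ft_torque [0.03660229 0.03839537 0.0271353 ]
finger_gap 0.085818381659393
scene {'mtx': array([[471.96136776,   0.        , 282.74112318],
       [  0.        , 471.96136776, 210.29641708],
       [  0.        ,   0.        ,   1.        ]]), 'distortion': array([-0.144148,  0.      ,  0.      ,  0.      ,  0.      ]), 'world_from_camera': array([[ 0.88792224,  0.38616634, -0.24993931,  0.90783517],
       [ 0.45989887, -0.75628647,  0.46532119, -0.52097322],
       [-0.00933434, -0.52811583, -0.84912104,  1.06442759],
       [ 0.        ,  0.        ,  0.        ,  1.        ]])}
top {'mtx': array([[381.64114377,   0.        , 278.82354197],
       [  0.        , 381.64114377, 207.26219662],
       [  0.        ,   0.        ,   1.        ]]), 'distortion': array([-0.09813138,  0.        ,  0.        ,  0.        ,  0.        ]), 'world_from_camera': array([[ 7.44320756e-04, -9.87535007e-01,  1.57397763e-01,
         4.50692803e-01],
       [-9.99523741e-01,  4.12107045e-03,  3.05828209e-02,
         6.81688399e-03],
       [-3.08502535e-02, -1.57345564e-01, -9.87061617e-01,
         9.98027322e-01],
       [ 0.00000000e+00,  0.00000000e+00,  0.00000000e+00,
         1.00000000e+00]])}
```

View pics/top0.png

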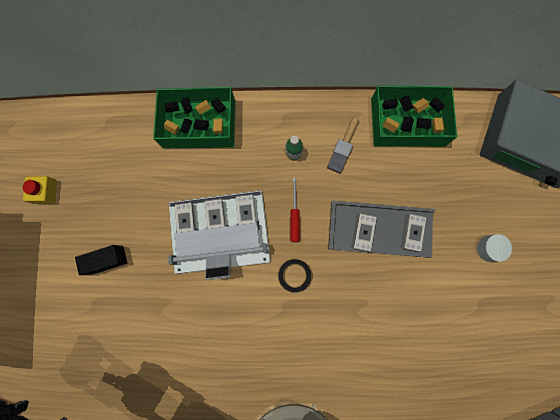

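View pics/scene0.png

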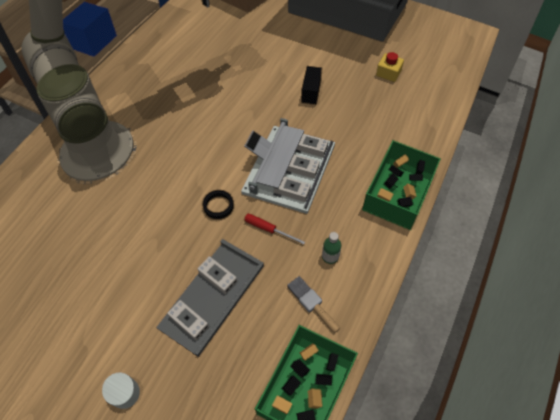

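```bash
cat > h.py <<'E'
from plant import robot
import cv2,numpy as np
from scipy.optimize import least_squares
def proj(n,P):
    m=robot.camera_model(n);T=np.linalg.inv(m["world_from_camera"])
    P=np.atleast_2d(np.asarray(P,float))
    return cv2.projectPoints(P,cv2.Rodrigues(T[:3,:3])[0],T[:3,3],m["mtx"],m["distortion"])[0][:,0]
def ray(n,uv,z):
    m=robot.camera_model(n);W=m["world_from_camera"]
    p=cv2.undistortPoints(np.array(uv,float).reshape(-1,1,2),m["mtx"],m["distortion"])[:,0]
    d=np.c_[p,np.ones(len(p))]@W[:3,:3].T; o=W[:3,3]
    return o+d*((z-o[2])/d[:,2])[:,None]
def crop(n,name,c,s=6,w=130,h=100,img=None):
    im=robot.camera(n)[:,:,::-1] if img is None else img
    x,y=c; x=int(max(0,min(560-w,x)));y=int(max(0,min(420-h,y)))
    cv2.imwrite(f"pics/{name}.png",cv2.resize(im[y:y+h,x:x+w],None,fx=s,fy=s,interpolation=cv2.INTER_CUBIC))
    return im
E
python3 - <<'E'
from h import *
for n,t in (("top",[(160,180,"fx"),(320,190,"tr")]),("scene",[(232,115,"fx"),(150,230,"tr")])):
    im=cv2.imread(f"pics/{n}0.png")
    for x,y,k in t: crop(n,f"{n}_{k}0",(x,y),6,130,100 if (n,k)!=("scene","tr") else 100,im)
crop("scene","scene_tr0",(150,235),6,125,120 if 0 else 100,cv2.imread("pics/scene0.png"))
cv2.imwrite("pics/scene_tr0.png",cv2.resize(cv2.imread("pics/scene0.png")[235:355,150:275],None,fx=5,fy=5,interpolation=2))
E
```

```text
(no output)
```

View pics/top_fx0.png

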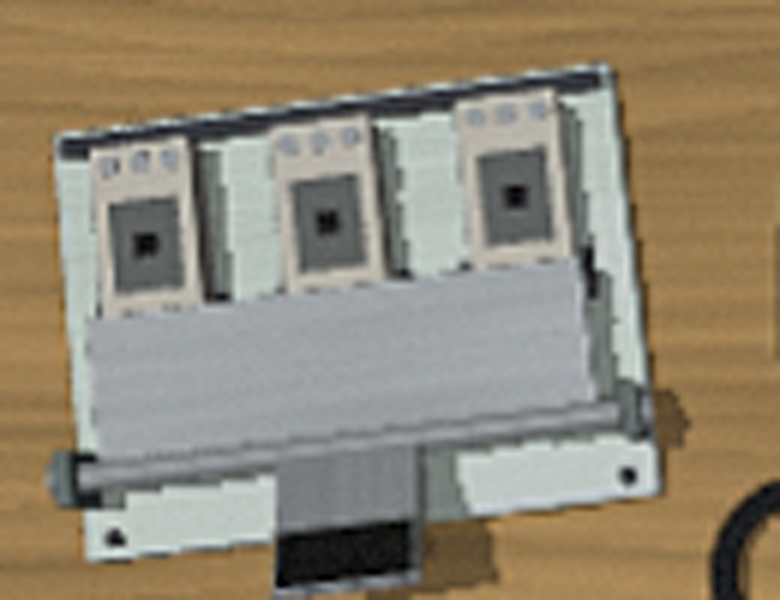

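View pics/top_tr0.png

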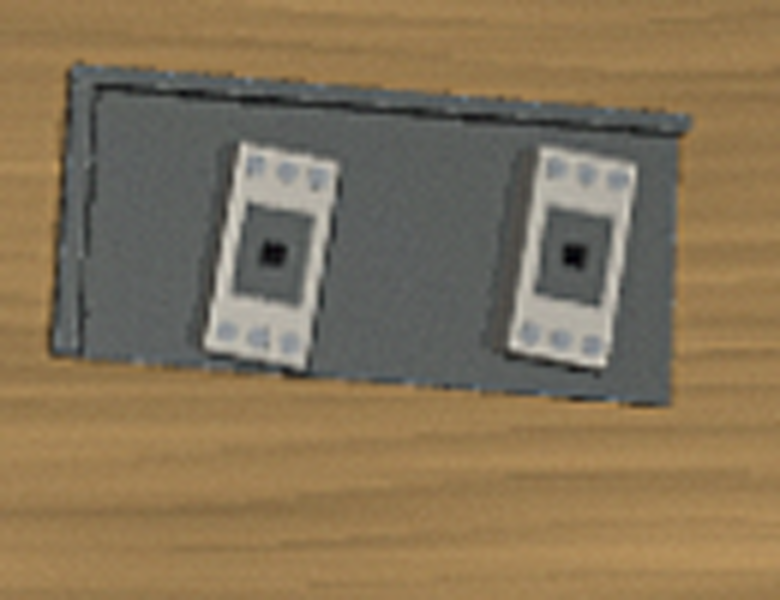

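View pics/scene_fx0.png

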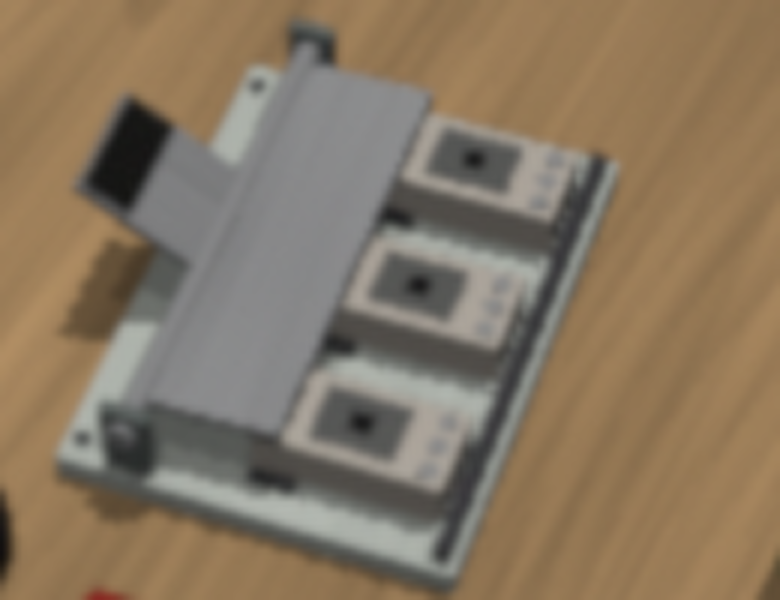

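View pics/scene_tr0.png

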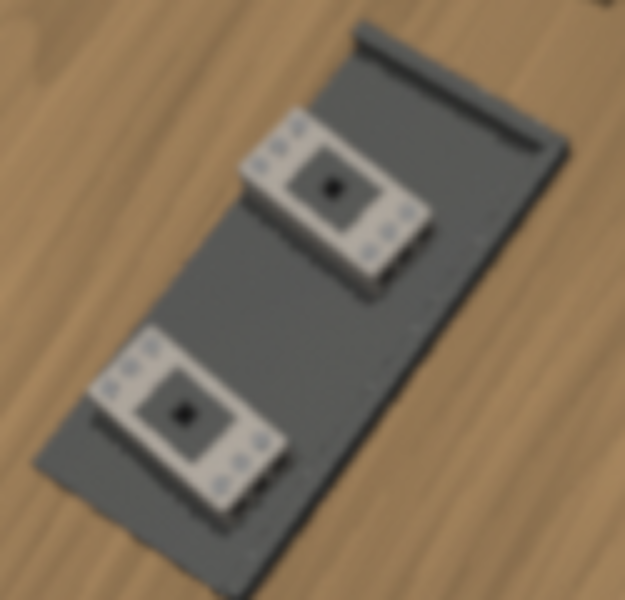

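```bash
cat >> h.py <<'E'
def fit(model,obs,x0,bias=False):
    # obs: list of (cam, pts index, uv)
    def f(p):
        c,s=np.cos(p[2]),np.sin(p[2])
        r=[]
        for n,P,uv in obs:
            P=np.array(P,float); W=np.c_[p[0]+c*P[:,0]-s*P[:,1],p[1]+s*P[:,0]+c*P[:,1],P[:,2]]
            r.append((proj(n,W)-uv).ravel())
        return np.concatenate(r)
    s=least_squares(f,x0,loss="soft_l1")
    return s.x,f(s.x)
def px(U,o,s): return (np.array(U,float)+.5)/s-.5+np.array(o)
E
python3 - <<'E'
from h import *
def show(k,t,s,x0):
    for nm,ob in (("top",[t]),("scene",[s]),("both",[t,s])):
        x,r=fit(None,ob,x0); print(k,nm,np.round(x[:2]*1000,1),round(np.degrees(x[2]),2),np.round(r,1))
m=1e-3
F=np.array([[95,125,16],[95,-125,16],[-95,-125,16],[-95,125,16]])*m
show("fix",("top",F,px([(55,135),(608,65),(660,497),(88,560)],(160,180),6)),("scene",F[:3],px([(617,163),(452,572),(58,462)],(232,115),6)),[.42,.15,.1])
T=np.array([[63,135,22],[63,-135,22],[-63,135,22],[-63,-135,6]])*m
show("tray",("top",T,px([(72,65),(692,117),(52,355),(672,405)],(320,190),6)),("scene",T[[0,2,3]],px([(570,146),(360,25),(37,463)],(150,235),5)),[.42,-.25,-.1])
H=np.array([[45,22,34],[45,-22,34],[-45,-22,34],[-45,22,34]])*m
show("A",("top",H,px([(240,142),(340,158),(305,370),(203,350)],(320,190),6)),("scene",H,px([(432,212),(377,282),(240,168),(297,107)],(150,235),5)),[.42,-.2,-.1])
show("B",("top",H,px([(540,145),(637,160),(607,370),(507,352)],(320,190),6)),("scene",H,px([(288,440),(225,517),(88,388),(150,325)],(150,235),5)),[.42,-.3,-.1])
E
```

```text
fix top [544.  195.7] 6.83 [-0.4 -0.4  0.6 -0.3  0.2  0.  -0.4  0.7]
fix scene [547.1 192.8] 7.78 [-0.  -0.3  0.8  0.9 -0.8 -0.6]
fix both [545.1 195.3] 7.07 [-0.4 -0.6  0.5 -0.9  0.5 -0.6 -0.1  0.4  0.1 -0.8 -0.2  0.1 -1.3 -2. ]
tray top [ 549.7 -229.1] -4.91 [ 0.1 -0.1 -0.  -0.4  0.2  0.2 -0.3  0.4]
tray scene [ 555.6 -234.7] -4.98 [ 0.3 -0.5  0.6 -0.5 -1.4  1.1]
tray both [ 551.7 -230.3] -4.82 [ 0.5 -0.8  0.4 -1.2  0.7 -0.5  0.2 -0.5 -0.3 -2.7  0.  -2.5 -1.7 -1.1]
A top [ 540.2 -181.3] -11.3 [-0.2 -0.2  0.1  0.4  0.2 -0.1 -0.  -0.1]
A scene [ 545.1 -184.5] -11.32 [ 0.9  0.1 -0.5 -0.4 -0.7  0.5  0.4 -0.1]
A both [ 542.4 -182.6] -11.35 [ 0.3 -1.1  0.6 -0.4  0.7 -1.   0.5 -1.   0.3 -1.  -1.1 -1.6 -1.2 -0.6
 -0.1 -1.2]
B top [ 538.7 -309.4] -11.19 [-0.4 -0.3  0.2  0.4  0.3  0.1 -0.1 -0.1]
B scene [ 542.8 -312.8] -11.88 [ 0.5  0.3 -0.3 -0.6 -0.6  0.7  0.4 -0.4]
B both [ 540.7 -311. ] -11.64 [ 0.3 -1.2  0.9 -0.3  0.7 -0.7  0.4 -1.   0.2 -0.9 -0.6 -1.8 -0.9 -0.3
 -0.  -1.5]
```

```bash
cat >> h.py <<'E'
from scipy.spatial.transform import Rotation as Rn
FIX=[.5455,.1945,np.radians(7.1)]; TRAY=[.551,-.2305,np.radians(-4.9)]
def loc2w(fr,x,y): c,s=np.cos(fr[2]),np.sin(fr[2]); return np.array([fr[0]+c*x-s*y,fr[1]+s*x+c*y])
def w2loc(fr,x,y): c,s=np.cos(fr[2]),np.sin(fr[2]); dx,dy=x-fr[0],y-fr[1]; return np.array([c*dx+s*dy,-s*dx+c*dy])
def st(fr=None):
    o=robot.get_obs(); R=Rn.from_rotvec(o["eef_rot"]).as_matrix()
    yaw=np.degrees(np.arctan2(-R[0,1],R[1,1]))
    print("t%.1f"%o["time_s"],"tcp",np.round(o["tool_pos"]*1e3,1),"yaw %.1f"%yaw,"tilt %.2f"%np.degrees(np.arccos(-R[2,2])),"F",np.round(o["force"],1),"gap %.1f"%(o["finger_gap"]*1e3),"j6 %.2f"%o["joint_pos"][5])
    if fr is not None: print("local",np.round(w2loc(fr,*o["tool_pos"][:2])*1e3,1))
    return o,R,yaw
def go(x,y,z,yaw,fr=None):
    """target in mm local; prints needed twist and slide in tool axes after the twist"""
    o,R,y0=st(fr)
    p=np.array([x,y])/1e3; yw=np.radians(yaw)
    if fr is not None: p=loc2w(fr,*p); yw+=fr[2]
    d=np.r_[p,z/1e3]-o["tool_pos"]
    Rt=np.array([[-np.cos(yw),-np.sin(yw),0],[-np.sin(yw),np.cos(yw),0],[0,0,-1]]).T
    Rt=np.array([[-np.cos(yw),-np.sin(yw),0],[-np.sin(yw),np.cos(yw),0],[0,0,-1]])
    print("world d",np.round(d*1e3,1)," slide after twist",np.round(Rt@d*1e3,1)," slide now",np.round(R.T@d*1e3,1)," rotvec tool",np.round(np.degrees(Rn.from_matrix(R.T@Rt.T).as_rotvec()),2))
E
python3 - <<'E'
from h import *
go(-100,0,150,0,FIX)
print(w2loc(TRAY,.5424,-.1826),w2loc(TRAY,.5407,-.311))
E
```

```text
t0.1 tcp [154.4 501.5 230.8] yaw -17.1 tilt 0.06 F [-0.5  0.1  0.6] gap 85.5 j6 -0.22
local [-350.1  353. ]
world d [ 291.8 -319.4  -80.8]  slide after twist [-250.1 -353.    80.8]  slide now [-372.9 -219.3   80.9]  rotvec tool [ -0.06  -0.03 -24.22]
[-0.01266004  0.04699035] [-0.00338629 -0.08108559]
```

```bash
python3 -m crank '{"grip":[0,0,0,0,0,0,0,0],"slide":[[0,0,0],[0,0,0],[0,0,0],[0,0,0],[-0.024,-0.033,0],[-0.024,-0.033,0],[-0.024,-0.033,0],[-0.024,-0.033,0]],"twist":[[0,0,-6],[0,0,-6],[0,0,-6],[0,0,-6],[0,0,0],[0,0,0],[0,0,0],[0,0,0]]}'
python3 -m crank '{"grip":[0,0,0,0,0,0,0],"slide":[[-0.024,-0.033,0],[-0.024,-0.033,0],[-0.024,-0.033,0],[-0.024,-0.033,0],[-0.024,-0.033,0],[-0.024,-0.033,0.02],[0,0,0]],"twist":[[0,0,0],[0,0,0],[0,0,0],[0,0,0],[0,0,0],[0,0,0],[0,0,0]]}'
python3 - <<'E'
from h import *
go(-100,0,120,0,FIX)
for n in ("scene","top"): crop(n,n+"1",(232,80) if n=="scene" else (150,170))
E
```

```text
time_s: 0.77
tool_pos: [0.2659, 0.3834, 0.2276]
eef_rot: [0.241, -3.127, 0.007]
force: [1.2, -0.2, -0.0]
finger_gap: -0.0
time_s: 1.35
tool_pos: [0.4412, 0.2018, 0.2085]
eef_rot: [0.234, -3.127, 0.009]
force: [-0.2, -0.0, -1.7]
finger_gap: 0.0002
t1.4 tcp [441.2 201.8 208.5] yaw 8.6 tilt 0.45 F [-0.2 -0.  -1.7] gap 0.2 j6 -1.53
local [-102.6   20.1]
world d [  5.1 -19.6 -88.5]  slide after twist [ -2.6 -20.1  88.5]  slide now [ -2.6 -19.7  88.6]  rotvec tool [-0.31 -0.33  1.47]
```

```bash
python3 -m crank '{"grip":[0,0,0,0,0],"slide":[[0,-0.02,0.02],[0,0,0.03],[-0.002,0,0.03],[0,0,0.01],[0,0,0]],"twist":[[-0.3,-0.3,1.5],[0,0,0],[0,0,0],[0,0,0],[0,0,0]]}'
python3 - <<'E'
from h import *
o,R,y=st(FIX)
for n,c in (("scene",(210,90)),("top",(160,180))):
    im=crop(n,n+"2",c); q=proj(n,o["tool_pos"])[0]; print(n,q,(q-c+.5)*6)
go(-100,0,100,0,FIX)
E
```

```text
time_s: 1.87
tool_pos: [0.4428, 0.1898, 0.1206]
eef_rot: [-0.205, 3.127, 0.006]
force: [-0.4, -0.3, 0.6]
finger_gap: -0.0001
t1.9 tcp [442.8 189.8 120.6] yaw 7.5 tilt 0.49 F [-0.4 -0.3  0.6] gap -0.1 j6 -1.54
local [-102.5    8. ]
scene [253.70138043 128.04619437] [265.20828259 231.2771662 ]
top [210.9122291  271.14533111] [308.47337459 549.87198666]
t2.0 tcp [443.9 189.8 122.5] yaw 7.5 tilt 0.65 F [0.5 0.6 0.8] gap -0.1 j6 -1.54
local [-101.4    7.9]
world d [  2.4  -7.7 -22.5]  slide after twist [-1.4 -7.9 22.5]  slide now [-1.1 -8.  22.5]  rotvec tool [0.17 0.63 0.39]
```

View pics/scene2.png

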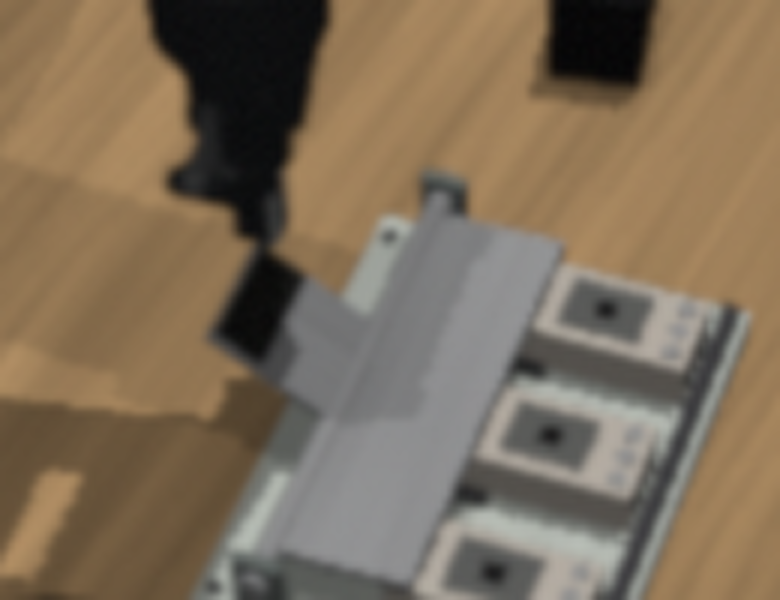

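View pics/top2.png

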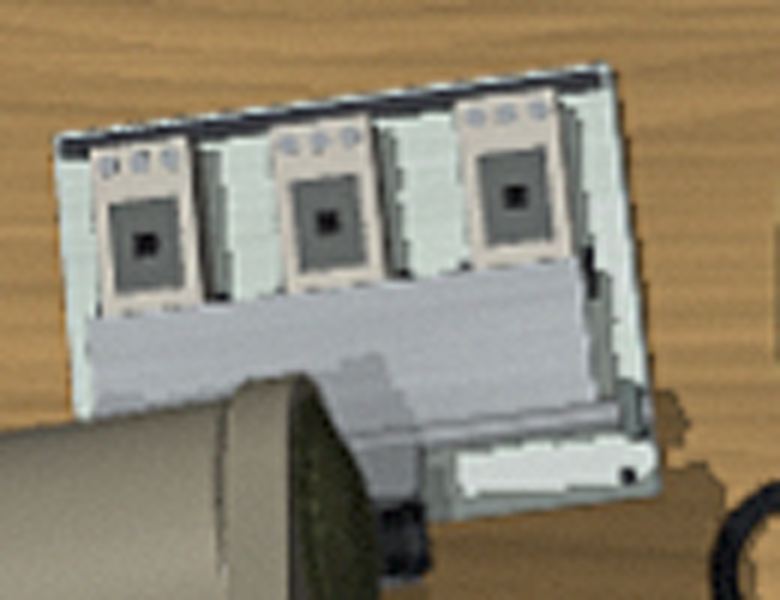

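```bash
python3 -m crank '{"grip":[0,0,0,0,0,0,0],"slide":[[-0.001,-0.008,0.012],[0,0,0.012],[0,0,0.012],[0,0,0.012],[0,0,0.012],[0,0,0.01],[0,0,0]],"twist":[[0,0.6,0],[0,0,0],[0,0,0],[0,0,0],[0,0,0],[0,0,0],[0,0,0]]}'
python3 - <<'E'
from h import *
go(-105,0,45,0,FIX)
E
```

```text
time_s: 2.55
tool_pos: [0.4509, 0.1829, 0.0558]
eef_rot: [-0.212, 3.121, 0.007]
force: [0.0, -0.3, 0.2]
finger_gap: -0.0003
t2.5 tcp [450.9 182.9  55.8] yaw 7.8 tilt 0.82 F [ 0.  -0.3  0.2] gap -0.3 j6 -1.57
local [-95.3   0.1]
world d [ -9.6  -1.3 -10.8]  slide after twist [ 9.7 -0.1 10.8]  slide now [ 9.8 -0.1 10.6]  rotvec tool [0.19 0.8  0.66]
```

Run:
```python
from h import *
crop("scene","s3",(210,90))
```

```text
(no output)
```

View pics/s3.png

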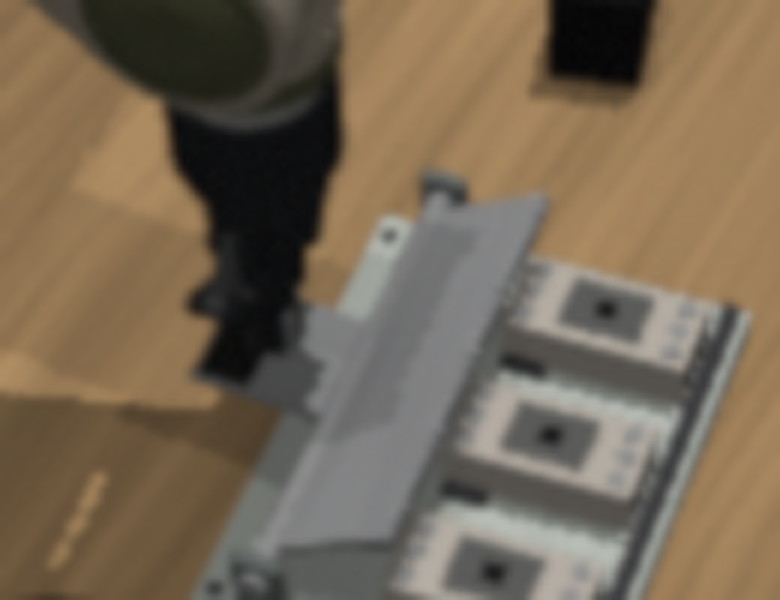

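```bash
python3 -m crank '{"grip":[0,0,0,0,0],"slide":[[0.009,0,0],[0.002,0,0.008],[0.001,0,0.006],[0,0,0.003],[0,0,0]],"twist":[[0,0.5,0],[0,0,0],[0,0,0],[0,0,0],[0,0,0]]}'
python3 - <<'E'
from h import *
go(-105,0,40,0,FIX)
crop("scene","s4",(210,90))
E
```

```text
time_s: 3.02
tool_pos: [0.4417, 0.1814, 0.0424]
eef_rot: [-0.213, 3.118, 0.007]
force: [-0.3, 0.0, 1.3]
finger_gap: 0.0002
t3.0 tcp [441.7 181.4  42.4] yaw 7.8 tilt 0.98 F [-0.3  0.   1.3] gap 0.2 j6 -1.57
local [-1.046e+02 -1.000e-01]
world d [-0.4  0.1 -2.4]  slide after twist [0.4 0.1 2.4]  slide now [0.4 0.1 2.4]  rotvec tool [0.19 0.96 0.7 ]
```

View pics/s4.png

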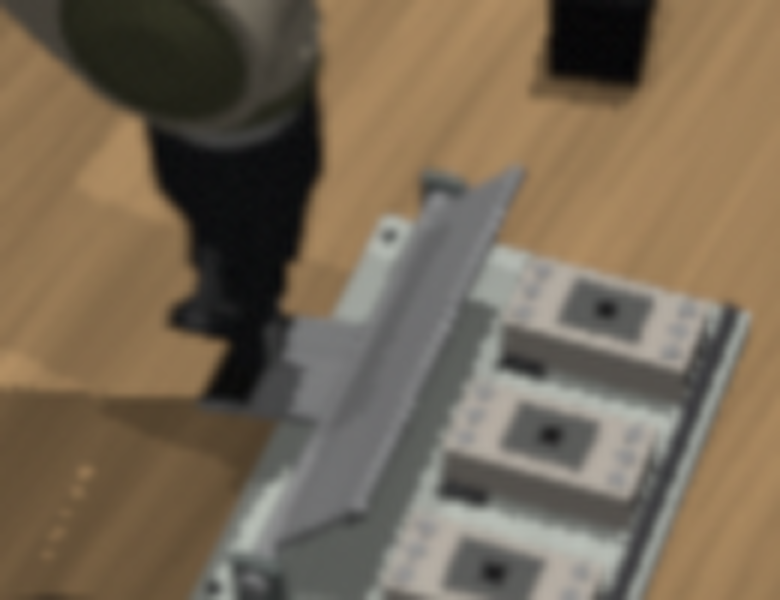

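```bash
python3 -m crank '{"grip":[0,0,0,0,0],"slide":[[0,0,0.003],[0,0,0.003],[0,0,0.003],[0,0,0.003],[0,0,0.002]],"twist":[[0,0.5,0],[0,0.5,0],[0,0,0],[0,0,0],[0,0,0]]}'
python3 - <<'E'
from h import *
st(FIX)
E
```

```text
time_s: 3.48
tool_pos: [0.4424, 0.1816, 0.0393]
eef_rot: [-0.218, 3.134, 0.003]
force: [-10.3, -3.3, 25.0]
finger_gap: 0.0001
t3.5 tcp [442.4 181.6  39.3] yaw 8.0 tilt 0.09 F [-10.3  -3.3  25. ] gap 0.1 j6 -1.57
local [-1.04e+02 -1.00e-01]
```

```bash
python3 -m crank '{"grip":[0,0,0.0854,0.0854,0.0854,0.0854],"slide":[[0,0,0],[0,0,-0.03],[0,0,-0.04],[0,0,-0.04],[0,-0.04,-0.01],[0,-0.04,0]],"twist":[[0,0,0],[0,0,0],[0,0,0],[0,0,7],[0,0,7],[0,0,5]]}'
python3 - <<'E'
from h import *
crop("scene","s5",(210,90)); crop("top","t5",(160,180))
go(542.4,-182.6,130,-11.3)
E
```

```text
time_s: 3.98
tool_pos: [0.4369, 0.1039, 0.1649]
eef_rot: [-0.303, -3.123, 0.0]
force: [-0.4, -0.1, -0.6]
finger_gap: 0.0483
t4.1 tcp [436.1 100.9 163.5] yaw -11.3 tilt 0.39 F [-0.  -0.2 -0.3] gap 63.1 j6 -1.41
world d [ 106.3 -283.5  -33.5]  slide after twist [-159.8 -257.2   33.5]  slide now [-160.1 -257.1   32.8]  rotvec tool [-0.1  -0.38 -0.03]
```

View pics/s5.png

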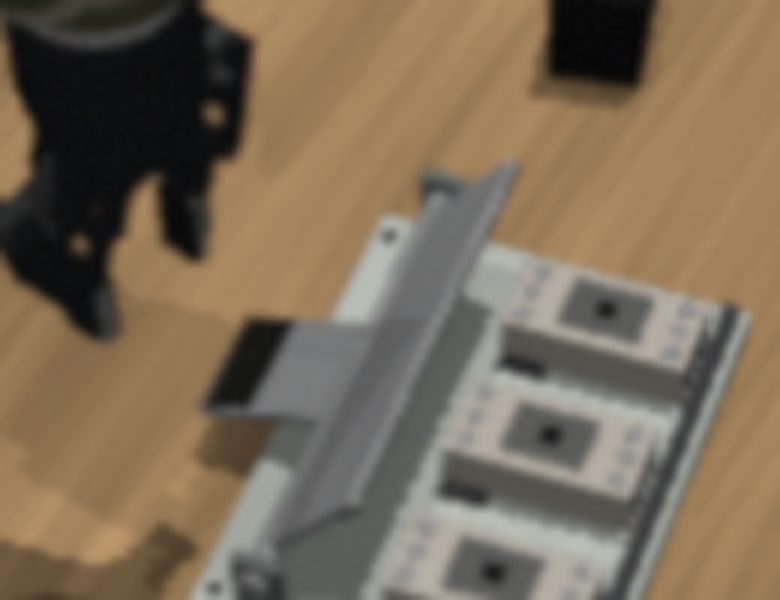

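View pics/t5.png

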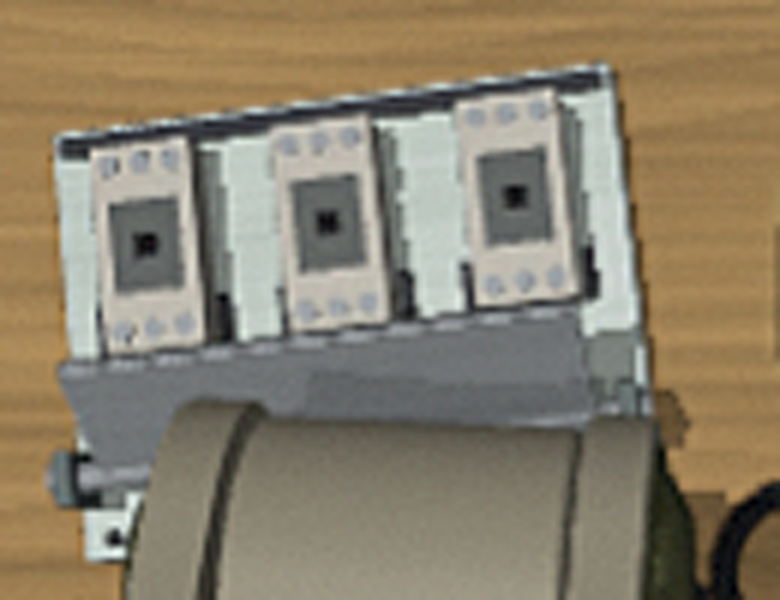

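```bash
python3 - <<'E'
from h import *
for a in (.7,.8,.9):
    P=[]
    for y in (.105,-.105):
        lx=-.06+.066*np.cos(a)-.003*np.sin(a); z=.0485+.066*np.sin(a)+.003*np.cos(a)
        P.append([*loc2w(FIX,lx,y),z])
    print(a,((proj("scene",P)-[210,90]+.5)*6).round(0).tolist(),((proj("top",P)-[160,180]+.5)*6).round(0).tolist())
E
python3 -m crank '{"grip":[0.0854,0.0854,0.0854,0.0854,0.0854,0.0854,0.0854,0.0854],"slide":[[-0.022,-0.037,0],[-0.022,-0.037,0],[-0.022,-0.037,0],[-0.023,-0.037,0],[-0.023,-0.037,0.01],[-0.023,-0.037,0.01],[-0.023,-0.035,0.01],[0,0,0]],"twist":[[0,0,0],[0,0,0],[0,0,0],[0,0,0],[0,0,0],[0,0,0],[0,0,0],[0,0,0]]}'
python3 - <<'E'
from h import *
go(542.4,-182.6,60,-11.3)
E
```

```text
0.7 [[530.0, 173.0], [367.0, 518.0]] [[64.0, 350.0], [580.0, 286.0]]
0.8 [[521.0, 163.0], [356.0, 508.0]] [[61.0, 361.0], [580.0, 296.0]]
0.9 [[510.0, 154.0], [344.0, 499.0]] [[59.0, 373.0], [581.0, 308.0]]
time_s: 4.75
tool_pos: [0.5361, -0.1716, 0.1317]
eef_rot: [-0.295, -3.118, -0.002]
force: [0.1, -0.5, -0.3]
finger_gap: 0.0855
t4.8 tcp [ 536.1 -171.6  131.7] yaw -10.8 tilt 0.54 F [ 0.1 -0.5 -0.3] gap 85.5 j6 -1.90
world d [  6.3 -11.  -71.7]  slide after twist [-8.3 -9.6 71.7]  slide now [-8.9 -9.7 71.6]  rotvec tool [ 0.02 -0.54  0.5 ]
```

```bash
python3 -m crank '{"grip":[0.075,0.075,0.075,0.075,0.075],"slide":[[-0.009,-0.0097,0],[0,0,0.03],[0,0,0.03],[0,0,0.01],[0,0,0]],"twist":[[0,-0.5,0.5],[0,0,0],[0,0,0],[0,0,0],[0,0,0]]}'
python3 - <<'E'
from h import *
go(541.5,-182.3,8,-11.3)
E
```

```text
time_s: 5.17
tool_pos: [0.5437, -0.1834, 0.0566]
eef_rot: [-0.31, -3.123, -0.004]
force: [-0.2, 0.2, 0.6]
finger_gap: 0.0752
t5.2 tcp [ 543.7 -183.4   56.6] yaw -11.3 tilt 0.24 F [-0.2  0.2  0.6] gap 75.2 j6 -1.90
world d [ -2.2   1.1 -48.6]  slide after twist [ 2.3  0.7 48.6]  slide now [ 2.2  0.6 48.6]  rotvec tool [ 0.12 -0.21 -0.04]
```

```bash
python3 -m crank '{"grip":[0.075,0.075,0.075,0.075,0.03,0.03,0.03,0.03],"slide":[[0.002,0,0.02],[0,0,0.02],[0,0,0.008],[0,0,0],[0,0,0],[0,0,0],[0,0,0],[0,0,0]],"twist":[[0,0,0],[0,0,0],[0,0,0],[0,0,0],[0,0,0],[0,0,0],[0,0,0],[0,0,0]]}'
python3 - <<'E'
from h import *
st(TRAY)
crop("scene","s6",(170,230));crop("top","t6",(320,190))
E
```

```text
time_s: 5.83
tool_pos: [0.5456, -0.1821, 0.0157]
eef_rot: [0.303, 3.122, -0.002]
force: [-0.5, -0.1, -0.6]
finger_gap: 0.0429
t5.8 tcp [ 545.6 -182.1   15.7] yaw -11.1 tilt 0.28 F [-0.5 -0.1 -0.6] gap 42.9 j6 -1.90
local [-9.5 47.7]
```

View pics/s6.png

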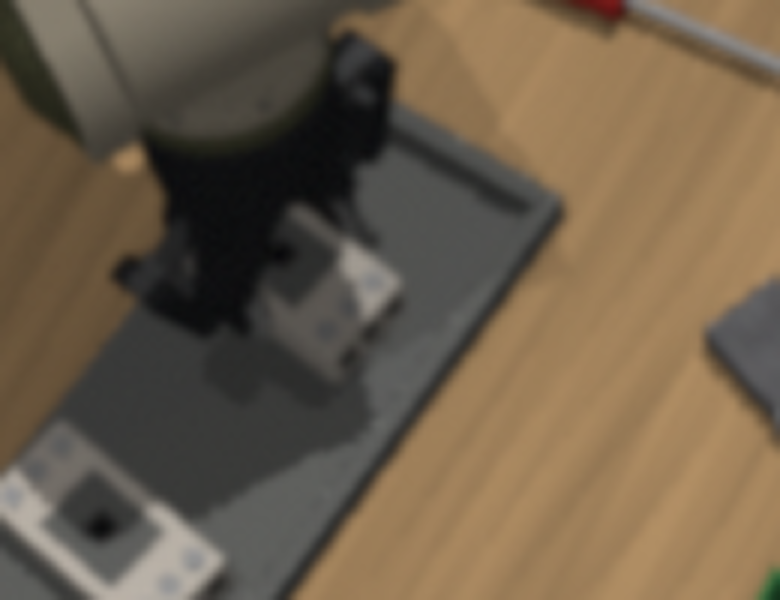

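```bash
python3 -m crank '{"grip":[0.055,0.055,0.055,0.055,0.03,0.03,0.03,0.03],"slide":[[0,0,0],[0,0,0.005],[0,0,0.004],[0,0,0],[0,0,0],[0,0,0],[0,0,0],[0,0,0]],"twist":[[0,0,0],[0,0,0],[0,0,0],[0,0,0],[0,0,0],[0,0,0],[0,0,0],[0,0,0]]}'
python3 - <<'E'
from h import *
go(5,100,20,0,TRAY)
E
```

```text
time_s: 6.6
tool_pos: [0.5457, -0.1823, 0.006]
eef_rot: [0.303, 3.122, -0.002]
force: [-0.6, -0.2, 0.9]
finger_gap: 0.043
t6.6 tcp [ 545.7 -182.3    6. ] yaw -11.1 tilt 0.30 F [-0.6 -0.2  0.9] gap 43.0 j6 -1.90
local [-9.4 47.5]
world d [18.8 51.  14. ]  slide after twist [-14.4  52.5 -14. ]  slide now [ -8.7  53.7 -14. ]  rotvec tool [-0.05  0.29 -6.19]
```

```bash
python3 -m crank '{"grip":[0.03,0.03,0.03,0.03,0.03],"slide":[[0,0,-0.012],[0,0,0],[-0.007,0.016,0],[-0.007,0.016,0],[0,0,0]],"twist":[[0,0,0],[0,0.3,-6.2],[0,0,0],[0,0,0],[0,0,0]]}'
python3 - <<'E'
from h import *
go(8,80,6,0,TRAY)
crop("top","t7",(320,190))
crop("scene","s7",(170,230))
E
```

```text
time_s: 7.02
tool_pos: [0.5626, -0.1514, 0.0211]
eef_rot: [-0.128, -3.139, 0.001]
force: [-0.3, 0.9, -0.5]
finger_gap: 0.0431
t7.0 tcp [ 562.6 -151.4   21.1] yaw -4.7 tilt 0.05 F [-0.3  0.9 -0.5] gap 43.1 j6 -1.95
local [ 4.8 79.8]
world d [  3.2  -0.1 -15.1]  slide after twist [-3.2  0.2 15.1]  slide now [-3.2  0.2 15.1]  rotvec tool [-0.05 -0.02  0.24]
```

View pics/s7.png

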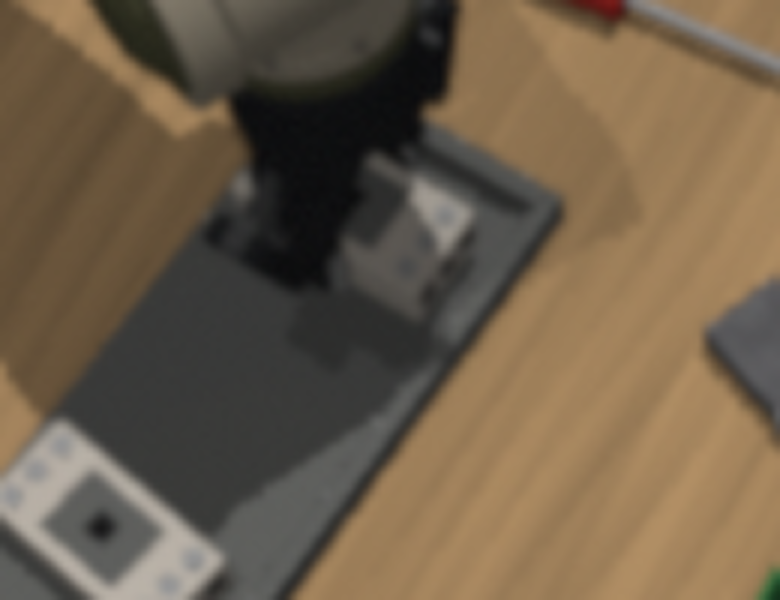

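```bash
python3 -m crank '{"grip":[0.03,0.03,0.03,0.03,0.03],"slide":[[0,0,0.009],[0,0,0.0045],[0,0,0],[-0.003,0,0],[-0.002,0,0]],"twist":[[0,0,0.2],[0,0,0],[0,0,0],[0,0,0],[0,0,0]]}'
python3 - <<'E'
from h import *
st(TRAY)
E
```

```text
time_s: 7.53
tool_pos: [0.5655, -0.1559, 0.0062]
eef_rot: [-0.14, -3.136, 0.002]
force: [-0.8, 0.1, 3.2]
finger_gap: 0.0426
t7.5 tcp [ 565.5 -155.9    6.2] yaw -5.1 tilt 0.14 F [-0.8  0.1  3.2] gap 42.6 j6 -1.95
local [ 8.1 75.6]
```

```bash
python3 -m crank '{"grip":[0.03,0.03,0.03,0.03],"slide":[[-0.003,0,0],[-0.003,0,0],[-0.002,0,0],[0,0,0]],"twist":[[0,0,0],[0,0,0],[0,0,0],[0,0,0]]}'
python3 - <<'E'
from h import *
st(TRAY)
E
```

```text
time_s: 7.87
tool_pos: [0.5712, -0.1569, 0.0066]
eef_rot: [-0.138, -3.127, -0.0]
force: [1.7, 0.6, 1.8]
finger_gap: 0.0431
t7.9 tcp [ 571.2 -156.9    6.6] yaw -5.1 tilt 0.69 F [1.7 0.6 1.8] gap 43.1 j6 -1.94
local [13.8 75. ]
```

```bash
python3 -m crank '{"grip":[0.03,0.03,0.03],"slide":[[-0.003,0,0],[-0.003,0,0],[0,0,0]],"twist":[[0,0,0],[0,0,0],[0,0,0]]}'
python3 - <<'E'
from h import *
go(14,75,6,0,TRAY)
E
```

```text
time_s: 8.12
tool_pos: [0.5707, -0.1571, 0.0074]
eef_rot: [-0.135, -3.107, -0.004]
force: [0.7, -0.7, -0.8]
finger_gap: 0.0434
t8.1 tcp [ 570.7 -157.1    7.4] yaw -5.0 tilt 1.84 F [ 0.7 -0.7 -0.8] gap 43.4 j6 -1.94
local [13.4 74.9]
world d [ 0.6  0.1 -1.4]  slide after twist [-0.6  0.1  1.4]  slide now [-0.7  0.1  1.4]  rotvec tool [ 0.07 -1.84 -0.08]
```

```bash
python3 -m crank '{"grip":[0.03,0.06,0.06,0.06,0.06,0.0,0,0],"slide":[[0,0,0],[0,0,0],[0,0,0],[0,0,-0.025],[0,0,-0.025],[0.004,-0.025,0],[0,-0.025,0],[0,0,0]],"twist":[[0,-1.8,0],[0,0,0],[0,0,0],[0,0,0],[0,0,0],[0,0,0],[0,0,0],[0,0,0]]}'
python3 - <<'E'
from h import *
go(10,25,12,0,TRAY)
crop("top","t8",(320,190))
crop("scene","s8",(170,230))
E
```

```text
time_s: 8.78
tool_pos: [0.5647, -0.2079, 0.0607]
eef_rot: [-0.132, -3.138, 0.0]
force: [-0.3, -0.1, -0.3]
finger_gap: 0.0243
t8.8 tcp [ 564.7 -207.9   60.7] yaw -4.8 tilt 0.07 F [-0.3 -0.1 -0.3] gap 24.3 j6 -2.03
local [11.7 23.7]
world d [ -1.6   1.4 -48.7]  slide after twist [ 1.7  1.3 48.7]  slide now [ 1.7  1.3 48.7]  rotvec tool [-0.01 -0.07  0.08]
```

View pics/s8.png

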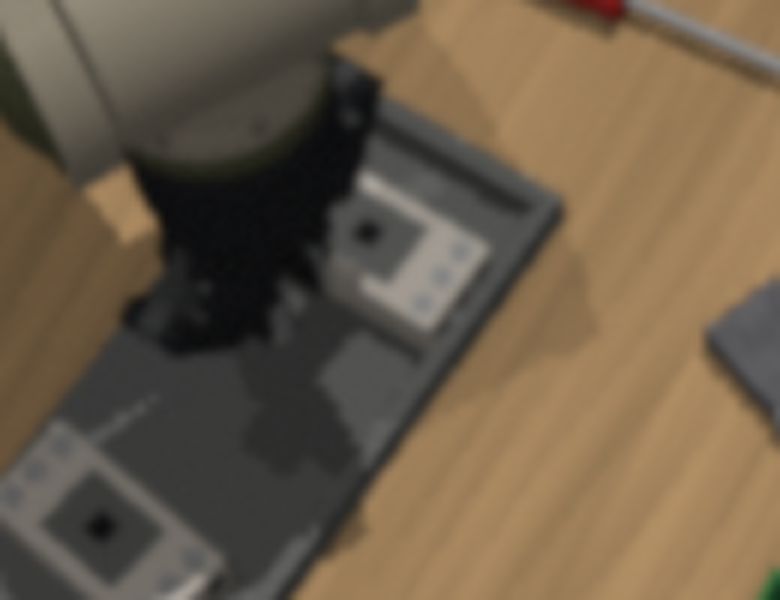

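View pics/t8.png

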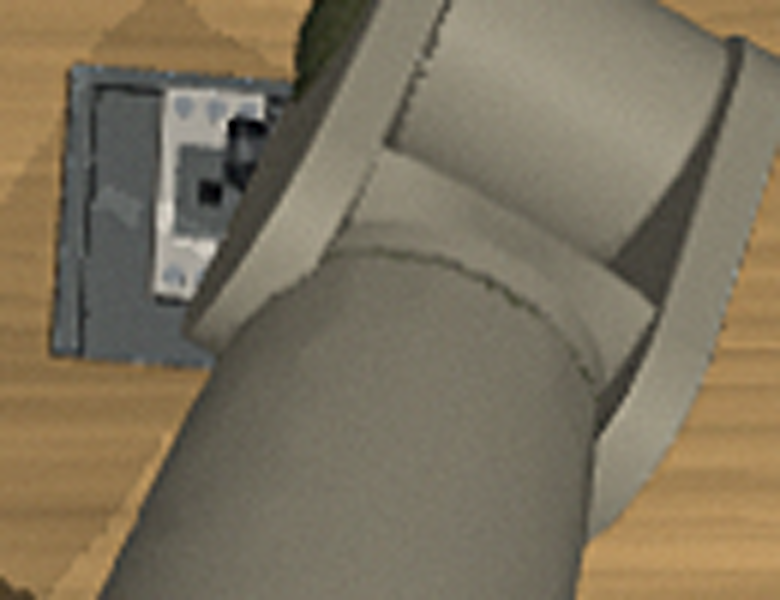

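```bash
python3 -m crank '{"grip":[0,0,0,0,0,0,0,0],"slide":[[0,-0.004,0],[0,0,0.02],[0,0,0.02],[0,0,0.008],[0,0.01,0],[0,0.01,0],[0,0.01,0],[0,0,0]],"twist":[[0,0,0],[0,0,0],[0,0,0],[0,0,0],[0,0,0],[0,0,0],[0,0,0],[0,0,0]]}'
python3 - <<'E'
from h import *
st(TRAY)
crop("scene","s9",(170,230))
E
```

```text
time_s: 9.55
tool_pos: [0.5681, -0.172, 0.0111]
eef_rot: [-0.123, -3.135, -0.004]
force: [0.1, 0.0, 0.1]
finger_gap: -0.0
t9.6 tcp [ 568.1 -172.    11.1] yaw -4.5 tilt 0.26 F [0.1 0.  0.1] gap -0.0 j6 -1.98
local [12.1 59.7]
```

View pics/s9.png

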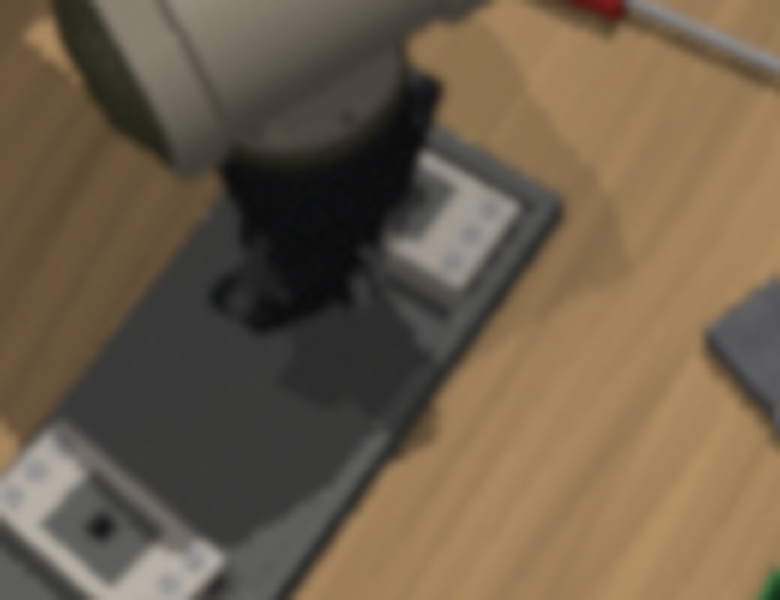

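```bash
python3 -m crank '{"grip":[0,0,0,0],"slide":[[0,0.004,0],[0,0.003,0],[0,0.003,0],[0,0,0]],"twist":[[0,0,-0.3],[0,0,0],[0,0,0],[0,0,0]]}'
python3 - <<'E'
from h import *
st(TRAY)
crop("scene","s10",(170,230))
E
```

```text
time_s: 9.93
tool_pos: [0.5699, -0.1649, 0.014]
eef_rot: [0.112, 3.14, -0.007]
force: [-0.2, 0.5, -0.1]
finger_gap: 0.0
t9.9 tcp [ 569.9 -164.9   14. ] yaw -4.1 tilt 0.27 F [-0.2  0.5 -0.1] gap 0.0 j6 -1.97
local [13.2 67. ]
```

View pics/s10.png

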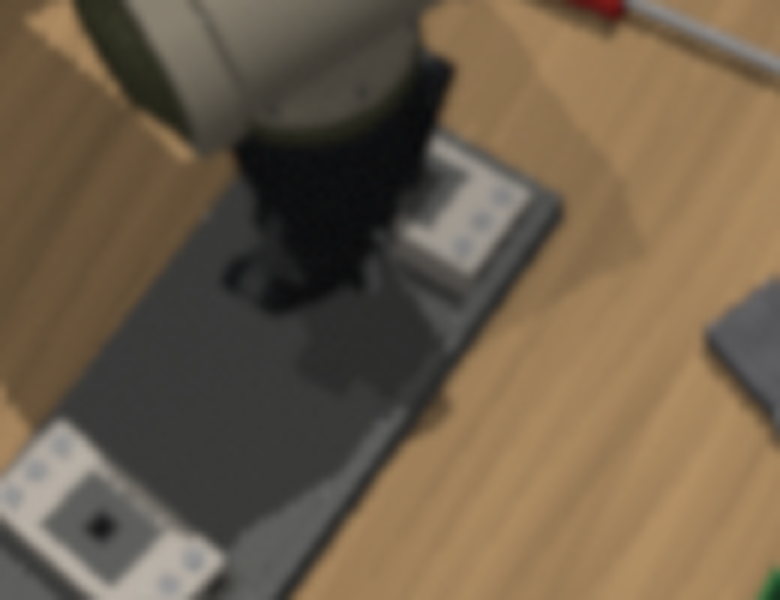

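```bash
python3 -m crank '{"grip":[0,0,0,0],"slide":[[0,0.003,0.003],[0,0.003,0],[0,0.002,0],[0,0,0]],"twist":[[0,0,0.8],[0,0,0],[0,0,0],[0,0,0]]}'
python3 - <<'E'
from h import *
go(12,70,6,0,TRAY)
E
```

```text
time_s: 10.32
tool_pos: [0.5706, -0.1653, 0.0142]
eef_rot: [0.138, 3.135, -0.028]
force: [-0.5, -0.5, -0.3]
finger_gap: 0.0001
t10.3 tcp [ 570.6 -165.3   14.2] yaw -5.0 tilt 1.05 F [-0.5 -0.5 -0.3] gap 0.1 j6 -1.94
local [14.  66.7]
world d [-1.7  3.5 -8.2]  slide after twist [2.  3.3 8.2]  slide now [2.  3.5 8.1]  rotvec tool [-1.02  0.23 -0.13]
```

```bash
python3 -m crank '{"grip":[0,0,0.075,0.075,0.075,0.075,0.075],"slide":[[0,-0.005,0],[0,0,-0.035],[0,-0.01,-0.035],[0.005,-0.035,0],[0.005,-0.035,0],[0.005,-0.03,0],[0,0,0]],"twist":[[-1,0,0],[0,0,0],[0,0,0],[0,0,0],[0,0,3],[0,0,3],[0,0,0]]}'
python3 - <<'E'
from h import *
go(541,-311,30,-11.5)
crop("scene","s11",(150,235))
crop("top","t11",(320,190))
E
```

```text
time_s: 10.9
tool_pos: [0.5435, -0.2794, 0.0871]
eef_rot: [0.306, 3.122, 0.005]
force: [-0.8, -1.3, -0.1]
finger_gap: 0.0603
t10.9 tcp [ 543.5 -279.4   87.1] yaw -11.2 tilt 0.31 F [-0.8 -1.3 -0.1] gap 60.3 j6 -2.05
world d [ -2.5 -31.6 -57.1]  slide after twist [ -3.9 -31.5  57.1]  slide now [ -3.5 -31.7  57. ]  rotvec tool [0.19 0.24 0.3 ]
```

View pics/s11.png

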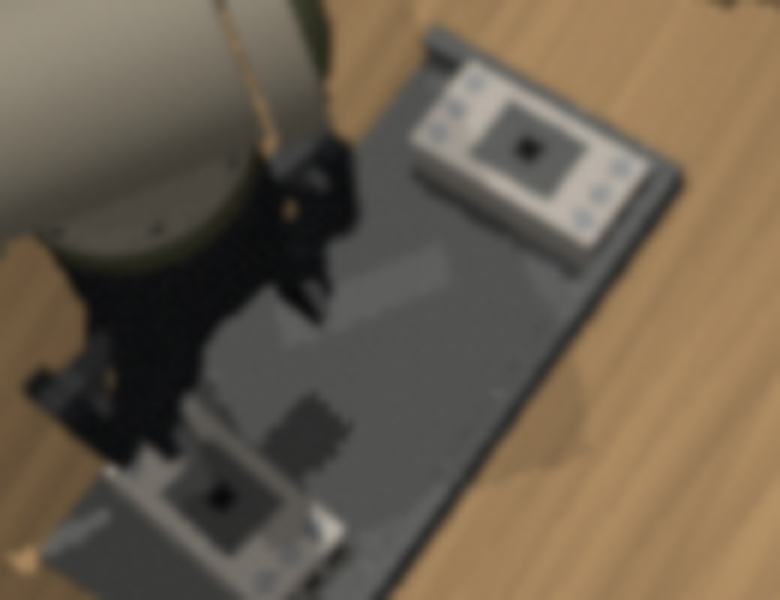

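View pics/t11.png

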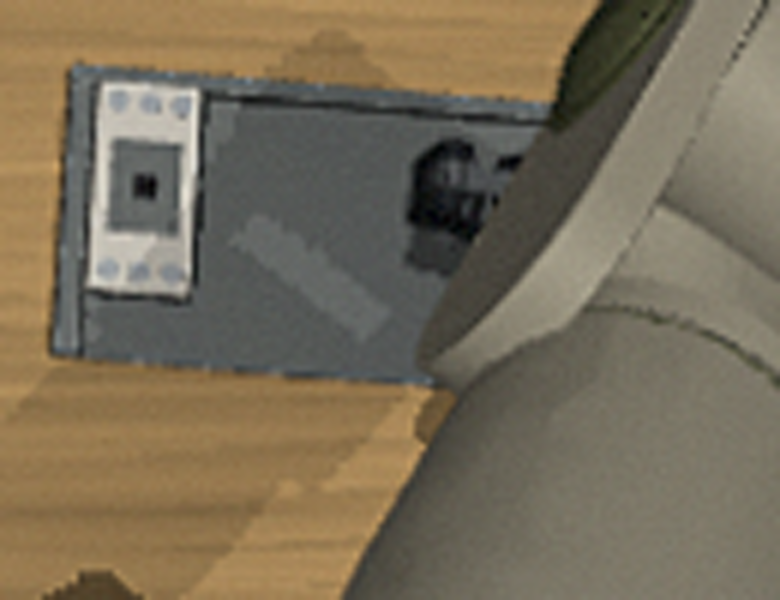

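```bash
python3 -m crank '{"grip":[0.075,0.075,0.075,0.075,0.075],"slide":[[-0.003,-0.03,0],[0,0,0],[0,0,0.025],[0,0,0.015],[0,0,0]],"twist":[[0,0.2,0.3],[0,0,0],[0,0,0],[0,0,0],[0,0,0]]}'
python3 - <<'E'
from h import *
go(541,-311,6,-11.5)
H=np.array([[45,22,34],[45,-22,34],[-45,-22,34],[-45,22,34]])*1e-3
x,r=fit(None,[("top",H,px([(100,83),(203,87),(190,298),(88,290)],(320,190),6))],[.55,-.12,-.1]);print(x,np.degrees(x[2]),w2loc(TRAY,x[0],x[1]),r.round(1))
E
```

```text
time_s: 11.42
tool_pos: [0.5444, -0.2998, 0.0455]
eef_rot: [0.294, 3.126, 0.012]
force: [-0.5, 0.2, -0.2]
finger_gap: 0.0751
t11.4 tcp [ 544.4 -299.8   45.5] yaw -10.7 tilt 0.43 F [-0.5  0.2 -0.2] gap 75.1 j6 -2.08
world d [ -3.4 -11.2 -39.5]  slide after twist [  1.1 -11.7  39.5]  slide now [  1.3 -12.   39.4]  rotvec tool [0.43 0.03 0.75]
[ 0.56831792 -0.12840696 -0.08033506] -4.602859772491899 [0.00853415 0.10319916] [-0.1 -0.5 -0.1  0.2  0.3  0.1 -0.1  0.1]
```

```bash
python3 -m crank '{"grip":[0.075,0.075,0.075,0.075,0.075,0.03,0.03,0.03],"slide":[[0.001,-0.011,0],[0,0,0],[0,0,0.018],[0,0,0.016],[0,0,0.004],[0,0,0],[0,0,0],[0,0,0]],"twist":[[0.4,0,0.7],[0,0,0],[0,0,0],[0,0,0],[0,0,0],[0,0,0],[0,0,0],[0,0,0]]}'
python3 - <<'E'
from h import *
go(5,42,20,0,TRAY)
crop("scene","s12",(150,250))
E
```

```text
time_s: 12.08
tool_pos: [0.545, -0.3097, 0.0132]
eef_rot: [0.307, 3.119, -0.007]
force: [0.3, 0.4, -1.4]
finger_gap: 0.0427
t12.1 tcp [ 545.  -309.7   13.2] yaw -11.2 tilt 0.48 F [ 0.3  0.4 -1.4] gap 42.7 j6 -2.08
local [  0.8 -79.4]
world d [ 14.6 120.6   6.8]  slide after twist [ -4.2 121.4  -6.8]  slide now [  9.2 121.1  -7.3]  rotvec tool [-0.22  0.43 -6.35]
```

View pics/s12.png

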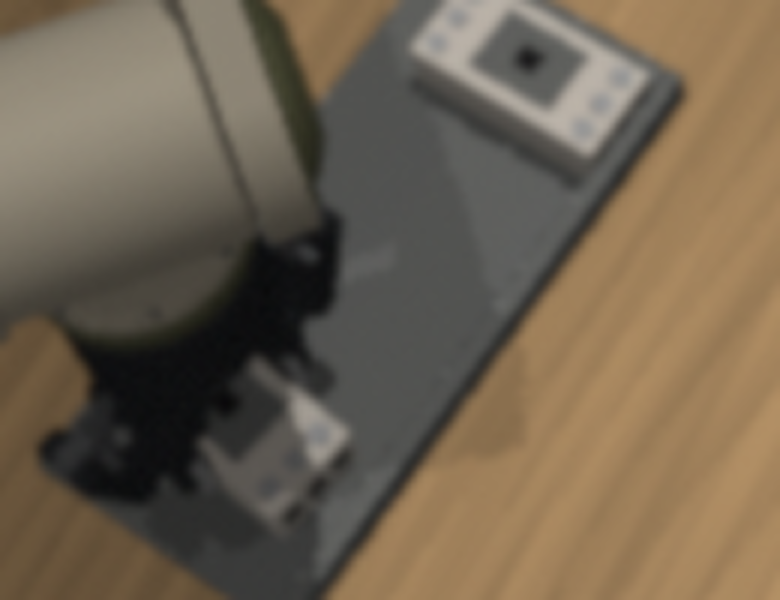

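```bash
python3 -m crank '{"grip":[0.055,0.055,0.055,0.055,0.03,0.03,0.03,0.03],"slide":[[0,0,0],[0,0,0.004],[0,0,0.003],[0,0,0],[0,0,0],[0,0,0],[0,0,0],[0,0,-0.012]],"twist":[[0,0.4,0],[0,0,0],[0,0,0],[0,0,0],[0,0,0],[0,0,0],[0,0,0],[0,0,0]]}'
python3 - <<'E'
from h import *
go(5,38,20,0,TRAY)
E
```

```text
time_s: 12.8
tool_pos: [0.5448, -0.3094, 0.018]
eef_rot: [-0.308, -3.126, 0.005]
force: [-0.0, 0.1, -1.3]
finger_gap: 0.043
t12.8 tcp [ 544.8 -309.4   18. ] yaw -11.3 tilt 0.17 F [-0.   0.1 -1.3] gap 43.0 j6 -2.07
local [  0.6 -79.1]
world d [ 14.4 116.3   2. ]  slide after twist [ -4.4 117.1  -2. ]  slide now [  8.6 116.9  -2.4]  rotvec tool [-0.17 -0.05 -6.36]
```

```bash
python3 -m crank '{"grip":[0.03,0.03,0.03,0.03,0.03,0.03],"slide":[[0,0,-0.003],[-0.001,0.036,0],[-0.001,0.036,0],[0,0.034,0],[0,0,0],[0,0,0]],"twist":[[0,0,-6.3],[0,0,0],[0,0,0],[0,0,0],[0,0,0],[0,0,0]]}'
python3 - <<'E'
from h import *
go(5,36,6,0,TRAY)
E
```

```text
time_s: 13.3
tool_pos: [0.5568, -0.2023, 0.0267]
eef_rot: [0.129, 3.135, -0.01]
force: [0.0, -0.2, -1.0]
finger_gap: 0.0428
t13.3 tcp [ 556.8 -202.3   26.7] yaw -4.7 tilt 0.44 F [ 0.  -0.2 -1. ] gap 42.8 j6 -2.03
local [ 3.4 28.6]
world d [  2.3   7.2 -20.7]  slide after twist [-1.6  7.4 20.7]  slide now [-1.6  7.5 20.7]  rotvec tool [-0.37  0.24  0.2 ]
```

```bash
python3 -m crank '{"grip":[0.03,0.03,0.03,0.03,0.03,0.03,0.03,0.03],"slide":[[-0.001,0.006,0],[0,0,0.01],[0,0,0.007],[0,0,0],[-0.003,0,0],[-0.003,0,0],[-0.003,0,0],[0,0,0]],"twist":[[-0.4,0.2,0.2],[0,0,0],[0,0,0],[0,0,0],[0,0,0],[0,0,0],[0,0,0],[0,0,0]]}'
python3 - <<'E'
from h import *
go(5,36,6,0,TRAY)
crop("scene","s13",(150,230))
E
```

```text
time_s: 13.97
tool_pos: [0.568, -0.2007, 0.0082]
eef_rot: [0.142, 3.138, 0.001]
force: [0.2, 0.6, -1.5]
finger_gap: 0.0428
t14.0 tcp [ 568.  -200.7    8.2] yaw -5.2 tilt 0.06 F [ 0.2  0.6 -1.5] gap 42.8 j6 -2.02
local [14.4 31.1]
world d [-9.   5.6 -2.2]  slide after twist [9.4 4.9 2.2]  slide now [9.5 4.8 2.2]  rotvec tool [ 0.05  0.04 -0.27]
```

View pics/s13.png

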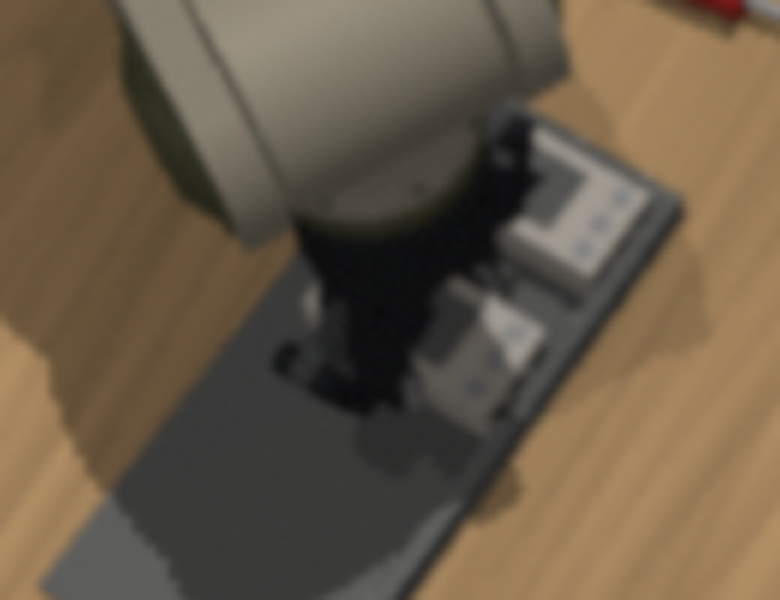

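```bash
python3 -m crank '{"grip":[0.03,0.03,0.03,0.03],"slide":[[-0.003,0,0.001],[-0.003,0,0],[-0.002,0,0],[0,0,0]],"twist":[[0,0,-0.2],[0,0,0],[0,0,0],[0,0,0]]}'
python3 - <<'E'
from h import *
go(5,36,6,0,TRAY)
E
```

```text
time_s: 14.35
tool_pos: [0.5693, -0.201, 0.0089]
eef_rot: [-0.133, -3.12, -0.006]
force: [-0.3, -0.2, -1.6]
finger_gap: 0.0431
t14.3 tcp [ 569.3 -201.     8.9] yaw -4.9 tilt 1.10 F [-0.3 -0.2 -1.6] gap 43.1 j6 -2.01
local [15.7 30.9]
world d [-10.2   6.   -2.9]  slide after twist [10.7  5.1  2.9]  slide now [10.6  5.1  3.1]  rotvec tool [ 0.17 -1.08  0.04]
```

```bash
python3 -m crank '{"grip":[0.03,0.057,0.057,0.057,0.057,0.0,0,0],"slide":[[0,0,0.001],[0,0,0],[0,0,0],[0,0,-0.022],[0,0,-0.025],[0.003,-0.025,0],[0,-0.025,0],[0,0,0]],"twist":[[0,-1.1,0],[0,0,0],[0,0,0],[0,0,0],[0,0,0],[0,0,0],[0,0,0],[0,0,0]]}'
python3 - <<'E'
from h import *
go(10,-14,8,0,TRAY)
crop("scene","s14",(150,230))
E
```

```text
time_s: 15.02
tool_pos: [0.5634, -0.2517, 0.0585]
eef_rot: [0.128, 3.138, 0.002]
force: [-0.2, -0.5, 0.2]
finger_gap: 0.021
t15.0 tcp [ 563.4 -251.7   58.5] yaw -4.7 tilt 0.10 F [-0.2 -0.5  0.2] gap 21.0 j6 -2.10
local [ 14.2 -20.1]
world d [ -3.6   6.4 -50.5]  slide after twist [ 4.2  6.1 50.5]  slide now [ 4.2  6.  50.5]  rotvec tool [0.07 0.06 0.23]
```

View pics/s14.png

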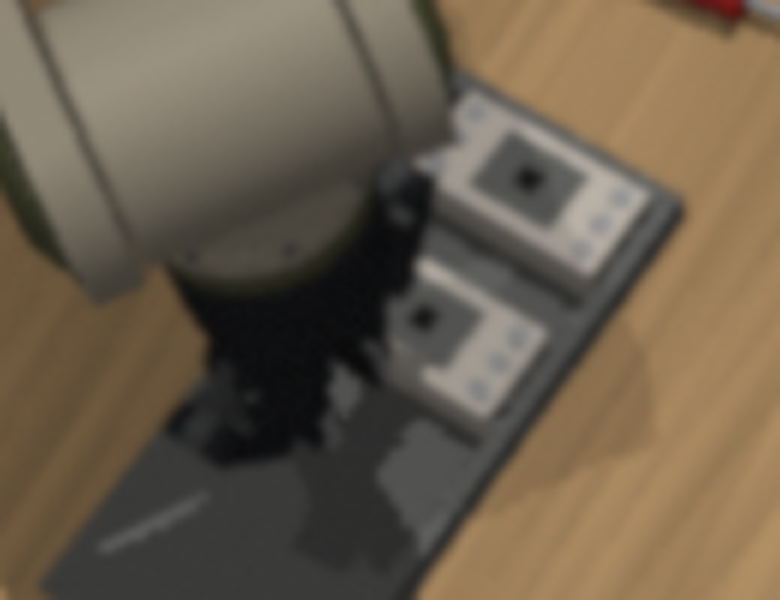

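```bash
python3 -m crank '{"grip":[0,0,0,0,0,0,0,0],"slide":[[0.002,0,0],[0,0,0.02],[0,0,0.02],[0,0,0.009],[0,0.009,0],[0,0.009,0],[0,0.009,0],[0,0,0]],"twist":[[0,0,0.2],[0,0,0],[0,0,0],[0,0,0],[0,0,0],[0,0,0],[0,0,0],[0,0,0]]}'
python3 - <<'E'
from h import *
go(12,22.5,10,0,TRAY)
E
```

```text
time_s: 15.73
tool_pos: [0.5647, -0.2156, 0.0089]
eef_rot: [0.13, 3.139, 0.005]
force: [-0.3, -0.4, -0.7]
finger_gap: 0.0001
t15.7 tcp [ 564.7 -215.6    8.9] yaw -4.7 tilt 0.17 F [-0.3 -0.4 -0.7] gap 0.1 j6 -2.05
local [12.4 16. ]
world d [0.2 6.5 1.1]  slide after twist [ 0.4  6.5 -1.1]  slide now [ 0.4  6.5 -1. ]  rotvec tool [0.16 0.01 0.17]
```

```bash
python3 -m crank '{"grip":[0,0,0,0,0,0],"slide":[[0,0.003,0],[0,0.003,0],[0,0.003,0],[0,0.003,0],[0,0.002,0],[0,0,0]],"twist":[[0.1,0,0.2],[0,0,0],[0,0,0],[0,0,0],[0,0,0],[0,0,0]]}'
python3 - <<'E'
from h import *
go(12,22.5,10,0,TRAY)
crop("scene","s15",(150,230))
E
```

```text
time_s: 16.23
tool_pos: [0.566, -0.2093, 0.0131]
eef_rot: [0.132, 3.135, -0.027]
force: [-0.6, -1.6, -0.8]
finger_gap: -0.0003
t16.2 tcp [ 566.  -209.3   13.1] yaw -4.8 tilt 1.02 F [-0.6 -1.6 -0.8] gap -0.3 j6 -2.02
local [13.2 22.4]
world d [-1.1  0.2 -3.1]  slide after twist [1.2 0.1 3.1]  slide now [1.2 0.2 3.1]  rotvec tool [-0.98  0.28  0.08]
```

View pics/s15.png

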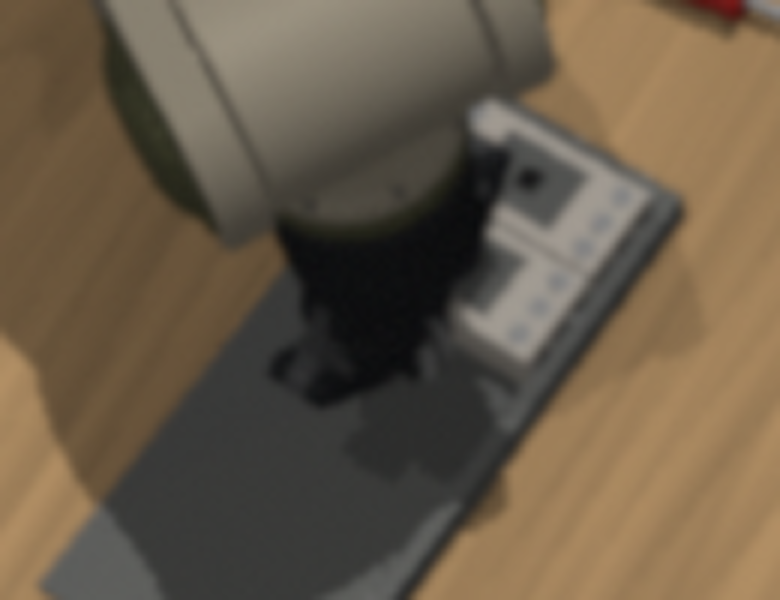

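```bash
python3 -m crank '{"grip":[0,0,0,0.062,0.062,0.062,0.062,0.062],"slide":[[0,-0.005,0],[0,0,-0.04],[0,0,-0.04],[0,0.035,-0.03],[0,0.038,0],[0,0.038,0],[0,0.038,0],[0,0.038,0]],"twist":[[-1,0,0],[0,0,0],[0,0,-6],[0,0,-6],[0,0,0],[0,0,0],[0,0,0],[0,0,0]]}'
python3 - <<'E'
from h import *
go(45,-80,140,0,FIX)
crop("scene","s16",(150,230))
crop("top","t16",(320,190))
E
```

```text
time_s: 16.95
tool_pos: [0.5454, -0.0311, 0.1272]
eef_rot: [-0.195, 3.124, 0.005]
force: [0.5, -0.4, -0.4]
finger_gap: 0.0605
t16.9 tcp [545.4 -31.1 127.2] yaw 7.2 tilt 0.67 F [ 0.5 -0.4 -0.4] gap 60.5 j6 -1.97
local [ -28.  -223.8]
world d [ 54.7 151.7  12.8]  slide after twist [-73.  143.8 -12.8]  slide now [-73.3 143.8 -11.6]  rotvec tool [0.14 0.65 0.05]
```

View pics/s16.png

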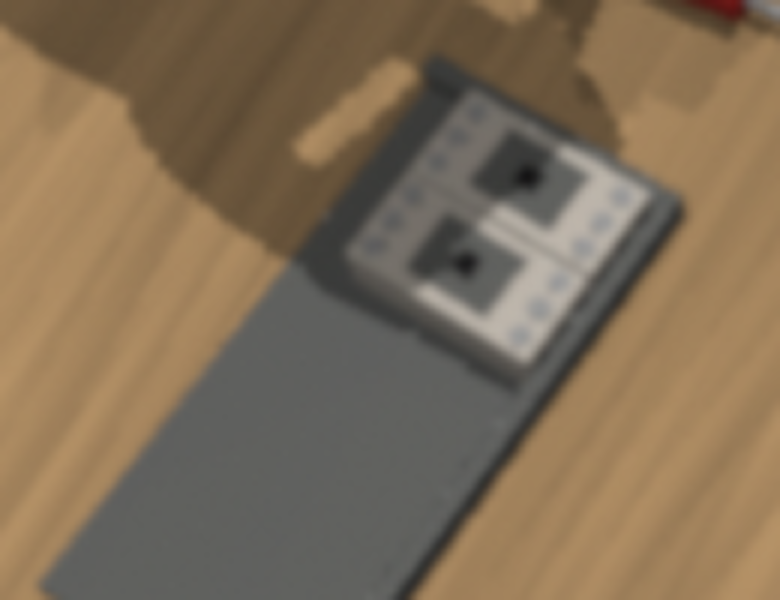

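View pics/t16.png

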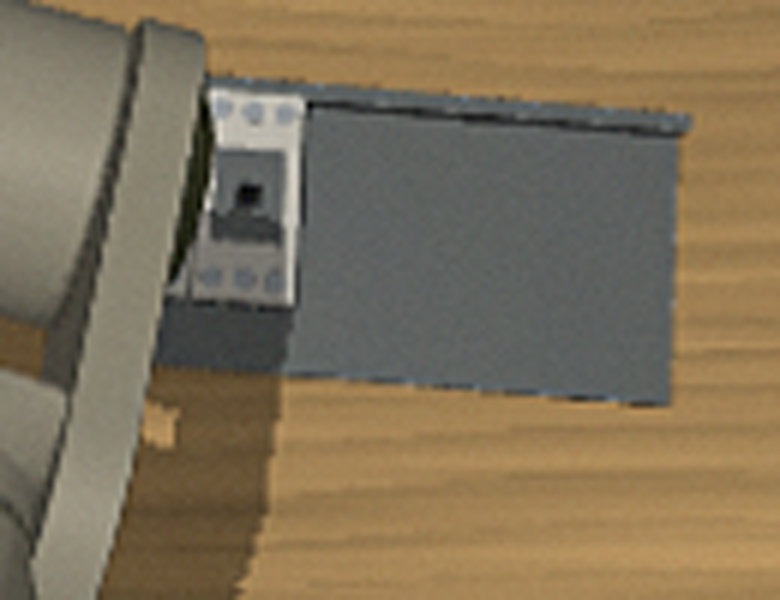

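```bash
python3 -m crank '{"grip":[0.062,0.062,0.062,0.062,0.062,0.062],"slide":[[0,0,-0.012],[-0.018,0.033,0],[-0.018,0.033,0],[-0.018,0.033,0],[-0.012,0.028,0],[0,0,0]],"twist":[[0,0.6,0],[0,0,0],[0,0,0],[0,0,0],[0,0,0],[0,0,0]]}'
python3 - <<'E'
from h import *
H=np.array([[45,22,44],[45,-22,44],[-45,-22,44],[-45,22,44]])*1e-3
for t,s in ((([(458,103),(560,93),(580,295),(478,308)]),None),([(268,128),(370,115),(390,322),(290,335)],None),([(90,152),(187,137),(205,342),(105,355)],None)):
    x,r=fit(None,[("top",H,px(t,(160,180),6))],[.55,.12,.1]);print(x.round(4),np.degrees(x[2]),w2loc(FIX,x[0],x[1]).round(4),r.round(1))
s=[(735,312),(690,375)]
x,r=fit(None,[("scene",H,px([(525+120,420+22),(620,503),(452,440),(480,380)],(210,90),6))],[.55,.12,.1]);print(x,w2loc(FIX,x[0],x[1]),r.round(1))
go(45,-80,70,0,FIX)
E
```

```text
time_s: 17.55
tool_pos: [0.5961, 0.1122, 0.1422]
eef_rot: [-0.201, 3.132, 0.008]
force: [-1.4, -0.1, -1.0]
finger_gap: 0.0621
[0.5891 0.1195 0.1113] 6.374210643210279 [ 0.034  -0.0798] [-0.1 -0.3 -0.  -0.7  0.2  0.6 -0.1  0.4]
[0.5785 0.2001 0.1274] 7.2995334881028 [0.0335 0.0015] [ 0.  -0.1 -0.1 -0.2  0.3  0.1 -0.2  0.2]
[0.5695 0.2787 0.1239] 7.100422831152079 [0.0342 0.0806] [-0.4 -0.5  0.2 -0.2  0.2  0.4 -0.1  0.3]
[0.58215418 0.19536628 0.03505405] [ 0.03648019 -0.00367087] [ 2.4 -0.5  0.1  1.2 -2.3  0.3 -0.1 -1.1]
t17.6 tcp [596.1 112.2 142.2] yaw 7.3 tilt 0.33 F [-1.4 -0.1 -1. ] gap 62.1 j6 -1.71
local [ 40.  -87.9]
world d [  4.    8.4 -72.2]  slide after twist [-5.   7.9 72.2]  slide now [-4.8  7.5 72.3]  rotvec tool [0.28 0.18 0.24]
```

```bash
python3 -m crank '{"grip":[0.062,0.062,0.062,0.062,0.062],"slide":[[-0.005,0.007,0],[0,0,0.03],[0,0,0.03],[0,0,0.006],[0,0,0]],"twist":[[0.3,0.2,0.2],[0,0,0],[0,0,0],[0,0,0],[0,0,0]]}'
python3 - <<'E'
from h import *
go(45,-80,17,0,FIX)
crop("scene","s17",(210,110))
E
```

```text
time_s: 17.97
tool_pos: [0.6023, 0.1205, 0.0762]
eef_rot: [-0.199, 3.131, -0.0]
force: [1.0, 0.3, 0.5]
finger_gap: 0.0619
t18.0 tcp [602.3 120.5  76.2] yaw 7.3 tilt 0.25 F [1.  0.3 0.5] gap 61.9 j6 -1.69
local [ 47.3 -80.4]
world d [ -2.3   0.1 -59.2]  slide after twist [ 2.3  0.4 59.2]  slide now [ 2.5  0.4 59.2]  rotvec tool [-0.02  0.25  0.16]
```

View pics/s17.png

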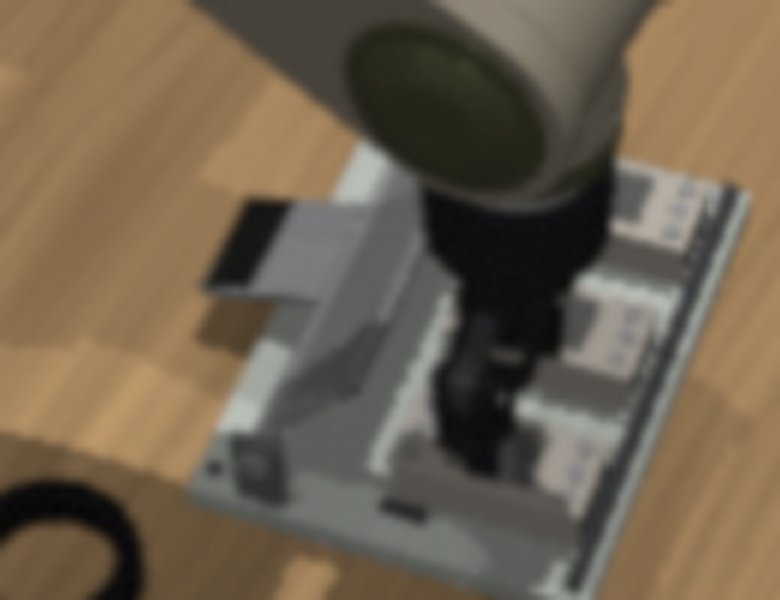

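```bash
python3 -m crank '{"grip":[0.062,0.062,0.062,0.062,0.062],"slide":[[0.001,0,0.02],[0,0,0.02],[0,0,0.014],[0,0,0.003],[0,0,0]],"twist":[[0,0.2,0],[0,0,0],[0,0,0],[0,0,0],[0,0,0]]}'
python3 - <<'E'
from h import *
go(45,-80,17,0,FIX)
E
```

```text
time_s: 18.43
tool_pos: [0.6065, 0.1183, 0.027]
eef_rot: [-0.194, 3.122, -0.001]
force: [-0.1, -0.2, -0.0]
finger_gap: 0.0623
t18.4 tcp [606.5 118.3  27. ] yaw 7.1 tilt 0.78 F [-0.1 -0.2 -0. ] gap 62.3 j6 -1.69
local [ 51.1 -83.2]
world d [ -6.4   2.4 -10. ]  slide after twist [ 6.1  3.2 10. ]  slide now [6.2 3.2 9.9]  rotvec tool [-0.1   0.77  0.01]
```

```bash
python3 -m crank '{"grip":[0.062,0.062,0.062,0.03,0.03,0.03,0.03],"slide":[[0.002,0.003,0.004],[0,0,0.006],[0,0,0],[0,0,0],[0,0,0],[0,0,0],[0,0,0]],"twist":[[0,0.7,0],[0,0,0],[0,0,0],[0,0,0],[0,0,0],[0,0,0],[0,0,0]]}'
python3 - <<'E'
from h import *
go(45,-80,17,0,FIX)
E
```

```text
time_s: 19.02
tool_pos: [0.6066, 0.121, 0.0222]
eef_rot: [-0.194, 3.128, -0.003]
force: [0.0, -0.2, -1.0]
finger_gap: 0.0427
t19.0 tcp [606.6 121.   22.2] yaw 7.1 tilt 0.45 F [ 0.  -0.2 -1. ] gap 42.7 j6 -1.68
local [ 51.5 -80.5]
world d [-6.5 -0.3 -5.2]  slide after twist [6.5 0.5 5.2]  slide now [6.5 0.5 5.2]  rotvec tool [-0.15  0.42 -0.  ]
```

```bash
python3 -m crank '{"grip":[0.03,0.03,0.03,0.03,0.03,0.03],"slide":[[0,0,-0.015],[0,0,-0.03],[0,0,-0.03],[0,0,-0.02],[0,0,0],[0,0,0]],"twist":[[0,0.4,0],[0,0,0],[0,0,0],[0,0,0],[0,0,0],[0,0,0]]}'
python3 - <<'E'
from h import *
go(20,-20,60,0,TRAY)
crop("scene","s18",(210,110))
E
```

```text
time_s: 19.52
tool_pos: [0.6056, 0.1212, 0.1196]
eef_rot: [0.194, -3.133, 0.004]
force: [0.7, -0.2, -2.0]
finger_gap: 0.0427
t19.5 tcp [605.6 121.2 119.6] yaw 7.1 tilt 0.21 F [ 0.7 -0.2 -2. ] gap 42.7 j6 -1.68
local [ 24.4 355.1]
world d [ -36.4 -373.3  -59.6]  slide after twist [   4.4 -375.1   59.6]  slide now [  82.  -365.8   60.7]  rotvec tool [-0.15 -0.15 11.98]
```

View pics/s18.png

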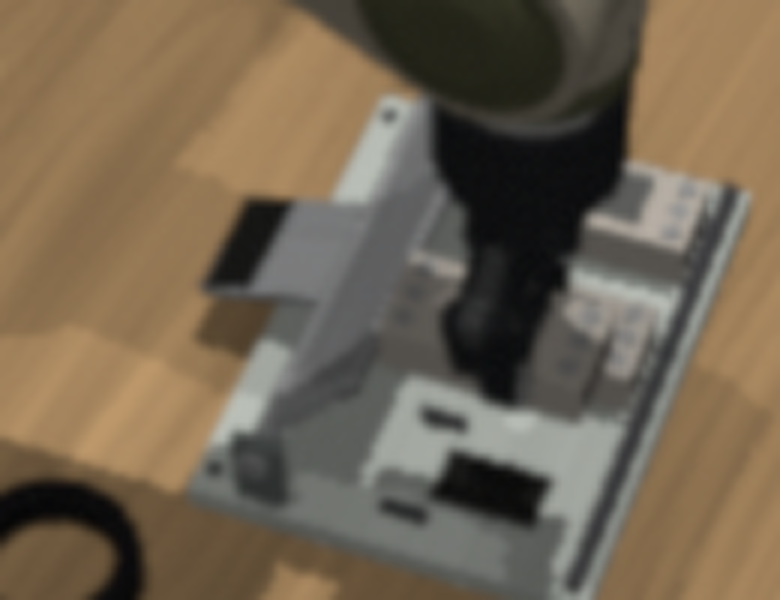

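```bash
python3 -m crank '{"grip":[0.03,0.03,0.03,0.03,0.03,0.03,0.03,0.03],"slide":[[0,0,0],[0,0,0],[0,-0.037,0],[0,-0.037,0],[0,-0.037,0],[0,-0.037,0],[0,-0.037,0],[0,-0.037,0]],"twist":[[0,-0.1,6],[0,0,6],[0,0,0],[0,0,0],[0,0,0],[0,0,0],[0,0,0],[0,0,0]]}'
python3 - <<'E'
from h import *
go(20,-7,60,0,TRAY)
E
```

```text
time_s: 20.23
tool_pos: [0.5795, -0.1002, 0.1068]
eef_rot: [-0.135, -3.121, -0.002]
force: [1.0, 0.1, -0.7]
finger_gap: 0.0427
t20.2 tcp [ 579.5 -100.2  106.8] yaw -5.0 tilt 1.01 F [ 1.   0.1 -0.7] gap 42.7 j6 -1.85
local [ 17.3 132.3]
world d [  -9.2 -139.   -46.8]  slide after twist [  -2.7 -139.3   46.8]  slide now [  -3.7 -139.3   46.7]  rotvec tool [ 0.04 -1.01 -0.06]
```

```bash
python3 -m crank '{"grip":[0.03,0.03,0.03,0.03,0.03,0.03,0.03,0.03],"slide":[[0,-0.037,0],[0,-0.037,0],[0,-0.037,0],[-0.001,-0.02,0],[0,0,0.02],[0,0,0.025],[0,0,0.015],[0,0,0]],"twist":[[0,-1,0],[0,0,0],[0,0,0],[0,0,0],[0,0,0],[0,0,0],[0,0,0],[0,0,0]]}'
python3 - <<'E'
from h import *
go(20,-7,12,0,TRAY)
crop("scene","s19",(150,230))
E
```

```text
time_s: 20.9
tool_pos: [0.5605, -0.2446, 0.0316]
eef_rot: [-0.153, -3.125, -0.01]
force: [1.1, 0.3, -1.5]
finger_gap: 0.0429
t20.9 tcp [ 560.5 -244.6   31.6] yaw -5.6 tilt 0.83 F [ 1.1  0.3 -1.5] gap 42.9 j6 -2.07
local [ 10.7 -13.3]
world d [  9.8   5.5 -19.6]  slide after twist [-9.3  6.3 19.6]  slide now [-9.5  6.3 19.5]  rotvec tool [ 0.35 -0.75 -0.71]
```

View pics/s19.png

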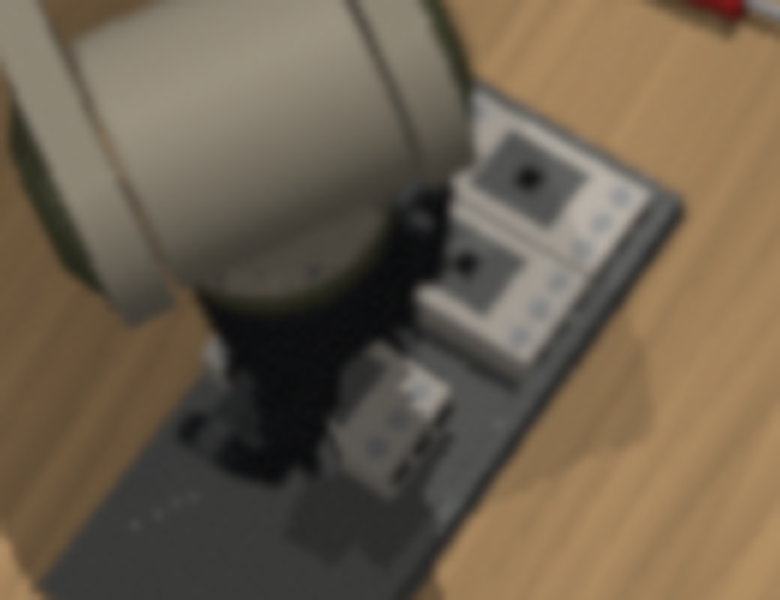

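```bash
python3 -m crank '{"grip":[0.03,0.03,0.03,0.03,0.03,0.03,0.03,0.03],"slide":[[-0.007,0.004,0],[0,0,0.009],[0,0,0.009],[0,0,0],[-0.003,0,0],[-0.003,0,0],[-0.003,0,0],[0,0,0]],"twist":[[0.3,-0.7,-0.7],[0,0,0],[0,0,0],[0,0,0],[0,0,0],[0,0,0],[0,0,0],[0,0,0]]}'
python3 - <<'E'
from h import *
go(25,-7,12,0,TRAY)
crop("scene","s20",(150,230))
E
```

```text
time_s: 21.62
tool_pos: [0.5739, -0.2408, 0.0148]
eef_rot: [-0.125, -3.125, -0.002]
force: [0.5, -0.3, -0.2]
finger_gap: 0.0431
t21.6 tcp [ 573.9 -240.8   14.8] yaw -4.6 tilt 0.80 F [ 0.5 -0.3 -0.2] gap 43.1 j6 -2.07
local [23.7 -8.3]
world d [ 1.4  1.1 -2.8]  slide after twist [-1.3  1.3  2.8]  slide now [-1.3  1.3  2.8]  rotvec tool [ 0.05 -0.8   0.31]
```

View pics/s20.png

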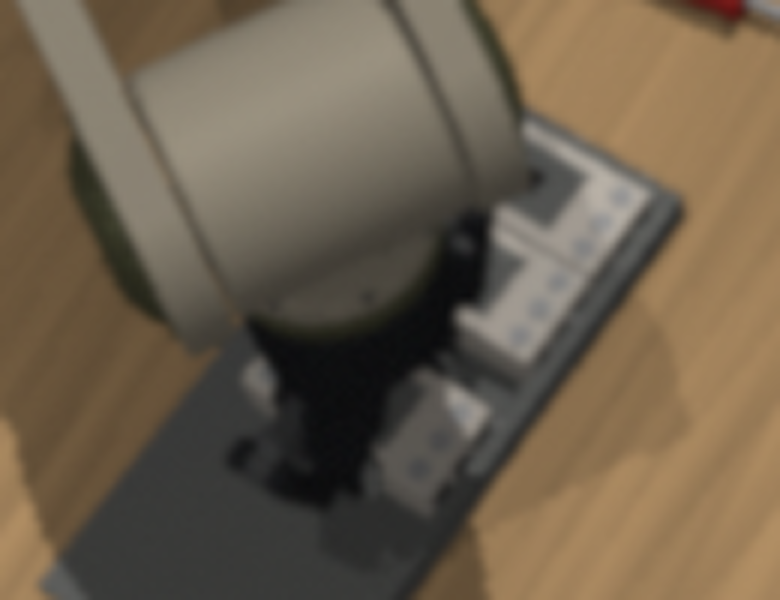

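```bash
python3 -m crank '{"grip":[0.03,0.03,0.03,0.03,0.03,0.03],"slide":[[0,0,0.002],[-0.002,0,0.001],[-0.003,0,0],[-0.003,0,0],[-0.002,0,0],[0,0,0]],"twist":[[0,-0.8,0.3],[0,0,0],[0,0,0],[0,0,0],[0,0,0],[0,0,0]]}'
python3 - <<'E'
from h import *
go(25,-7,12,0,TRAY)
E
```

```text
time_s: 22.17
tool_pos: [0.574, -0.2409, 0.0127]
eef_rot: [-0.128, -3.114, -0.008]
force: [0.7, 0.3, -0.3]
finger_gap: 0.0427
t22.2 tcp [ 574.  -240.9   12.7] yaw -4.7 tilt 1.46 F [ 0.7  0.3 -0.3] gap 42.7 j6 -2.07
local [23.8 -8.4]
world d [ 1.3  1.2 -0.7]  slide after twist [-1.2  1.4  0.7]  slide now [-1.2  1.3  0.7]  rotvec tool [ 0.25 -1.44  0.19]
```

```bash
python3 -m crank '{"grip":[0.03,0.057,0.057,0.057,0.057,0.0,0,0],"slide":[[0,0,0],[0,0,0],[0,0,0],[0,0,-0.022],[0,0,-0.025],[0.007,-0.025,0],[0.006,-0.025,0],[0,0,0]],"twist":[[0,-1.4,0.2],[0,0,0],[0,0,0],[0,0,0],[0,0,0],[0,0,0],[0,0,0],[0,0,0]]}'
python3 - <<'E'
from h import *
go(10,-54,8,0,TRAY)
crop("scene","s21",(150,230))
E
```

```text
time_s: 22.83
tool_pos: [0.5599, -0.291, 0.0634]
eef_rot: [0.131, 3.131, 0.001]
force: [0.2, -0.9, 0.2]
finger_gap: 0.0211
t22.8 tcp [ 559.9 -291.    63.4] yaw -4.8 tilt 0.46 F [ 0.2 -0.9  0.2] gap 21.1 j6 -2.16
local [ 14.  -59.5]
world d [ -3.5   5.8 -55.4]  slide after twist [ 4.   5.5 55.4]  slide now [ 4.4  5.5 55.4]  rotvec tool [0.05 0.46 0.1 ]
```

View pics/s21.png

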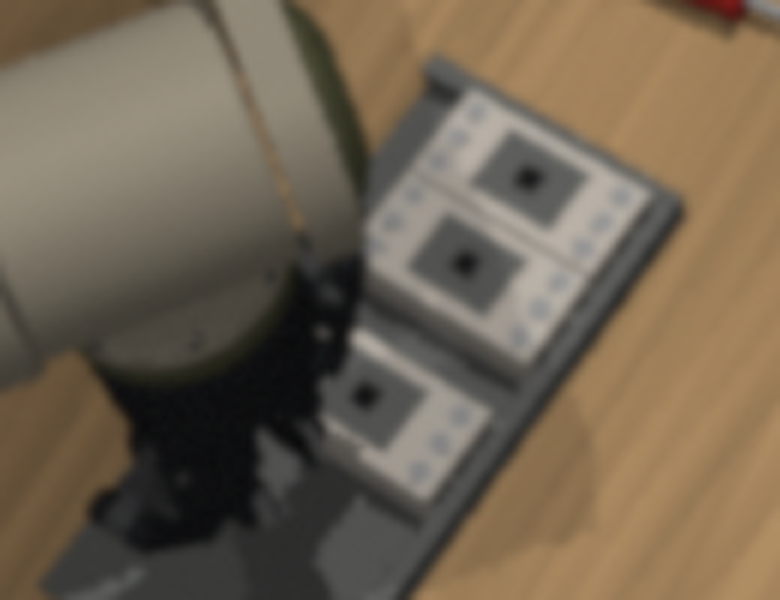

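```bash
python3 -m crank '{"grip":[0,0,0,0,0,0,0,0],"slide":[[0.003,0,0],[0,0,0.022],[0,0,0.022],[0,0,0.009],[0,0.009,0],[0,0.009,0],[0,0.009,0],[0,0,0]],"twist":[[0,0.4,0.1],[0,0,0],[0,0,0],[0,0,0],[0,0,0],[0,0,0],[0,0,0],[0,0,0]]}'
python3 - <<'E'
from h import *
go(12,-21.5,10,0,TRAY)
E
```

```text
time_s: 23.55
tool_pos: [0.5623, -0.256, 0.0106]
eef_rot: [0.13, 3.136, 0.001]
force: [0.0, 0.5, 0.1]
finger_gap: 0.0002
t23.6 tcp [ 562.3 -256.    10.6] yaw -4.7 tilt 0.15 F [0.  0.5 0.1] gap 0.2 j6 -2.11
local [ 13.5 -24.4]
world d [-1.2  3.1 -0.6]  slide after twist [1.5 2.9 0.6]  slide now [1.5 2.9 0.6]  rotvec tool [0.04 0.15 0.15]
```

```bash
python3 -m crank '{"grip":[0,0,0,0,0,0],"slide":[[0.001,0.002,0],[0,0.003,0],[0,0.003,0],[0,0.003,0],[0,0,0],[0,-0.003,0]],"twist":[[0,0.1,0.2],[0,0,0],[0,0,0],[0,0,0],[-0.8,0,0],[0,0,0]]}'
python3 - <<'E'
from h import *
go(12,-21.5,10,0,TRAY)
crop("scene","s22",(150,230))
E
```

```text
time_s: 24.05
tool_pos: [0.5621, -0.2569, 0.0162]
eef_rot: [0.132, 3.132, -0.01]
force: [-0.3, -0.5, 0.3]
finger_gap: -0.0001
t24.1 tcp [ 562.1 -256.9   16.2] yaw -4.8 tilt 0.52 F [-0.3 -0.5  0.3] gap -0.1 j6 -2.10
local [ 13.3 -25.3]
world d [-1.   3.9 -6.2]  slide after twist [1.3 3.8 6.2]  slide now [1.3 3.9 6.2]  rotvec tool [-0.34  0.39  0.07]
```

View pics/s22.png

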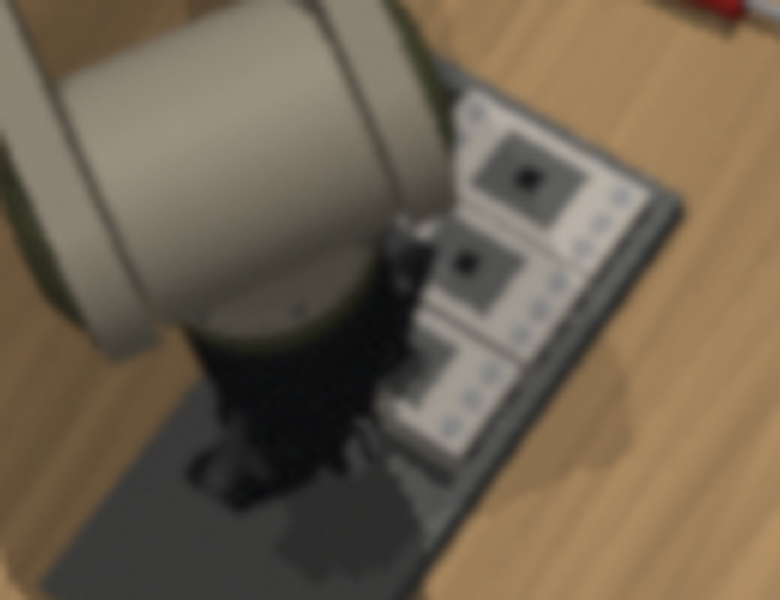

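```bash
python3 -m crank '{"grip":[0,0,0,0,0,0],"slide":[[0,0,0.006],[0,0.003,0],[0,0.003,0],[0,0.003,0],[0,0.003,0],[0,0,0]],"twist":[[-0.3,0.4,0],[0,0,0],[0,0,0],[0,0,0],[0,0,0],[0,0,0]]}'
python3 - <<'E'
from h import *
go(12,-21.5,10,0,TRAY)
crop("scene","s23",(150,230))
E
```

```text
time_s: 24.6
tool_pos: [0.5629, -0.2534, 0.0119]
eef_rot: [0.131, 3.137, -0.029]
force: [0.5, -0.3, 0.7]
finger_gap: 0.0001
t24.6 tcp [ 562.9 -253.4   11.9] yaw -4.8 tilt 1.06 F [ 0.5 -0.3  0.7] gap 0.1 j6 -2.08
local [ 13.8 -21.8]
world d [-1.8  0.4 -1.9]  slide after twist [1.8 0.3 1.9]  slide now [1.8 0.3 1.9]  rotvec tool [-1.05  0.16  0.1 ]
```

View pics/s23.png

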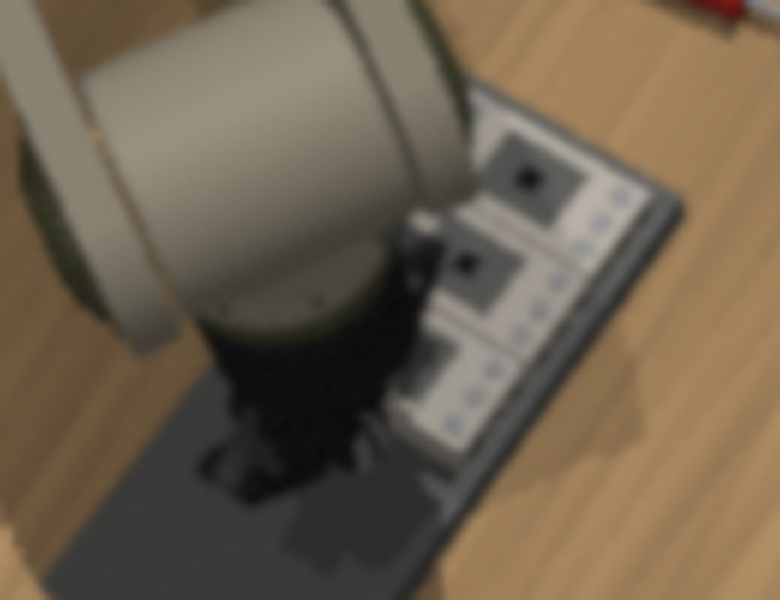

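```bash
python3 -m crank '{"grip":[0,0,0,0.062,0.062,0.062,0.062,0.062],"slide":[[0,-0.005,0],[0,0,-0.04],[0,0,-0.04],[0,0.035,-0.035],[0,0.04,-0.01],[0,0.04,0],[0,0.04,0],[0,0.04,0]],"twist":[[-1,0,0],[0,0,0],[0,0,-6],[0,0,-6],[0,0,0],[0,0,0],[0,0,0],[0,0,0]]}'
python3 - <<'E'
from h import *
go(45,0,140,0,FIX)
crop("top","t24",(320,190))
E
```

```text
time_s: 25.32
tool_pos: [0.5403, -0.0681, 0.1369]
eef_rot: [-0.203, 3.13, 0.021]
force: [0.8, -0.0, 0.7]
finger_gap: 0.0604
t25.3 tcp [540.3 -68.1 136.9] yaw 7.4 tilt 0.82 F [ 0.8 -0.   0.7] gap 60.4 j6 -2.05
local [ -37.6 -259.9]
world d [ 49.9 268.1   3.1]  slide after twist [-82.6 259.9  -3.1]  slide now [-84.  259.5   0.8]  rotvec tool [0.76 0.31 0.31]
```

View pics/t24.png

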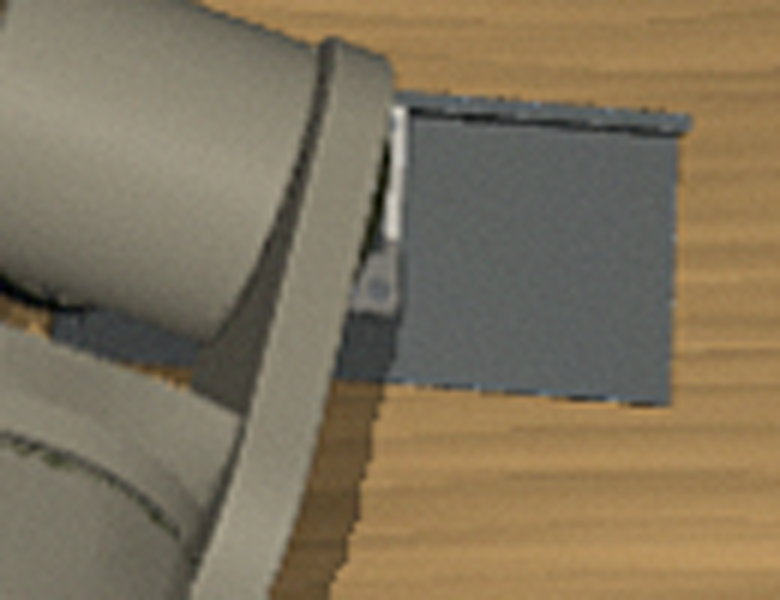

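```bash
python3 -m crank '{"grip":[0.062,0.062,0.062,0.062,0.062,0.062,0.062,0.062],"slide":[[-0.012,0.037,0],[-0.012,0.037,0],[-0.012,0.037,0],[-0.012,0.037,0],[-0.012,0.037,0],[-0.012,0.037,0],[-0.006,0.022,0],[0,0,0]],"twist":[[0.7,0.3,0.3],[0,0,0],[0,0,0],[0,0,0],[0,0,0],[0,0,0],[0,0,0],[0,0,0]]}'
python3 - <<'E'
from h import *
go(45,0,70,0,FIX)
crop("scene","s25",(150,230))
crop("scene","s25b",(210,110))
E
```

```text
time_s: 26.03
tool_pos: [0.5829, 0.2033, 0.1395]
eef_rot: [0.211, -3.129, -0.024]
force: [-0.2, 0.3, 0.4]
finger_gap: 0.0623
t26.0 tcp [582.9 203.3 139.5] yaw 7.7 tilt 0.91 F [-0.2  0.3  0.4] gap 62.3 j6 -1.57
local [38.2  4.1]
world d [  7.3  -3.3 -69.5]  slide after twist [-6.8 -4.1 69.5]  slide now [-7.1 -5.3 69.4]  rotvec tool [ 0.88 -0.24  0.62]
```

View pics/s25.png

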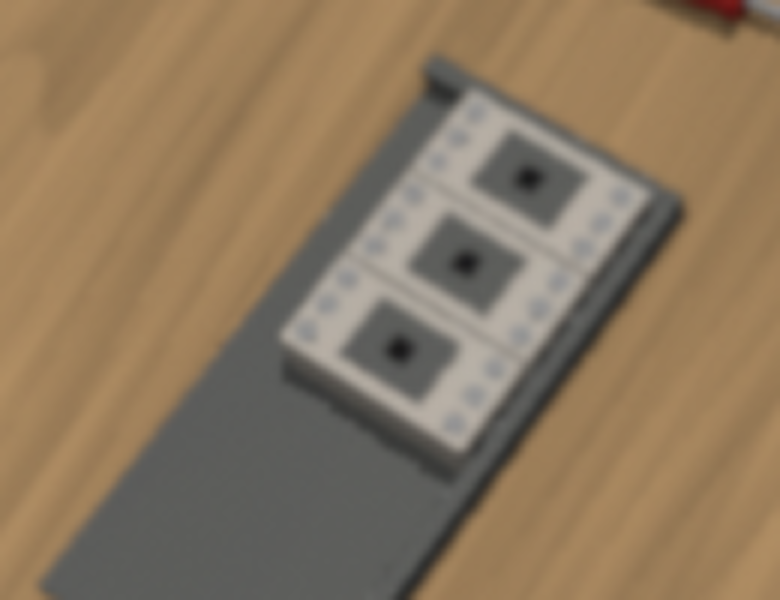

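View pics/s25b.png

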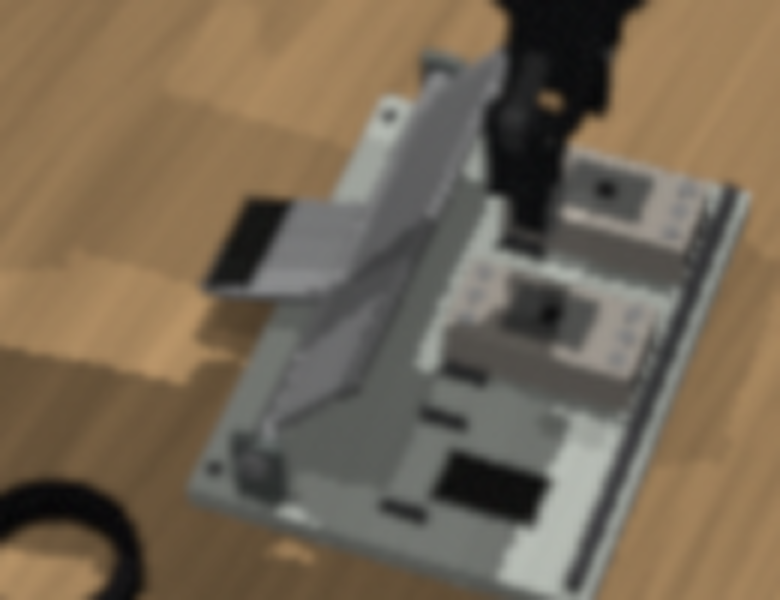

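```bash
python3 -m crank '{"grip":[0.062,0.062,0.062,0.062,0.062,0.062],"slide":[[-0.006,-0.004,0],[0,0,0],[0,0,0.03],[0,0,0.03],[0,0,0.006],[0,0,0]],"twist":[[0.8,-0.2,0.6],[0,0,0],[0,0,0],[0,0,0],[0,0,0],[0,0,0]]}'
python3 - <<'E'
from h import *
go(45,0,18,0,FIX)
E
```

```text
time_s: 26.63
tool_pos: [0.5921, 0.1897, 0.0735]
eef_rot: [-0.177, 3.135, -0.002]
force: [-0.9, 0.9, 0.6]
finger_gap: 0.062
t26.6 tcp [592.1 189.7  73.5] yaw 6.5 tilt 0.12 F [-0.9  0.9  0.6] gap 62.0 j6 -1.56
local [ 45.7 -10.5]
world d [ -2.   10.3 -55.5]  slide after twist [ 0.7 10.5 55.5]  slide now [ 0.9 10.5 55.5]  rotvec tool [-0.06  0.11 -0.64]
```

```bash
python3 -m crank '{"grip":[0.062,0.062,0.062,0.062,0.062,0.062],"slide":[[0,0.009,0],[0,0,0],[0,0,0.016],[0,0,0.016],[0,0,0.008],[0,0,0]],"twist":[[0,0,-0.6],[0,0,0],[0,0,0],[0,0,0],[0,0,0],[0,0,0]]}'
python3 - <<'E'
from h import *
go(45,0,18,0,FIX)
E
```

```text
time_s: 27.13
tool_pos: [0.5954, 0.1992, 0.0408]
eef_rot: [-0.193, 3.122, -0.0]
force: [-0.2, 0.4, -0.8]
finger_gap: 0.0622
t27.1 tcp [595.4 199.2  40.8] yaw 7.1 tilt 0.78 F [-0.2  0.4 -0.8] gap 62.2 j6 -1.56
local [50.1 -1.5]
world d [ -5.2   0.8 -22.8]  slide after twist [ 5.1  1.5 22.8]  slide now [ 5.4  1.5 22.7]  rotvec tool [-0.05  0.77 -0.04]
```

```bash
python3 -m crank '{"grip":[0.062,0.062,0.062,0.062,0.03,0.03,0.03,0.03],"slide":[[0.006,0.001,0],[0,0,0.012],[0.001,0,0.01],[0,0,0.003],[0,0,0],[0,0,0],[0,0,0],[0,0,0]],"twist":[[0,0.7,0],[0,0,0],[0,0,0],[0,0,0],[0,0,0],[0,0,0],[0,0,0],[0,0,0]]}'
python3 - <<'E'
from h import *
go(45,0,18,0,FIX)
E
```

```text
time_s: 27.8
tool_pos: [0.5895, 0.1999, 0.0175]
eef_rot: [-0.194, 3.13, -0.001]
force: [0.7, 0.3, -0.5]
finger_gap: 0.0432
t27.8 tcp [589.5 199.9  17.5] yaw 7.1 tilt 0.32 F [ 0.7  0.3 -0.5] gap 43.2 j6 -1.55
local [44.3 -0.1]
world d [0.7 0.2 0.5]  slide after twist [-0.7  0.1 -0.5]  slide now [-0.7  0.1 -0.5]  rotvec tool [-0.05  0.32 -0.01]
```

```bash
python3 -m crank '{"grip":[0.03,0.03,0.03,0.03,0.03,0.03,0.03],"slide":[[0,0,-0.015],[0,0,-0.03],[0,0,-0.03],[0,0,-0.02],[0,-0.01,0],[0,-0.03,0],[0,0,0]],"twist":[[0,0.3,0],[0,0,0],[0,0,0],[0,0,0],[0,0,6],[0,0,6],[0,0,0]]}'
python3 - <<'E'
from h import *
go(14,-50,70,0,TRAY)
crop("scene","s26",(210,110))
E
```

```text
time_s: 28.38
tool_pos: [0.5907, 0.1595, 0.1168]
eef_rot: [-0.146, -3.137, 0.002]
force: [1.1, -0.7, -1.5]
finger_gap: 0.0427
t28.4 tcp [590.7 159.5 116.8] yaw -5.3 tilt 0.10 F [ 1.1 -0.7 -1.5] gap 42.7 j6 -1.40
local [  6.2 392. ]
world d [ -30.  -441.   -46.8]  slide after twist [  -7.8 -442.    46.8]  slide now [ -11.1 -441.8   47.5]  rotvec tool [-0.08 -0.06 -0.42]
```

View pics/s26.png

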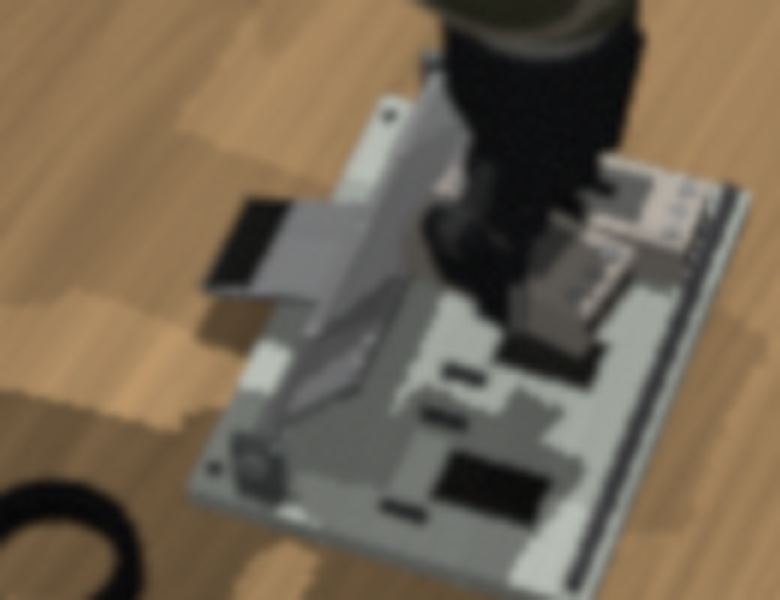

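```bash
python3 -m crank '{"grip":[0.03,0.03,0.03,0.03,0.03,0.03,0.03,0.03],"slide":[[-0.015,0,-0.02],[-0.014,-0.036,0],[-0.014,-0.037,0],[-0.012,-0.037,0],[0,-0.037,0],[0.01,-0.037,0],[0.01,-0.037,0],[0.01,-0.037,0]],"twist":[[0,0,-0.4],[0,0,0],[0,0,0],[0,0,0],[0,0,0],[0,0,0],[0,0,0],[0,0,0]]}'
python3 - <<'E'
from h import *
go(14,-50,70,0,TRAY)
crop("scene","s27",(210,110))
E
```

```text
time_s: 29.1
tool_pos: [0.5976, -0.0978, 0.135]
eef_rot: [-0.09, -3.137, -0.004]
force: [0.7, -0.0, -1.3]
finger_gap: 0.0429
t29.1 tcp [597.6 -97.8 135. ] yaw -3.3 tilt 0.26 F [ 0.7 -0.  -1.3] gap 42.9 j6 -1.87
local [ 35.1 136.1]
world d [ -36.9 -183.7  -65. ]  slide after twist [  21.1 -186.1   65. ]  slide now [  26.1 -185.6   64.6]  rotvec tool [ 0.14 -0.21  1.61]
```

View pics/s27.png

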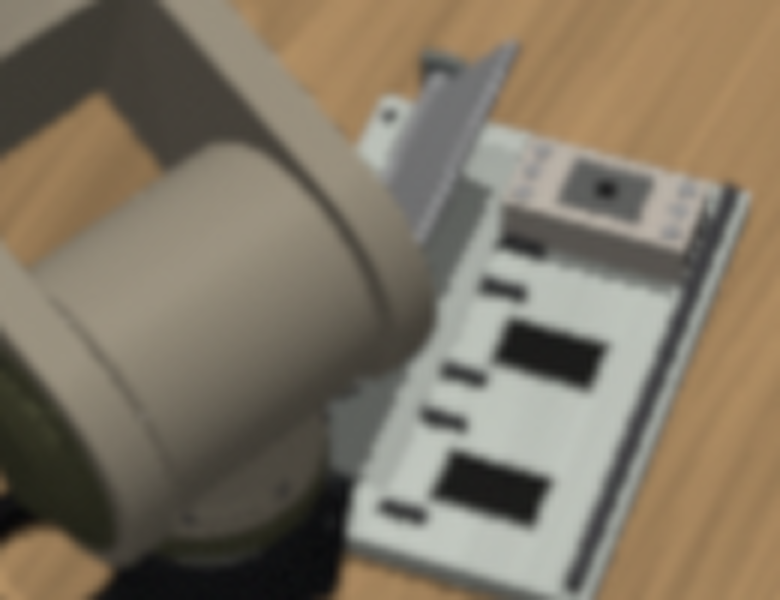

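Lip still open, one housing left there. Continue to the tray.

```bash
python3 -m crank '{"grip":[0.03,0.03,0.03,0.03,0.03,0.03,0.03,0.03],"slide":[[0.004,-0.037,0],[0.005,-0.037,0],[0.005,-0.037,0.01],[0.005,-0.037,0.01],[0,-0.03,0.01],[0,0,0.02],[0,0,0.02],[0,0,0]],"twist":[[0,-0.2,1.6],[0,0,0],[0,0,0],[0,0,0],[0,0,0],[0,0,0],[0,0,0],[0,0,0]]}'
python3 - <<'E'
from h import *
go(10,-50,8,0,TRAY)
crop("scene","s28",(150,230))
E
```

```text
time_s: 29.82
tool_pos: [0.5608, -0.2857, 0.062]
eef_rot: [0.134, 3.138, 0.001]
force: [-0.3, 1.0, -2.0]
finger_gap: 0.043
t29.8 tcp [ 560.8 -285.7   62. ] yaw -4.9 tilt 0.04 F [-0.3  1.  -2. ] gap 43.0 j6 -2.14
local [ 14.5 -54.2]
world d [ -4.1   4.6 -54. ]  slide after twist [ 4.5  4.2 54. ]  slide now [ 4.5  4.2 54. ]  rotvec tool [0.03 0.03 0.02]
```

View pics/s28.png

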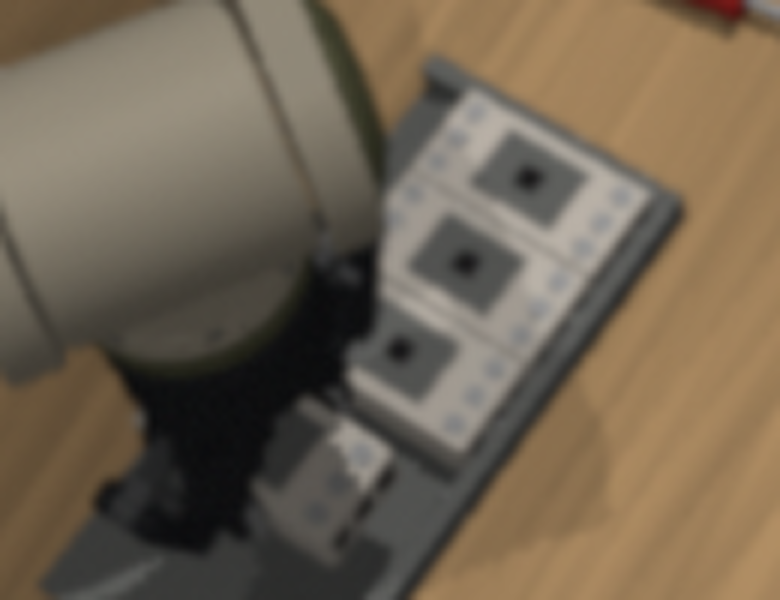

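```bash
python3 -m crank '{"grip":[0.03,0.03,0.03,0.03,0.03,0.03],"slide":[[0.004,0.002,0],[0,0,0.016],[0,0,0.018],[0,0,0.008],[0,0,0.002],[0,0,0]],"twist":[[0,0,0],[0,0,0],[0,0,0],[0,0,0],[0,0,0],[0,0,0]]}'
python3 - <<'E'
from h import *
go(16,-51,8,0,TRAY)
E
```

```text
time_s: 30.37
tool_pos: [0.5616, -0.2811, 0.0266]
eef_rot: [0.121, 3.128, -0.009]
force: [0.2, -0.2, -2.2]
finger_gap: 0.0429
t30.4 tcp [ 561.6 -281.1   26.6] yaw -4.4 tilt 0.71 F [ 0.2 -0.2 -2.2] gap 42.9 j6 -2.15
local [ 14.9 -49.5]
world d [  1.   -1.6 -18.6]  slide after twist [-1.1 -1.5 18.6]  slide now [-0.9 -1.4 18.6]  rotvec tool [-0.31  0.64  0.47]
```

```bash
python3 -m crank '{"grip":[0.03,0.03,0.03,0.03,0.03,0.03,0.03,0.03],"slide":[[0.001,-0.001,0.006],[0,0,0.009],[0,0,0.002],[0,0,0],[-0.002,0,0.001],[-0.003,0,0],[-0.003,0,0],[0,0,0]],"twist":[[-0.3,0.6,0.5],[0,0,0],[0,0,0],[0,0,0],[0,0,0],[0,0,0],[0,0,0],[0,0,0]]}'
python3 - <<'E'
from h import *
go(16,-51,8,0,TRAY)
E
```

```text
time_s: 31.03
tool_pos: [0.5653, -0.2829, 0.0102]
eef_rot: [-0.134, -3.127, -0.002]
force: [1.0, -0.5, -1.3]
finger_gap: 0.0429
t31.0 tcp [ 565.3 -282.9   10.2] yaw -4.9 tilt 0.66 F [ 1.  -0.5 -1.3] gap 42.9 j6 -2.13
local [ 18.7 -51. ]
world d [-2.7  0.2 -2.2]  slide after twist [ 2.7 -0.   2.2]  slide now [ 2.7 -0.   2.3]  rotvec tool [ 0.05 -0.66 -0.01]
```

```bash
python3 -m crank '{"grip":[0.03,0.03,0.03,0.03,0.03,0.03],"slide":[[0,0,0.002],[0,0,0.001],[-0.003,0,0],[-0.003,0,0],[-0.002,0,0],[0,0,0]],"twist":[[0,-0.6,0],[0,0,0],[0,0,0],[0,0,0],[0,0,0],[0,0,0]]}'
python3 - <<'E'
from h import *
go(16,-51,8,0,TRAY)
crop("scene","s29",(150,230))
E
```

```text
time_s: 31.53
tool_pos: [0.5653, -0.2832, 0.0083]
eef_rot: [-0.133, -3.116, -0.009]
force: [-0.5, 0.5, -0.8]
finger_gap: 0.0431
t31.5 tcp [ 565.3 -283.2    8.3] yaw -4.9 tilt 1.34 F [-0.5  0.5 -0.8] gap 43.1 j6 -2.13
local [ 18.8 -51.3]
world d [-2.8  0.5 -0.3]  slide after twist [2.8 0.3 0.3]  slide now [2.8 0.3 0.4]  rotvec tool [ 0.29 -1.31  0.02]
```

View pics/s29.png

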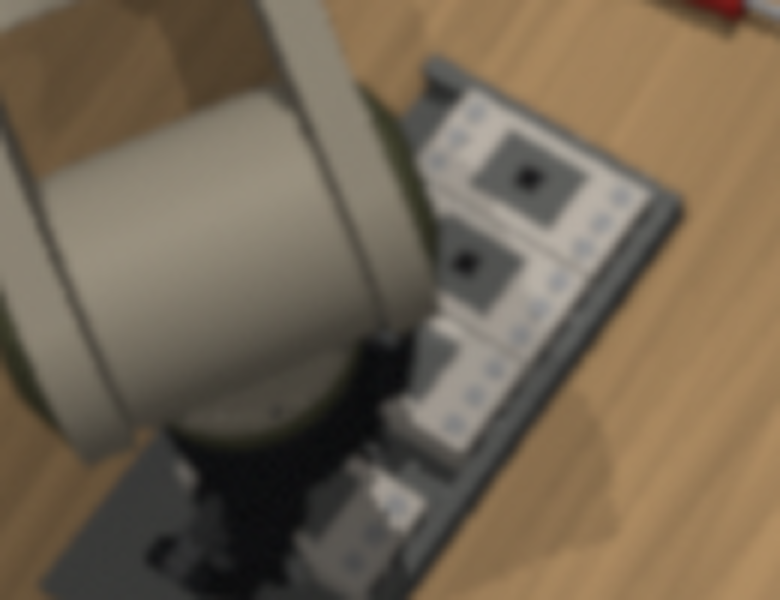

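```bash
python3 -m crank '{"grip":[0.03,0.057,0.057,0.057,0.057,0.0,0,0],"slide":[[0,0,0],[0,0,0],[0,0,0],[0,0,-0.022],[0,0,-0.027],[0.005,-0.025,0],[0.004,-0.025,0],[0,0,0]],"twist":[[0.3,-1.3,0],[0,0,0],[0,0,0],[0,0,0],[0,0,0],[0,0,0],[0,0,0],[0,0,0]]}'
python3 - <<'E'
from h import *
go(10,-98,8,0,TRAY)
crop("scene","s30",(140,240))
E
```

```text
time_s: 32.25
tool_pos: [0.5549, -0.3331, 0.0601]
eef_rot: [0.128, 3.135, -0.004]
force: [0.4, 0.3, 0.3]
finger_gap: 0.0214
t32.2 tcp [ 554.9 -333.1   60.1] yaw -4.7 tilt 0.26 F [0.4 0.3 0.3] gap 21.4 j6 -2.21
local [  12.7 -101.9]
world d [ -2.4   4.1 -52.1]  slide after twist [ 2.7  3.9 52.1]  slide now [ 2.9  4.  52.1]  rotvec tool [-0.12  0.23  0.21]
```

View pics/s30.png

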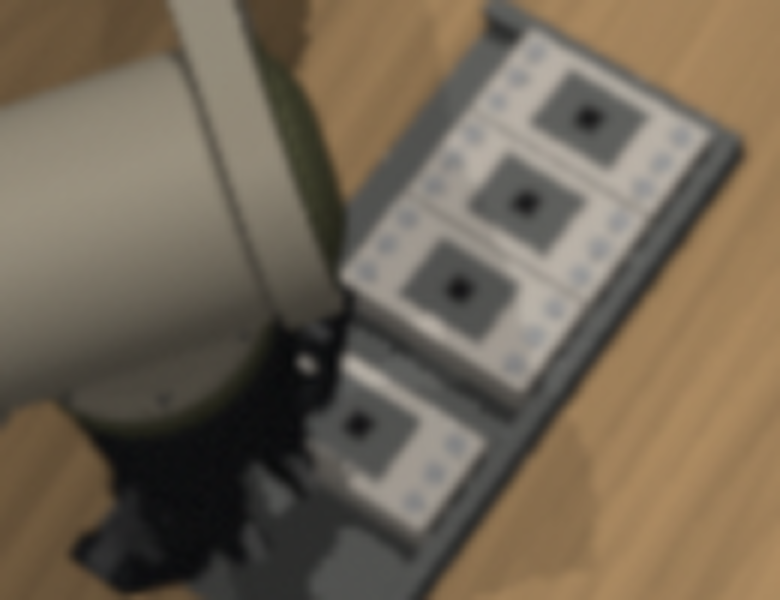

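```bash
python3 -m crank '{"grip":[0,0,0,0,0,0,0,0],"slide":[[0.002,0,0],[0,0,0.022],[0,0,0.02],[0,0,0.008],[0,0.009,0],[0,0.009,0],[0,0.007,0],[0,0,0]],"twist":[[-0.1,0.2,0.2],[0,0,0],[0,0,0],[0,0,0],[0,0,0],[0,0,0],[0,0,0],[0,0,0]]}'
python3 - <<'E'
from h import *
go(12,-65.5,10,0,TRAY)
E
```

```text
time_s: 32.97
tool_pos: [0.5578, -0.3001, 0.0098]
eef_rot: [0.13, 3.138, 0.001]
force: [0.4, 0.1, 0.6]
finger_gap: 0.0001
t33.0 tcp [ 557.8 -300.1    9.8] yaw -4.7 tilt 0.06 F [0.4 0.1 0.6] gap 0.1 j6 -2.17
local [ 12.7 -68.8]
world d [-0.4  3.3  0.2]  slide after twist [ 0.7  3.3 -0.2]  slide now [ 0.7  3.3 -0.2]  rotvec tool [0.05 0.04 0.16]
```

```bash
python3 -m crank '{"grip":[0,0,0,0,0,0],"slide":[[0,0.002,0],[0,0.003,0.001],[0,0.003,0.001],[0,0.003,0],[0,0.002,0],[0,0,0]],"twist":[[0,0,0.2],[0,0,0],[0,0,0],[0,0,0],[0,0,0],[0,0,0]]}'
python3 - <<'E'
from h import *
go(12,-65.5,10,0,TRAY)
crop("scene","s31",(140,240))
E
```

```text
time_s: 33.47
tool_pos: [0.5587, -0.2975, 0.0132]
eef_rot: [0.135, 3.132, -0.035]
force: [-0.2, 0.6, 0.5]
finger_gap: 0.0005
t33.5 tcp [ 558.7 -297.5   13.2] yaw -4.9 tilt 1.34 F [-0.2  0.6  0.5] gap 0.5 j6 -2.14
local [ 13.4 -66.1]
world d [-1.3  0.7 -3.2]  slide after twist [1.4 0.6 3.2]  slide now [1.4 0.7 3.1]  rotvec tool [-1.27  0.44 -0.03]
```

View pics/s31.png

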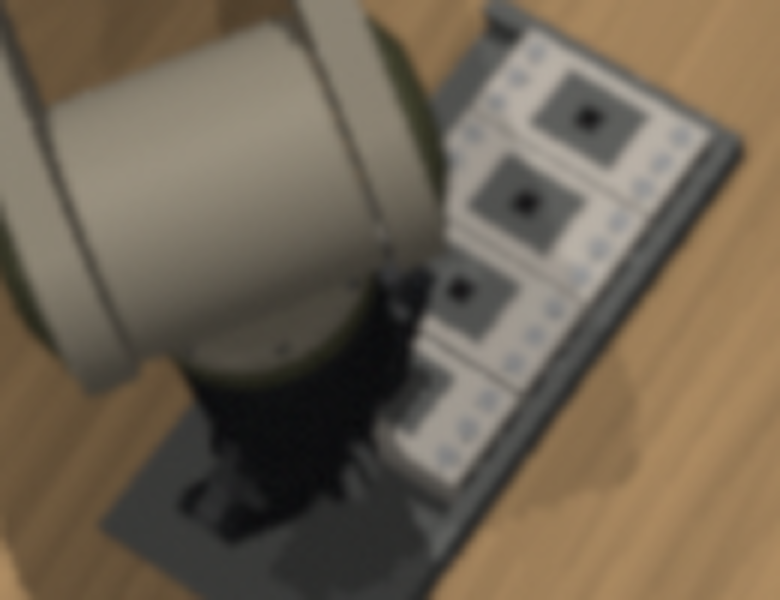

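```bash
python3 -m crank '{"grip":[0,0,0,0,0,0,0],"slide":[[0,-0.002,0],[0,0,0.004],[0,0.003,0],[0,0.003,0],[0,0.003,0],[0,0.003,0],[0,0,0]],"twist":[[-1.2,0.4,0],[0,0,0],[0,0,0],[0,0,0],[0,0,0],[0,0,0],[0,0,0]]}'
python3 - <<'E'
from h import *
go(12,-65.5,10,0,TRAY)
crop("scene","s32",(140,240))
E
```

```text
time_s: 34.1
tool_pos: [0.5594, -0.2973, 0.0115]
eef_rot: [0.135, 3.132, -0.037]
force: [-0.6, 0.1, -1.3]
finger_gap: 0.0001
t34.1 tcp [ 559.4 -297.3   11.5] yaw -5.0 tilt 1.39 F [-0.6  0.1 -1.3] gap 0.1 j6 -2.14
local [ 14.1 -65.9]
world d [-2.   0.5 -1.5]  slide after twist [2.1 0.4 1.5]  slide now [2.1 0.4 1.4]  rotvec tool [-1.32  0.43 -0.05]
```

View pics/s32.png

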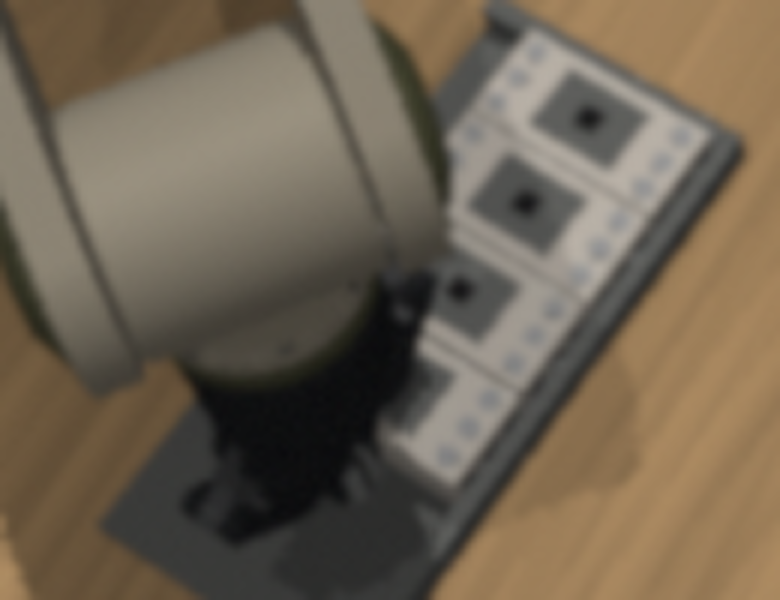

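```bash
python3 -m crank '{"grip":[0,0,0,0.062,0.062,0.062,0.062,0.062],"slide":[[0,-0.005,0],[0,0,-0.04],[0,0,-0.04],[0,0.035,-0.035],[0,0.04,-0.01],[0,0.04,0],[0,0.04,0],[0,0.04,0]],"twist":[[-1.3,0.3,0],[0,0,0],[0,0,-6],[0,0,-6],[0,0,0],[0,0,0],[0,0,0],[0,0,0]]}'
python3 -m crank '{"grip":[0.062,0.062,0.062,0.062,0.062,0.062,0.062,0.062],"slide":[[-0.009,0.037,0],[-0.011,0.037,0],[-0.011,0.037,0],[-0.011,0.037,0],[-0.011,0.037,0],[-0.011,0.037,0],[-0.011,0.037,0],[0,0.037,0]],"twist":[[0,0,0],[0,0,0],[0,0,0],[0,0,0],[0,0,0],[0,0,0],[0,0,0],[0,0,0]]}'
python3 - <<'E'
from h import *
go(45,80,140,0,FIX)
crop("scene","s33",(140,240))
crop("top","t33",(320,190))
E
```

```text
time_s: 34.82
tool_pos: [0.5368, -0.1092, 0.135]
eef_rot: [-0.198, 3.132, 0.009]
force: [1.0, -0.3, -0.5]
finger_gap: 0.0605
time_s: 35.48
tool_pos: [0.5689, 0.2162, 0.1386]
eef_rot: [-0.202, 3.131, 0.014]
force: [1.1, -0.1, -0.1]
finger_gap: 0.0618
t35.5 tcp [568.9 216.2 138.6] yaw 7.4 tilt 0.57 F [ 1.1 -0.1 -0.1] gap 61.8 j6 -1.54
local [25.9 18.7]
world d [11.3 63.2  1.4]  slide after twist [-19.1  61.3  -1.4]  slide now [-19.4  61.3  -0.8]  rotvec tool [0.49 0.29 0.27]
```

View pics/s33.png

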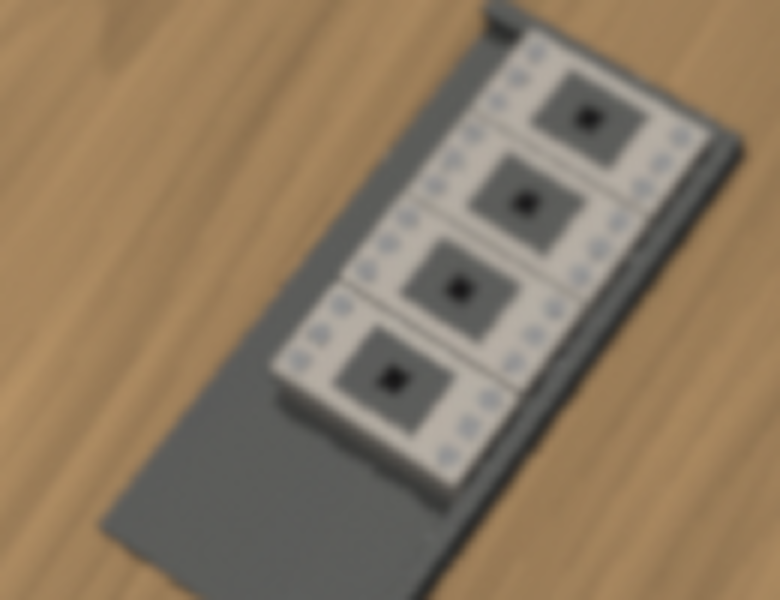

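View pics/t33.png

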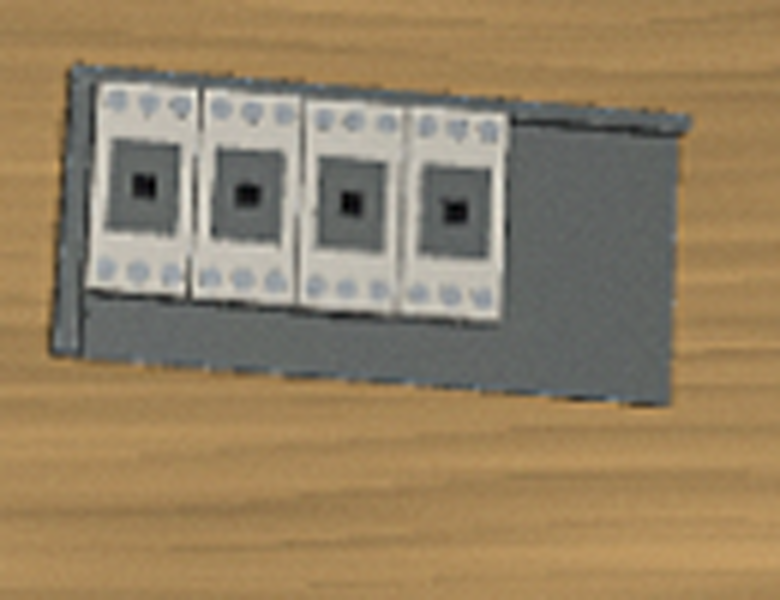

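```bash
python3 -m crank '{"grip":[0.062,0.062,0.062,0.062,0.062,0.062],"slide":[[-0.009,0.03,0],[-0.008,0.03,0],[0,0,0],[0,0,0.03],[0,0,0.03],[0,0,0]],"twist":[[0.4,0.3,0.3],[0,0,0],[0,0,0],[0,0,0],[0,0,0],[0,0,0]]}'
python3 - <<'E'
from h import *
go(45,80,17,0,FIX)
crop("scene","s34",(210,100))
E
```

```text
time_s: 36.08
tool_pos: [0.5736, 0.2867, 0.0776]
eef_rot: [0.21, -3.134, -0.005]
force: [-0.8, -0.6, -1.1]
finger_gap: 0.0619
t36.1 tcp [573.6 286.7  77.6] yaw 7.7 tilt 0.19 F [-0.8 -0.6 -1.1] gap 61.9 j6 -1.43
local [39.2 88. ]
world d [  6.7  -7.2 -60.6]  slide after twist [-5.8 -8.  60.6]  slide now [-5.7 -8.2 60.6]  rotvec tool [0.19 0.   0.56]
```

View pics/s34.png

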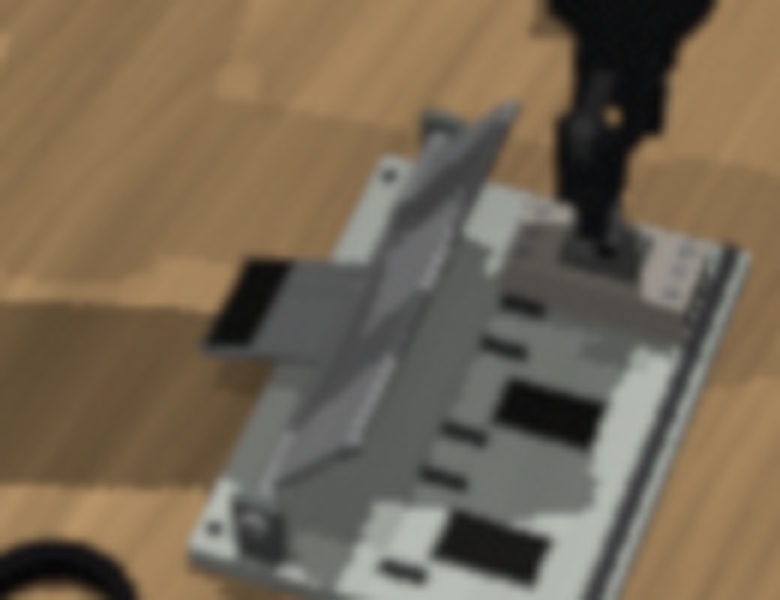

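```bash
python3 -m crank '{"grip":[0.062,0.062,0.062,0.062,0.062,0.062,0.062],"slide":[[-0.005,-0.007,0],[0,0,0],[0,0,0.018],[0,0,0.02],[0,0,0.01],[0,0,0.003],[0,0,0]],"twist":[[0.2,0,0.5],[0,0,0],[0,0,0],[0,0,0],[0,0,0],[0,0,0],[0,0,0]]}'
python3 - <<'E'
from h import *
go(45,80,17,0,FIX)
E
```

```text
time_s: 36.72
tool_pos: [0.5876, 0.2785, 0.0399]
eef_rot: [-0.187, 3.117, 0.005]
force: [-0.4, -0.3, 0.0]
finger_gap: 0.0618
t36.7 tcp [587.6 278.5  39.9] yaw 6.9 tilt 1.12 F [-0.4 -0.3  0. ] gap 61.8 j6 -1.43
local [52.1 78.1]
world d [ -7.3   1.  -22.9]  slide after twist [ 7.1  1.9 22.9]  slide now [ 7.6  1.8 22.8]  rotvec tool [ 0.12  1.11 -0.22]
```

```bash
python3 -m crank '{"grip":[0.062,0.062,0.062,0.062,0.03,0.03,0.03,0.03],"slide":[[0.007,0.001,0],[0,0,0.012],[0.001,0,0.01],[0,0,0.003],[0,0,0],[0,0,0],[0,0,0],[0,0,0]],"twist":[[0,1,-0.2],[0,0,0],[0,0,0],[0,0,0],[0,0,0],[0,0,0],[0,0,0],[0,0,0]]}'
python3 - <<'E'
from h import *
go(45,80,17,0,FIX)
E
```

```text
time_s: 37.38
tool_pos: [0.5805, 0.2791, 0.0164]
eef_rot: [-0.194, 3.13, 0.005]
force: [0.1, 0.2, -1.4]
finger_gap: 0.0427
t37.4 tcp [580.5 279.1  16.4] yaw 7.1 tilt 0.36 F [ 0.1  0.2 -1.4] gap 42.7 j6 -1.43
local [45.2 79.6]
world d [-0.2  0.4  0.6]  slide after twist [ 0.2  0.4 -0.6]  slide now [ 0.2  0.4 -0.6]  rotvec tool [0.17 0.31 0.  ]
```

```bash
python3 -m crank '{"grip":[0.03,0.03,0.03,0.03,0.03,0.03,0.03,0.03],"slide":[[0,0,-0.015],[0,0,-0.03],[0,0,-0.03],[0,0,-0.035],[-0.015,0,0],[-0.01,-0.03,0],[-0.01,-0.037,0],[-0.01,-0.037,0]],"twist":[[0,0.3,0],[0,0,0],[0,0,0],[0,0,0],[0,0,0],[0,0,6],[0,0,6],[0,0,0]]}'
python3 - <<'E'
from h import *
go(15,-95,100,0,TRAY)
crop("scene","s35",(210,100))
E
```

```text
time_s: 38.05
tool_pos: [0.6256, 0.1816, 0.1316]
eef_rot: [-0.133, -3.138, -0.006]
force: [0.4, -0.9, -0.7]
finger_gap: 0.043
t38.0 tcp [625.6 181.6 131.6] yaw -4.9 tilt 0.22 F [ 0.4 -0.9 -0.7] gap 43.0 j6 -1.39
local [ 39.2 417. ]
world d [ -67.8 -508.1  -31.6]  slide after twist [  24.2 -512.    31.6]  slide now [  24.5 -512.1   29.8]  rotvec tool [ 0.21 -0.07  0.04]
```

View pics/s35.png

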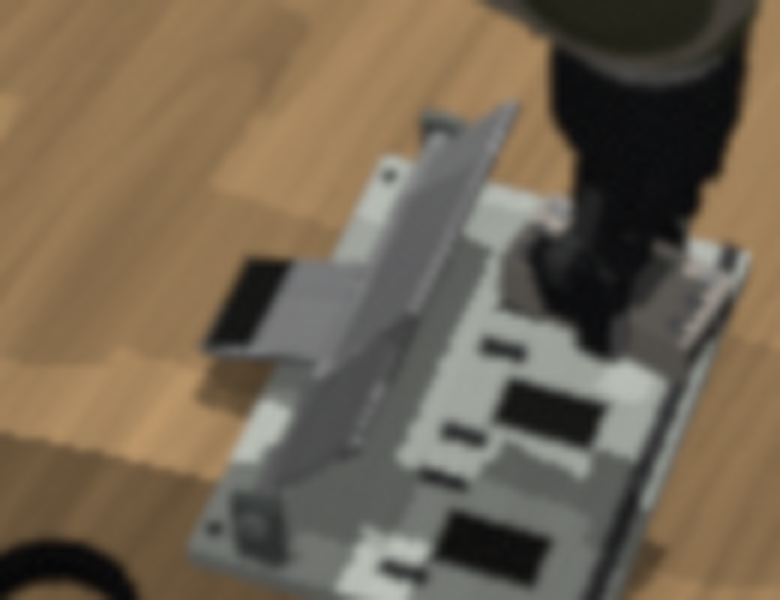

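```bash
python3 - <<'E'
from h import *
print(ray("top",[(294,150),(340,160)],0.05),ray("scene",[(332,250)],0.04))
E
python3 -m crank '{"grip":[0.03,0.03,0.03,0.03,0.03,0.03,0.03,0.03],"slide":[[0.002,-0.038,0],[0.003,-0.038,0],[0.003,-0.038,0],[0.003,-0.038,0],[0.003,-0.038,0],[0.003,-0.038,0],[0.003,-0.038,0],[0.003,-0.038,0]],"twist":[[0,0,0],[0,0,0],[0,0,0],[0,0,0],[0,0,0],[0,0,0],[0,0,0],[0,0,0]]}'
python3 - <<'E'
from h import *
go(15,-95,70,0,TRAY)
E
```

```text
[[ 0.75137995 -0.00289212  0.05      ]
 [ 0.72396125 -0.12070114  0.05      ]] [[ 0.76532711 -0.00608305  0.04      ]]
time_s: 38.77
tool_pos: [0.5761, -0.1313, 0.1313]
eef_rot: [0.126, 3.138, 0.004]
force: [0.7, -0.1, -1.1]
finger_gap: 0.0431
t38.8 tcp [ 576.1 -131.3  131.3] yaw -4.6 tilt 0.15 F [ 0.7 -0.1 -1.1] gap 43.1 j6 -1.91
local [ 16.5 101. ]
world d [ -18.3 -195.1  -61.3]  slide after twist [   1.5 -196.    61.3]  slide now [   2.6 -196.1   60.9]  rotvec tool [0.13 0.07 0.29]
```

```bash
python3 -m crank '{"grip":[0.03,0.03,0.03,0.03,0.03,0.03,0.03,0.03],"slide":[[0.001,-0.038,0],[0.001,-0.038,0],[0,-0.038,0],[0,-0.038,0.01],[0,-0.028,0.01],[0,0,0.02],[0,0,0.02],[0,0,0]],"twist":[[0.1,0,0.3],[0,0,0],[0,0,0],[0,0,0],[0,0,0],[0,0,0],[0,0,0],[0,0,0]]}'
python3 - <<'E'
from h import *
go(12,-95,7,0,TRAY)
crop("scene","s36",(140,250))
E
```

```text
time_s: 39.43
tool_pos: [0.5543, -0.3287, 0.0709]
eef_rot: [0.148, 3.133, -0.006]
force: [-0.6, 0.1, -1.5]
finger_gap: 0.0432
t39.4 tcp [ 554.3 -328.7   70.9] yaw -5.4 tilt 0.36 F [-0.6  0.1 -1.5] gap 43.2 j6 -2.19
local [ 11.7 -97.5]
world d [  0.5   2.5 -63.9]  slide after twist [-0.3  2.5 63.9]  slide now [ 0.1  2.8 63.9]  rotvec tool [-0.21  0.29 -0.51]
```

View pics/s36.png

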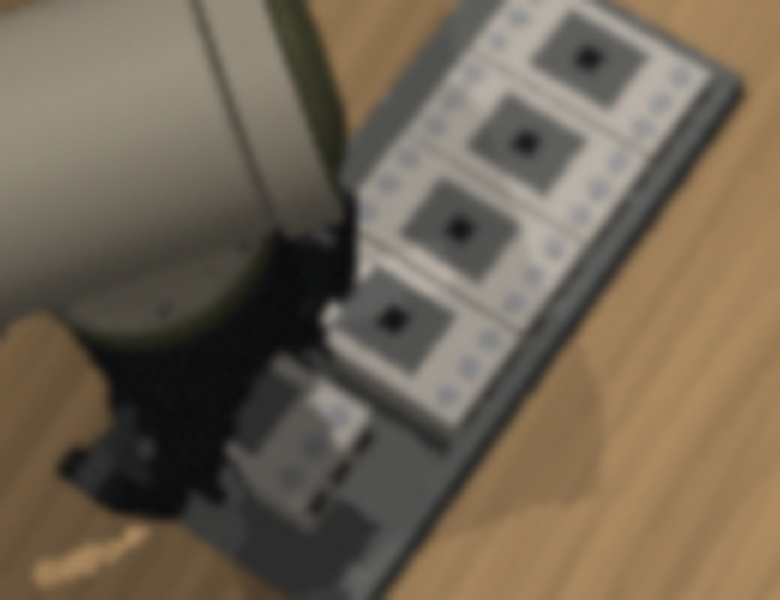

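```bash
python3 -m crank '{"grip":[0.03,0.03,0.03,0.03,0.03,0.03,0.03],"slide":[[0,0.001,0],[0,0,0],[0,0,0.018],[0,0,0.018],[0,0,0.016],[0,0,0.004],[0,0,0]],"twist":[[-0.2,0.3,-0.5],[0,0,0],[0,0,0],[0,0,0],[0,0,0],[0,0,0],[0,0,0]]}'
python3 - <<'E'
from h import *
go(15,-95,7,0,TRAY)
E
```

```text
time_s: 40.07
tool_pos: [0.5607, -0.3272, 0.0257]
eef_rot: [0.123, 3.127, -0.015]
force: [0.3, -0.1, -0.4]
finger_gap: 0.0431
t40.1 tcp [ 560.7 -327.2   25.7] yaw -4.5 tilt 0.92 F [ 0.3 -0.1 -0.4] gap 43.1 j6 -2.20
local [ 17.9 -95.5]
world d [ -2.9   0.8 -18.7]  slide after twist [ 2.9  0.5 18.7]  slide now [ 3.2  0.7 18.7]  rotvec tool [-0.54  0.75  0.41]
```

```bash
python3 -m crank '{"grip":[0.03,0.03,0.03,0.03,0.03,0.03],"slide":[[0.003,0,0],[0,0,0.01],[0,0,0.006],[0,0,0.001],[-0.002,0,0],[0,0,0]],"twist":[[-0.5,0.7,0.4],[0,0,0],[0,0,0],[0,0,0],[0,0,0],[0,0,0]]}'
python3 - <<'E'
from h import *
go(15,-95,7,0,TRAY)
E
```

```text
time_s: 40.57
tool_pos: [0.5616, -0.3278, 0.0119]
eef_rot: [0.133, 3.134, -0.006]
force: [0.3, 0.1, -1.2]
finger_gap: 0.0434
t40.6 tcp [ 561.6 -327.8   11.9] yaw -4.9 tilt 0.33 F [ 0.3  0.1 -1.2] gap 43.4 j6 -2.19
local [ 18.9 -96. ]
world d [-3.8  1.4 -4.9]  slide after twist [3.9 1.  4.9]  slide now [3.9 1.1 4.9]  rotvec tool [-0.19  0.27  0.03]
```

```bash
python3 -m crank '{"grip":[0.03,0.03,0.03,0.03,0.03,0.03,0.03],"slide":[[0.001,0,0.004],[0,0,0.001],[0,0,0],[-0.003,0,0],[-0.003,0,0],[-0.002,0,0],[0,0,0]],"twist":[[-0.2,0.3,0],[0,0,0],[0,0,0],[0,0,0],[0,0,0],[0,0,0],[0,0,0]]}'
python3 - <<'E'
from h import *
go(15,-95,7,0,TRAY)
crop("scene","s37",(140,250))
E
```

```text
time_s: 41.15
tool_pos: [0.5616, -0.328, 0.0072]
eef_rot: [-0.133, -3.118, -0.009]
force: [-0.2, 0.6, -0.8]
finger_gap: 0.0427
t41.1 tcp [ 561.6 -328.     7.2] yaw -4.9 tilt 1.25 F [-0.2  0.6 -0.8] gap 42.7 j6 -2.19
local [ 18.9 -96.2]
world d [-3.8  1.6 -0.2]  slide after twist [3.9 1.2 0.2]  slide now [3.9 1.2 0.3]  rotvec tool [ 0.3  -1.22  0.02]
```

View pics/s37.png

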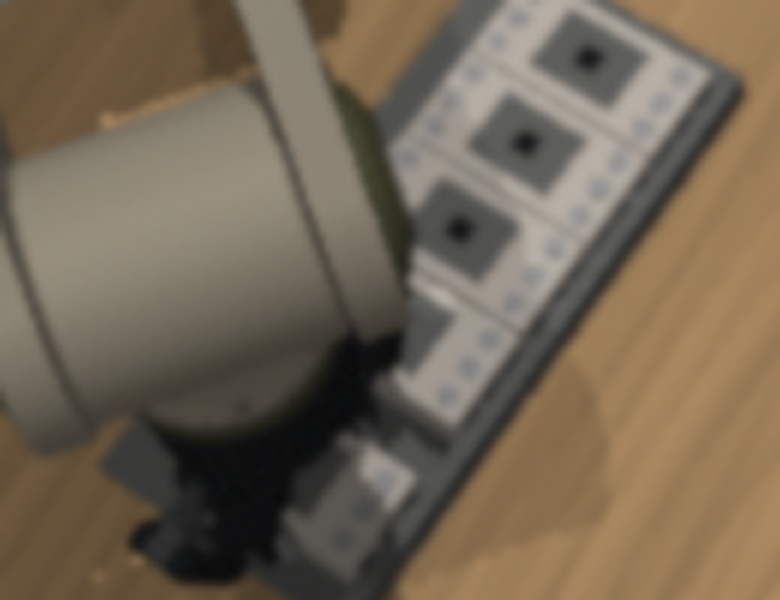

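```bash
python3 -m crank '{"grip":[0.03,0.057,0.057,0.057,0.057,0.0,0,0],"slide":[[0,0,0],[0,0,0],[0,0,0],[0,0,-0.022],[0,0,-0.027],[0.005,-0.025,0],[0.004,-0.025,0],[0,0,0]],"twist":[[0.3,-1.2,0],[0,0,0],[0,0,0],[0,0,0],[0,0,0],[0,0,0],[0,0,0],[0,0,0]]}'
python3 - <<'E'
from h import *
go(11,-144,9,0,TRAY)
crop("scene","s38",(140,250))
E
```

```text
time_s: 41.87
tool_pos: [0.5505, -0.378, 0.0592]
eef_rot: [0.129, 3.137, -0.003]
force: [-0.5, -0.8, 0.5]
finger_gap: 0.0209
t41.9 tcp [ 550.5 -378.    59.2] yaw -4.7 tilt 0.14 F [-0.5 -0.8  0.5] gap 20.9 j6 -2.27
local [  12.1 -147. ]
world d [ -0.8   3.1 -50.2]  slide after twist [ 1.1  3.  50.2]  slide now [ 1.2  3.1 50.2]  rotvec tool [-0.1   0.1   0.19]
```

View pics/s38.png

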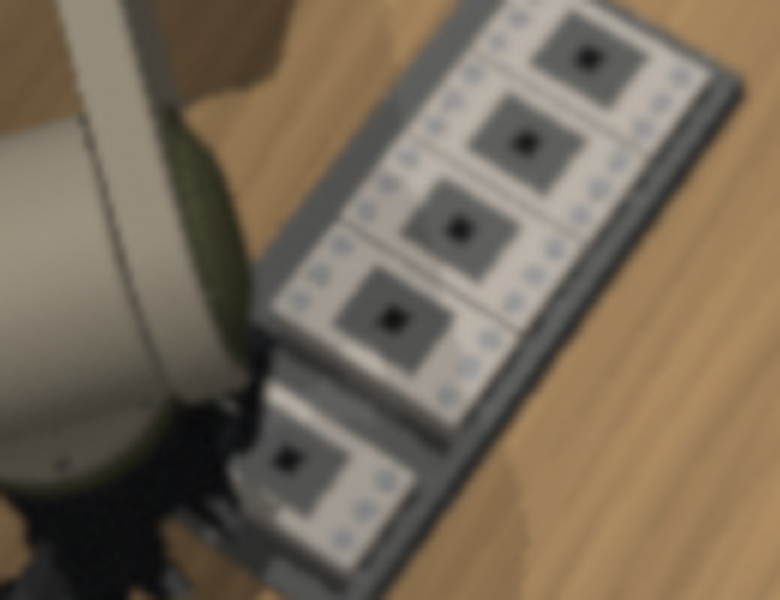

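```bash
python3 -m crank '{"grip":[0,0,0,0,0,0,0,0],"slide":[[0.001,0,0],[0,0,0.022],[0,0,0.018],[0,0,0.008],[0,0.009,0],[0,0.009,0],[0,0.008,0],[0,0,0]],"twist":[[-0.1,0.1,0.2],[0,0,0],[0,0,0],[0,0,0],[0,0,0],[0,0,0],[0,0,0],[0,0,0]]}'
python3 - <<'E'
from h import *
go(12,-109.5,10,0,TRAY)
E
```

```text
time_s: 42.58
tool_pos: [0.5545, -0.3436, 0.0107]
eef_rot: [-0.13, -3.139, -0.003]
force: [-0.3, -0.6, -0.2]
finger_gap: -0.0003
t42.6 tcp [ 554.5 -343.6   10.7] yaw -4.8 tilt 0.11 F [-0.3 -0.6 -0.2] gap -0.3 j6 -2.22
local [  13.1 -112.4]
world d [-0.9  3.  -0.7]  slide after twist [1.1 2.9 0.7]  slide now [1.1 2.9 0.7]  rotvec tool [ 0.11 -0.02  0.15]
```

```bash
python3 -m crank '{"grip":[0,0,0,0,0,0,0,0],"slide":[[0,0.002,0.001],[0,0.003,0.001],[0,0.003,0.001],[0,0,0.003],[0,0.003,0],[0,0.003,0],[0,0.003,0],[0,0,0]],"twist":[[0.1,0,0.2],[0,0,0],[0,0,0],[-0.6,0,0],[0,0,0],[0,0,0],[0,0,0],[0,0,0]]}'
python3 - <<'E'
from h import *
go(12,-109.5,10,0,TRAY)
crop("scene","s39",(140,250))
E
```

```text
time_s: 43.25
tool_pos: [0.5555, -0.3414, 0.0116]
eef_rot: [0.138, 3.129, -0.036]
force: [-0.2, 0.6, -0.2]
finger_gap: 0.0001
t43.2 tcp [ 555.5 -341.4   11.6] yaw -5.0 tilt 1.42 F [-0.2  0.6 -0.2] gap 0.1 j6 -2.20
local [  14.  -110.1]
world d [-1.9  0.8 -1.6]  slide after twist [2.  0.6 1.6]  slide now [2.  0.6 1.5]  rotvec tool [-1.28  0.6  -0.13]
```

View pics/s39.png

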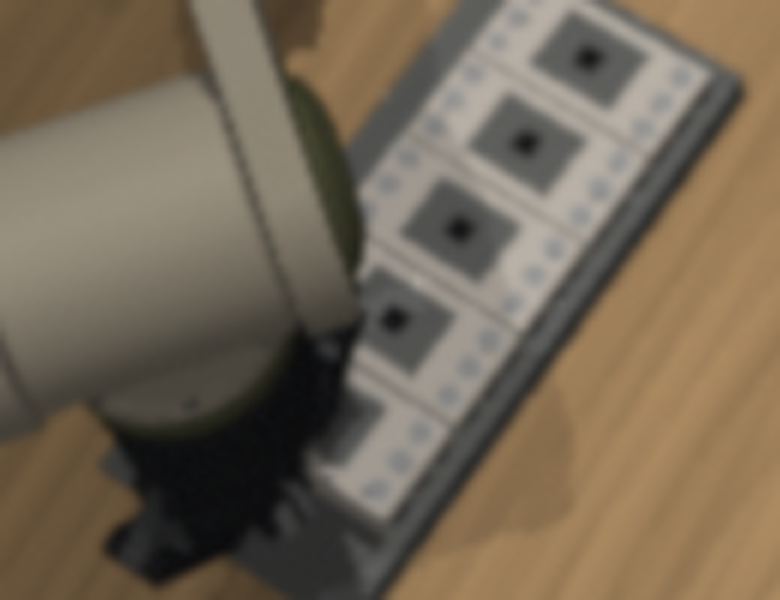

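```bash
python3 -m crank '{"grip":[0,0,0,0,0,0,0],"slide":[[0,-0.001,0.001],[0,0,0],[0,0.005,0],[0,0.005,0],[0,0.005,0],[0,0,0],[0,-0.004,0]],"twist":[[-1.2,0.5,0],[0,0,0],[0,0,0],[0,0,0],[0,0,0],[-0.5,0,0],[0,0,0]]}'
python3 -m crank '{"grip":[0,0,0,0,0,0,0,0],"slide":[[0,-0.01,0],[0,0,-0.04],[0,0,-0.04],[0,0.035,-0.035],[0,0.04,-0.01],[0,0.04,0],[0,0.04,0],[0,0.04,0]],"twist":[[-0.5,0,0],[0,0,0],[0,0,-6],[0,0,-6],[0,0,0],[0,0,0],[0,0,0],[0,0,0]]}'
python3 - <<'E'
from h import *
a=-0.0
go(-13,0,150,0,FIX)
crop("scene","s40",(140,250))
E
```

```text
time_s: 43.88
tool_pos: [0.5556, -0.3455, 0.015]
eef_rot: [0.139, 3.128, -0.039]
force: [0.5, 0.6, 0.5]
finger_gap: -0.0002
time_s: 44.55
tool_pos: [0.5322, -0.1658, 0.136]
eef_rot: [-0.193, 3.125, -0.016]
force: [1.8, 1.2, 0.1]
finger_gap: 0.0001
t44.5 tcp [ 532.2 -165.8  136. ] yaw 7.1 tilt 0.85 F [1.8 1.2 0.1] gap 0.1 j6 -2.20
local [ -57.7 -355.9]
world d [  0.4 358.7  14. ]  slide after twist [-44.7 355.9 -14. ]  slide now [-44.6 355.8 -17.3]  rotvec tool [-0.62  0.58 -0.04]
```

View pics/s40.png

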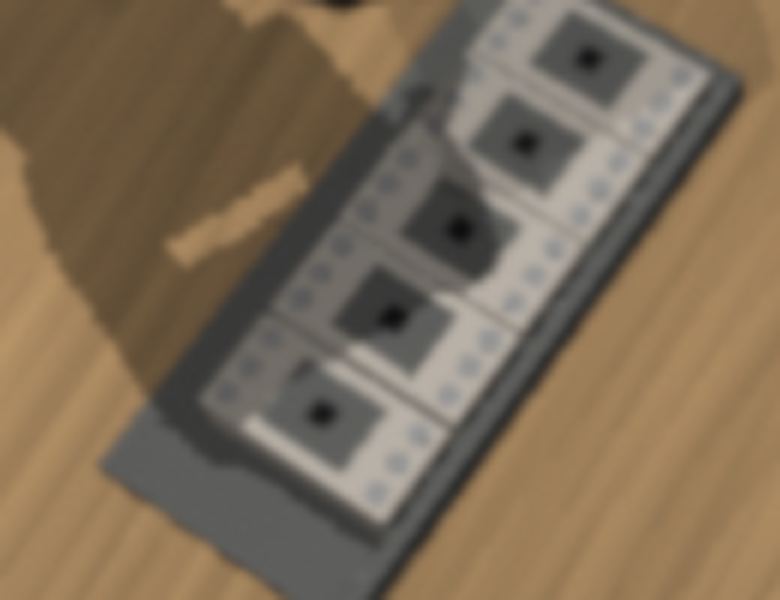

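```bash
python3 -m crank '{"grip":[0,0,0,0,0,0,0,0],"slide":[[-0.002,0.037,-0.01],[-0.003,0.037,-0.01],[-0.003,0.037,0],[-0.003,0.037,0],[-0.003,0.037,0],[-0.003,0.037,0],[-0.003,0.037,0],[0,0.037,0]],"twist":[[-0.6,0.6,0],[0,0,0],[0,0,0],[0,0,0],[0,0,0],[0,0,0],[0,0,0],[0,0,0]]}'
python3 - <<'E'
from h import *
go(-38,0,120,0,FIX)
crop("scene","s41",(140,235),s=5,w=140,h=120)
crop("top","t41",(320,190))
E
```

```text
time_s: 45.27
tool_pos: [0.5124, 0.1443, 0.1583]
eef_rot: [0.198, -3.133, -0.014]
force: [0.5, -0.3, 0.7]
finger_gap: -0.0002
t45.3 tcp [512.4 144.3 158.3] yaw 7.2 tilt 0.53 F [ 0.5 -0.3  0.7] gap -0.2 j6 -1.65
local [-39.  -45.8]
world d [ -4.6  45.5 -38.3]  slide after twist [-1.  45.8 38.3]  slide now [-1.2 45.4 38.7]  rotvec tool [ 0.52 -0.1   0.13]
```

View pics/s41.png

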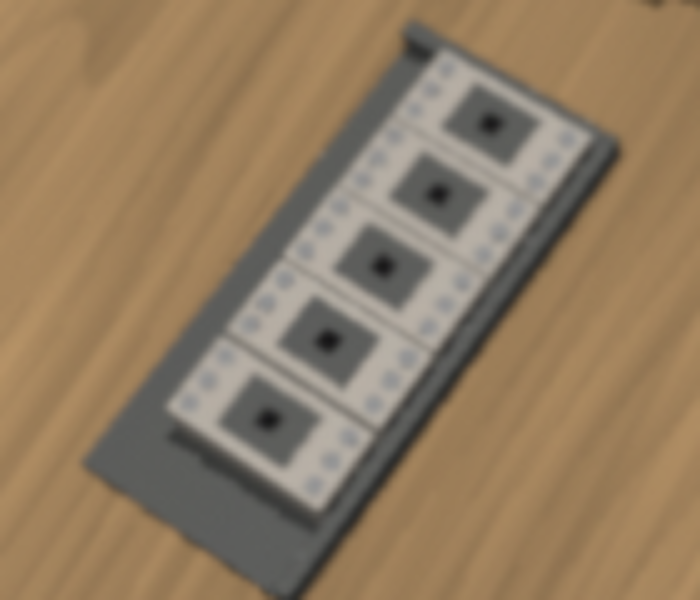

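View pics/t41.png

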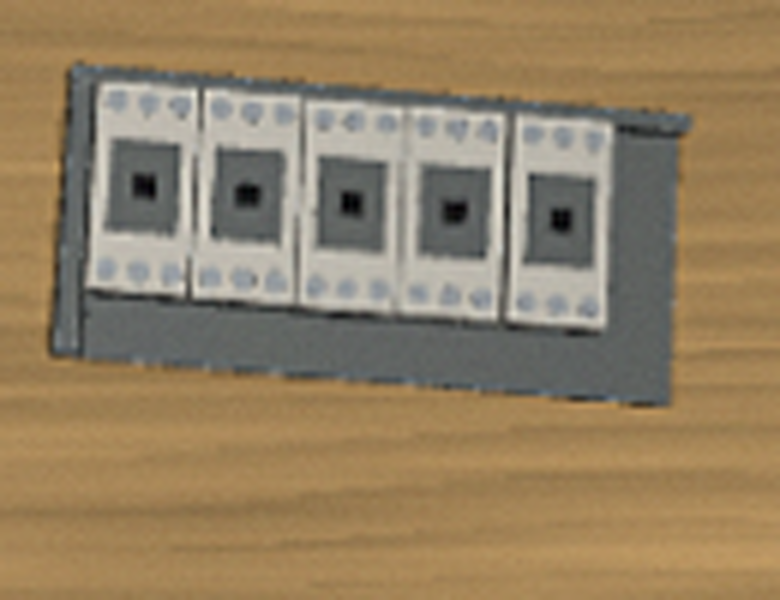

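```bash
cat >> h.py <<'E'
def cents():
    for n in ("top","scene"):
        acc=0
        ims=[robot.camera(n).astype(float).mean(2) for _ in range(2)]
        im=np.mean(ims,0); out=[]
        for k,y in enumerate((103,59,15,-29,-73)):
            q=proj(n,[*loc2w(TRAY,.010,y/1e3),.034])[0]
            # darkest near
            u,v=q.round().astype(int); W=im[v-6:v+7,u-6:u+7]
            j=np.unravel_index(cv2.GaussianBlur(W,(3,3),0).argmin(),W.shape); v=v-6+j[0];u=u-6+j[1]
            W=im[v-3:v+4,u-3:u+4]; w=np.clip(75-W,0,None); 
            yy,xx=np.mgrid[v-3:v+4,u-3:u+4]; c=((w*xx).sum()/w.sum(),(w*yy).sum()/w.sum()); out.append(c)
        P=ray(n,out,.034); L=np.array([w2loc(TRAY,*p[:2])*1e3 for p in P]); print(n,np.round(out,2).tolist()); print(L.round(1).tolist(),"spacing",np.round(np.hypot(*np.diff(L,axis=0).T),2))
E
python3 - <<'E'
from h import *
cents()
E
```

```text
top [[343.64, 220.54], [360.82, 221.99], [378.07, 223.42], [395.39, 224.81], [413.05, 226.27]]
[[9.8, 103.7], [9.6, 60.0], [9.5, 15.9], [9.5, -28.4], [9.4, -73.9]] spacing [43.74 44.04 44.35 45.44]
scene [[237.72, 259.31], [227.18, 273.4], [216.19, 287.77], [205.18, 302.7], [193.24, 318.49]]
[[12.0, 101.7], [12.1, 57.6], [11.7, 13.6], [12.1, -30.3], [11.9, -75.9]] spacing [44.08 43.99 43.96 45.6 ]
```

```bash
python3 -m crank '{"grip":[0,0,0,0,0,0,0,0],"slide":[[0,-0.04,0],[0,-0.04,0],[0,-0.04,0],[0,-0.04,0],[0,-0.04,0],[0,-0.04,0],[0,-0.04,0],[0,-0.04,0]],"twist":[[0.5,0,0],[0,0,6],[0,0,6],[0,0,0],[0,0,0],[0,0,0],[0,0,0],[0,0,0]]}'
python3 - <<'E'
from h import *
go(11,-142,70,0,TRAY)
E
```

```text
time_s: 46.23
tool_pos: [0.5029, -0.1876, 0.1579]
eef_rot: [-0.157, -3.137, -0.002]
force: [0.7, 0.4, -0.6]
finger_gap: 0.0001
t46.2 tcp [ 502.9 -187.6  157.9] yaw -5.7 tilt 0.09 F [ 0.7  0.4 -0.6] gap 0.1 j6 -2.05
local [-51.6  38.6]
world d [  46.9 -185.3  -87.9]  slide after twist [ -62.6 -180.6   87.9]  slide now [ -65.3 -179.8   87.6]  rotvec tool [ 0.07 -0.06 -0.83]
```

```bash
python3 -m crank '{"grip":[0,0,0,0,0,0,0,0],"slide":[[-0.012,-0.035,0],[-0.012,-0.035,0],[-0.013,-0.035,0],[-0.013,-0.035,0],[-0.011,-0.034,0],[0,0,0.03],[0,0,0.03],[0,0,0]],"twist":[[0,0,-0.8],[0,0,0],[0,0,0],[0,0,0],[0,0,0],[0,0,0],[0,0,0],[0,0,0]]}'
python3 - <<'E'
from h import *
go(11,-142,10,0,TRAY)
E
```

```text
time_s: 46.9
tool_pos: [0.5371, -0.3989, 0.0966]
eef_rot: [0.18, 3.133, -0.005]
force: [0.1, 0.1, -1.2]
finger_gap: 0.0002
t46.9 tcp [ 537.1 -398.9   96.6] yaw -6.6 tilt 0.25 F [ 0.1  0.1 -1.2] gap 0.2 j6 -2.27
local [   0.5 -169. ]
world d [ 12.7  26.  -86.6]  slide after twist [-10.5  27.   86.6]  slide now [-9.4 27.5 86.6]  rotvec tool [-0.17  0.19 -1.66]
```

```bash
python3 -m crank '{"grip":[0,0,0,0,0,0,0],"slide":[[-0.01,0.025,0],[0,0,0],[0,0,0.03],[0,0,0.03],[0,0,0.018],[0,0,0.004],[0,0,0]],"twist":[[-0.1,0.2,-1.6],[0,0,0],[0,0,0],[0,0,0],[0,0,0],[0,0,0],[0,0,0]]}'
python3 - <<'E'
from h import *
go(11,-115,10,0,TRAY)
E
```

```text
time_s: 47.48
tool_pos: [0.5476, -0.3817, 0.0203]
eef_rot: [0.148, 3.134, -0.007]
force: [0.8, -0.9, 0.4]
finger_gap: -0.0001
t47.5 tcp [ 547.6 -381.7   20.3] yaw -5.4 tilt 0.33 F [ 0.8 -0.9  0.4] gap -0.1 j6 -2.26
local [   9.6 -151. ]
world d [  4.5  35.7 -10.3]  slide after twist [-1.4 36.  10.3]  slide now [-1.1 36.  10.1]  rotvec tool [-0.24  0.23 -0.5 ]
```

```bash
python3 -m crank '{"grip":[0,0,0,0,0,0,0,0],"slide":[[-0.001,0.01,0.005],[0,0.01,0.003],[0,0.006,0],[0,0,0],[0,0,0.002],[0,0.003,0],[0,0.003,0],[0,0,0]],"twist":[[-0.2,0.2,-0.5],[0,0,0],[0,0,0],[0,0,0],[0,0,0],[0,0,0],[0,0,0],[0,0,0]]}'
python3 - <<'E'
from h import *
go(11,-110,10,0,TRAY)
cents()
E
```

```text
time_s: 48.15
tool_pos: [0.5539, -0.3487, 0.017]
eef_rot: [0.133, 3.131, -0.01]
force: [-0.1, 0.2, -1.5]
finger_gap: -0.0001
t48.1 tcp [ 553.9 -348.7   17. ] yaw -4.9 tilt 0.56 F [-0.1  0.2 -1.5] gap -0.1 j6 -2.23
local [  13.  -117.5]
world d [-1.3  7.7 -7. ]  slide after twist [2.  7.5 7. ]  slide now [2.  7.6 7. ]  rotvec tool [-0.34  0.45  0.04]
top [[343.66, 220.52], [360.81, 222.0], [378.18, 223.53], [395.33, 224.79], [413.96, 226.31]]
[[9.8, 103.7], [9.6, 60.0], [9.3, 15.6], [9.5, -28.3], [9.5, -76.2]] spacing [43.7  44.33 43.9  47.94]
scene [[237.71, 259.31], [227.19, 273.41], [216.0, 287.79], [205.29, 302.62], [186.94, 315.02]]
[[12.0, 101.7], [12.1, 57.6], [11.4, 13.4], [12.2, -30.0], [-5.4, -77.2]] spacing [44.08 44.28 43.38 50.4 ]
```

```bash
python3 -m crank '{"grip":[0,0,0,0,0,0,0,0],"slide":[[0.001,0,0.007],[0,0.002,0],[0,0.004,0],[0,0.004,0],[0,0.004,0],[0,0.004,0],[0,0.003,0],[0,0.003,0]],"twist":[[-0.3,0.4,0],[0,0,0],[0,0,0],[0,0,0],[0,0,0],[0,0,0],[0,0,0],[0,0,0]]}'
python3 - <<'E'
from h import *
go(11,-110,10,0,TRAY)
crop("scene","s42",(140,250))
E
```

```text
time_s: 49.02
tool_pos: [0.5532, -0.3405, 0.0118]
eef_rot: [0.137, 3.132, -0.048]
force: [-2.4, -13.2, -1.2]
finger_gap: 0.0002
t49.0 tcp [ 553.2 -340.5   11.8] yaw -5.0 tilt 1.81 F [ -2.4 -13.2  -1.2] gap 0.2 j6 -2.19
local [  11.6 -109.4]
world d [-0.6 -0.6 -1.8]  slide after twist [ 0.6 -0.6  1.8]  slide now [ 0.6 -0.6  1.8]  rotvec tool [-1.75  0.45 -0.1 ]
```

View pics/s42.png

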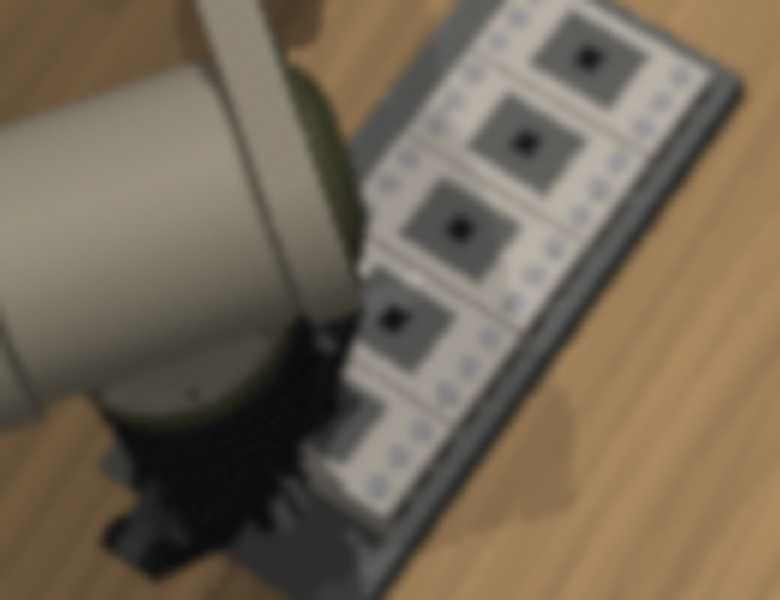

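```bash
python3 -m crank '{"grip":[0,0,0,0,0,0,0,0],"slide":[[0,0,0],[0,-0.001,0],[0,-0.001,0],[0,-0.002,0],[0,-0.006,0],[0,-0.015,0],[0,-0.005,-0.03],[0,0,-0.03]],"twist":[[0,0,0],[0,0,0],[0,0,0],[0,0,0],[0,0,0],[0,0,0],[-1,0,0],[0,0,0]]}'
python3 -m crank '{"grip":[0,0,0,0,0,0,0,0],"slide":[[0,0,-0.035],[0.03,0,-0.03],[0.03,0,0],[0.03,0.02,0],[0.01,0.04,0],[0,0.04,0],[0,0.04,0],[0,0.04,0]],"twist":[[-0.5,0,0],[0,0,-6],[0,0,-6],[0,0,0],[0,0,0],[0,0,0],[0,0,0],[0,0,0]]}'
python3 - <<'E'
from h import *
go(-38,0,150,0,FIX)
crop("scene","s43",(140,250))
crop("top","t43",(320,190))
cents()
E
```

```text
time_s: 49.73
tool_pos: [0.548, -0.3677, 0.0681]
eef_rot: [-0.134, -3.137, 0.008]
force: [0.4, 0.3, 1.1]
finger_gap: -0.0004
time_s: 50.4
tool_pos: [0.4211, -0.196, 0.1403]
eef_rot: [-0.198, 3.127, -0.011]
force: [0.7, 0.6, -0.5]
finger_gap: 0.0002
t50.4 tcp [ 421.1 -196.   140.3] yaw 7.3 tilt 0.64 F [ 0.7  0.6 -0.5] gap 0.2 j6 -2.39
local [-171.7 -372.1]
world d [ 86.7 385.8   9.7]  slide after twist [-133.7  372.1   -9.7]  slide now [-134.8  371.7  -11.5]  rotvec tool [-0.44  0.47  0.16]
top [[343.64, 220.52], [360.8, 221.99], [378.09, 223.4], [395.46, 224.86], [413.04, 226.27]]
[[9.8, 103.7], [9.6, 60.0], [9.5, 15.9], [9.4, -28.6], [9.4, -73.8]] spacing [43.71 44.13 44.49 45.23]
scene [[237.71, 259.3], [227.19, 273.4], [216.19, 287.78], [205.18, 302.7], [193.24, 318.49]]
[[12.0, 101.7], [12.1, 57.6], [11.7, 13.6], [12.1, -30.3], [11.9, -75.9]] spacing [44.09 44.02 43.93 45.63]
```

View pics/s43.png

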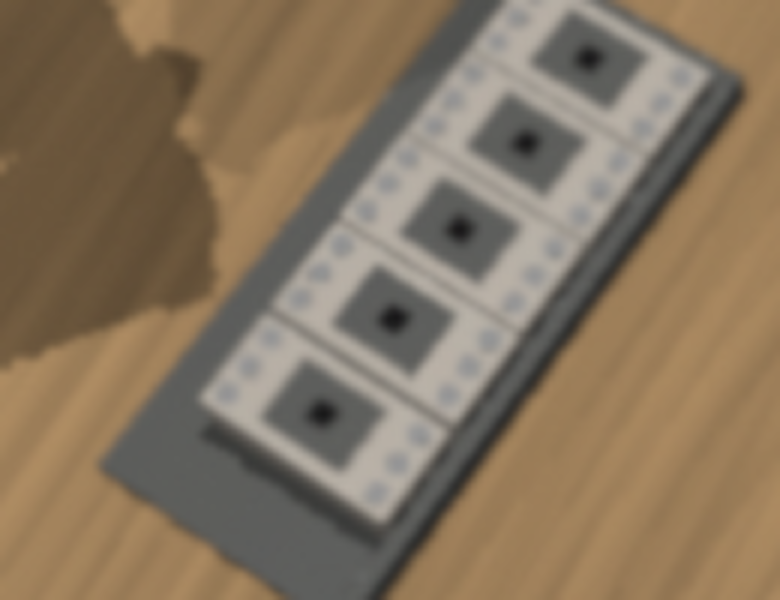

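View pics/t43.png

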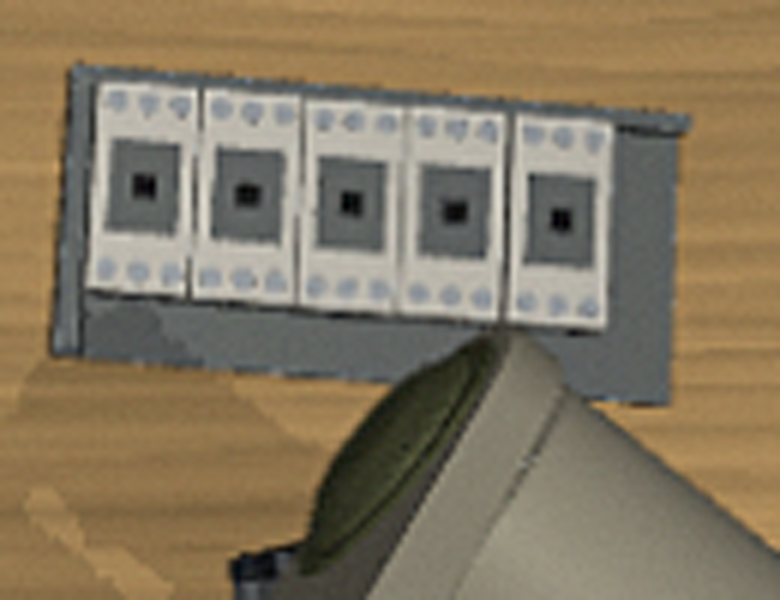

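```bash
python3 -m crank '{"grip":[0,0,0,0,0,0,0,0],"slide":[[0,-0.04,0],[0,-0.04,0],[0,-0.04,0],[0,-0.04,0],[0,0,0],[0,0,0],[0,0,0],[0,0,0]],"twist":[[-0.4,0.5,0],[0,0,6],[0,0,6],[0,0,0],[0,0,0],[0,0,0],[0,0,0],[0,0,0]]}'
python3 - <<'E'
from h import *
go(11,-140,60,0,TRAY)
E
```

```text
time_s: 51.37
tool_pos: [0.4282, -0.3709, 0.1377]
eef_rot: [-0.154, -3.136, -0.001]
force: [0.5, 0.1, 0.1]
finger_gap: -0.0005
t51.4 tcp [ 428.2 -370.9  137.7] yaw -5.6 tilt 0.11 F [0.5 0.1 0.1] gap -0.5 j6 -2.39
local [-110.4 -150.4]
world d [121.8   0.  -77.7]  slide after twist [-121.4   10.4   77.7]  slide now [-121.4   11.9   77.5]  rotvec tool [ 0.03 -0.11 -0.73]
```

```bash
python3 -m crank '{"grip":[0,0,0,0,0,0,0,0],"slide":[[-0.04,0,0],[-0.04,0,0],[-0.038,0.005,0],[0,0,0.03],[0,0,0.03],[0,0,0.02],[0,0,0],[0,0,0]],"twist":[[0,0,-0.7],[0,0,0],[0,0,0],[0,0,0],[0,0,0],[0,0,0],[-4,0,0],[0,0,0]]}'
python3 - <<'E'
from h import *
go(11,-140,30,0,TRAY)
E
```

```text
time_s: 52.03
tool_pos: [0.554, -0.3674, 0.0552]
eef_rot: [0.118, 3.135, 0.115]
force: [-0.4, -0.8, -0.8]
finger_gap: -0.0005
t52.0 tcp [ 554.  -367.4   55.2] yaw -4.3 tilt 4.19 F [-0.4 -0.8 -0.8] gap -0.5 j6 -2.30
local [  14.7 -136.1]
world d [ -4.   -3.6 -25.2]  slide after twist [ 3.7 -3.9 25.2]  slide now [ 3.7 -5.7 24.9]  rotvec tool [ 4.19 -0.06  0.58]
```

```bash
python3 -m crank '{"grip":[0,0,0,0,0,0],"slide":[[0.003,-0.001,0.015],[0,-0.001,0.015],[0,-0.001,0.01],[0,0,0.003],[0,0,0],[0,0,0]],"twist":[[0,0,0.6],[0,0,0],[0,0,0],[0,0,0],[0,0,0],[0,0,0]]}'
python3 - <<'E'
from h import *
go(11,-109,9,0,TRAY)
E
```

```text
time_s: 52.53
tool_pos: [0.5528, -0.3644, 0.0134]
eef_rot: [0.128, 3.134, 0.101]
force: [0.1, 0.4, -0.2]
finger_gap: -0.0002
t52.5 tcp [ 552.8 -364.4   13.4] yaw -4.7 tilt 3.69 F [ 0.1  0.4 -0.2] gap -0.2 j6 -2.29
local [  13.2 -133.3]
world d [-0.1 24.4 -4.4]  slide after twist [ 2.2 24.3  4.4]  slide now [ 2.1 23.9  5.9]  rotvec tool [3.69 0.04 0.22]
```

```bash
python3 -m crank '{"grip":[0,0,0,0,0,0,0,0],"slide":[[0.001,0.008,0.004],[0,0.006,0.001],[0,0.003,0],[0,0,0],[0,0.002,0],[0,0.003,0],[0,0.003,0],[0,0,0]],"twist":[[0,0,0.2],[0,0,0],[0,0,0],[-0.5,0,0],[0,0,0],[0,0,0],[0,0,0],[0,0,0]]}'
python3 - <<'E'
from h import *
go(11,-109,9,0,TRAY)
E
```

```text
time_s: 53.2
tool_pos: [0.5551, -0.3394, 0.0136]
eef_rot: [0.132, 3.129, 0.101]
force: [0.8, 0.3, 0.3]
finger_gap: -0.0001
t53.2 tcp [ 555.1 -339.4   13.6] yaw -4.8 tilt 3.74 F [0.8 0.3 0.3] gap -0.1 j6 -2.27
local [  13.4 -108.1]
world d [-2.5 -0.7 -4.6]  slide after twist [ 2.4 -0.9  4.6]  slide now [ 2.4 -1.2  4.5]  rotvec tool [3.73 0.32 0.05]
```

```bash
python3 -m crank '{"grip":[0,0,0,0,0,0,0,0],"slide":[[0.001,0,0.004],[0,0.003,0],[0,0.003,0],[0,0,0],[0,-0.002,0],[0,-0.004,0],[0,-0.012,0],[0,0,-0.03]],"twist":[[0,0,0],[0,0,0],[-0.5,0,0],[0,0,0],[0,0,0],[0,0,0],[0,0,0],[0,0,0]]}'
python3 -m crank '{"grip":[0,0,0,0,0,0,0,0],"slide":[[0,0,-0.03],[0,0,-0.035],[0.03,0,-0.03],[0.03,0,0],[0.03,0.03,0],[0.01,0.03,0],[0,0.04,0],[0,0.04,0]],"twist":[[3,0,0],[0.7,0,0],[0,0,-6],[0,0,-6],[0,0,0],[0,0,0],[0,0,0],[0,0,0]]}'
python3 - <<'E'
from h import *
go(-38,0,150,0,FIX)
crop("scene","s44",(140,250))
cents()
E
```

```text
time_s: 53.87
tool_pos: [0.5495, -0.3577, 0.0334]
eef_rot: [0.134, 3.133, 0.108]
force: [-0.6, -1.1, -1.7]
finger_gap: -0.0002
time_s: 54.53
tool_pos: [0.4276, -0.2328, 0.1346]
eef_rot: [-0.196, 3.128, -0.011]
force: [1.9, -0.6, 0.0]
finger_gap: 0.0004
t54.5 tcp [ 427.6 -232.8  134.6] yaw 7.2 tilt 0.56 F [ 1.9 -0.6  0. ] gap 0.4 j6 -2.44
local [-169.8 -409.4]
world d [ 80.2 422.6  15.4]  slide after twist [-131.8  409.4  -15.4]  slide now [-132.4  409.2  -17.5]  rotvec tool [-0.41  0.38  0.07]
top [[343.64, 220.54], [360.8, 221.98], [378.09, 223.46], [395.36, 224.86], [412.52, 226.31]]
[[9.8, 103.7], [9.6, 60.0], [9.4, 15.9], [9.4, -28.4], [9.2, -72.5]] spacing [43.7  44.13 44.24 44.15]
scene [[237.71, 259.32], [227.19, 273.4], [216.2, 287.77], [205.18, 302.69], [193.57, 318.09]]
[[12.0, 101.7], [12.1, 57.6], [11.7, 13.7], [12.1, -30.3], [12.0, -74.7]] spacing [44.03 43.99 43.96 44.44]
```

View pics/s44.png

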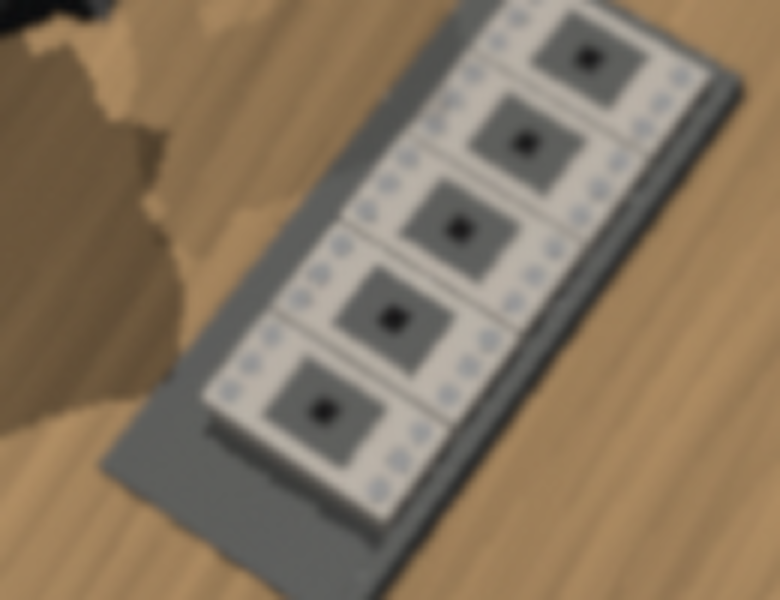

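```bash
python3 -m crank '{"grip":[0,0,0,0,0,0,0,0],"slide":[[0,-0.04,0],[0,-0.04,0],[0,-0.04,0],[0,-0.012,0],[0,0,0],[-0.04,0,0],[-0.04,0,0],[-0.03,0,0]],"twist":[[-0.4,0.4,0],[0,0,6],[0,0,6],[0,0,0],[0,0,0],[0,0,0],[0,0,0],[0,0,0]]}'
python3 - <<'E'
from h import *
go(11,-138,60,0,TRAY)
E
```

```text
time_s: 55.45
tool_pos: [0.5457, -0.3885, 0.1307]
eef_rot: [-0.16, -3.131, -0.008]
force: [-0.1, 0.3, -0.1]
finger_gap: 0.0003
t55.5 tcp [ 545.7 -388.5  130.7] yaw -5.9 tilt 0.47 F [-0.1  0.3 -0.1] gap 0.3 j6 -2.26
local [   8.3 -157.8]
world d [  4.4  19.5 -70.7]  slide after twist [-2.7 19.8 70.7]  slide now [-2.9 19.6 70.8]  rotvec tool [ 0.26 -0.39 -0.95]
```

```bash
python3 -m crank '{"grip":[0,0,0,0,0,0,0,0],"slide":[[-0.002,0.016,0],[0,0,0],[0,-0.002,0.035],[0,-0.002,0.035],[0,-0.002,0.03],[0,-0.001,0.012],[0,0,0.002],[0,0,0]],"twist":[[0.2,-0.4,-0.9],[-4.3,0,0],[0,0,0],[0,0,0],[0,0,0],[0,0,0],[0,0,0],[0,0,0]]}'
python3 - <<'E'
from h import *
go(11,-109,10,0,TRAY)
E
```

```text
time_s: 56.12
tool_pos: [0.5567, -0.3682, 0.0091]
eef_rot: [0.122, 3.132, 0.128]
force: [0.5, 0.8, -0.7]
finger_gap: 0.0001
t56.1 tcp [ 556.7 -368.2    9.1] yaw -4.4 tilt 4.67 F [ 0.5  0.8 -0.7] gap 0.1 j6 -2.31
local [  17.4 -136.7]
world d [-4.  28.1  0.9]  slide after twist [ 6.4 27.7 -0.9]  slide now [ 6.2 27.7  1.4]  rotvec tool [4.67 0.07 0.45]
```

```bash
python3 -m crank '{"grip":[0,0,0,0,0,0,0,0],"slide":[[0.005,0.009,0.001],[0,0.007,0.001],[0,0.004,0],[0,0.003,0],[0,0.003,0],[0,0.003,0],[0,0.003,0],[0,0.002,0]],"twist":[[0,0,0.4],[0,0,0],[0,0,0],[0,0,0],[0,0,0],[0,0,0],[0,0,0],[0,0,0]]}'
python3 - <<'E'
from h import *
go(11,-109,10,0,TRAY)
E
```

```text
time_s: 56.78
tool_pos: [0.5576, -0.339, 0.0194]
eef_rot: [0.13, 3.122, 0.1]
force: [-4.3, -11.1, -1.1]
finger_gap: 0.0002
t56.8 tcp [ 557.6 -339.    19.4] yaw -4.8 tilt 3.79 F [ -4.3 -11.1  -1.1] gap 0.2 j6 -2.27
local [  15.9 -107.6]
world d [-5.  -1.  -9.4]  slide after twist [ 4.9 -1.4  9.4]  slide now [ 5.  -2.   9.2]  rotvec tool [3.72 0.72 0.12]
```

```bash
python3 -m crank '{"grip":[0,0,0,0,0,0,0,0],"slide":[[0,0,0],[0,-0.002,0],[0,-0.004,0],[0,-0.012,0],[0,0,-0.03],[0,0,-0.03],[0,0,-0.035],[0,0,-0.03]],"twist":[[0,0,0],[0,0,0],[0,0,0],[0,0,0],[0,0,0],[3,0,0],[0.7,0,-3],[0,0,-6]]}'
python3 -m crank '{"grip":[0,0,0,0,0,0,0,0],"slide":[[0.03,0.01,0],[0.02,0.035,0],[0,0.038,0],[0,0.038,0],[0,0.038,0],[0,0.038,0],[0,0.038,0],[0,0.038,0]],"twist":[[0,0,-3],[0,0,0],[0,0,0],[0,0,0],[0,0,0],[0,0,0],[0,0,0],[0,0,0]]}'
python3 - <<'E'
from h import *
go(-38,0,150,0,FIX)
crop("top","t45",(320,190))
crop("scene","s45",(140,250))
cents()
E
```

```text
time_s: 57.45
tool_pos: [0.5511, -0.3643, 0.1396]
eef_rot: [-0.114, 3.137, 0.009]
force: [-0.2, -0.5, 0.4]
finger_gap: 0.0003
time_s: 58.12
tool_pos: [0.4658, -0.1039, 0.1465]
eef_rot: [-0.19, 3.118, -0.017]
force: [1.0, 0.5, 0.1]
finger_gap: -0.0
t58.1 tcp [ 465.8 -103.9  146.5] yaw 7.0 tilt 1.17 F [1.  0.5 0.1] gap -0.0 j6 -2.16
local [-116.  -286.3]
world d [ 42.  293.7   3.5]  slide after twist [-78.  286.3  -3.5]  slide now [-77.4 286.4  -5.5]  rotvec tool [-0.68  0.96 -0.13]
top [[343.84, 220.24], [360.81, 222.01], [378.1, 223.44], [395.39, 224.81], [412.88, 226.29]]
[[10.6, 103.3], [9.5, 60.0], [9.5, 15.8], [9.5, -28.4], [9.3, -73.4]] spacing [43.29 44.14 44.27 45.  ]
scene [[237.71, 259.32], [227.19, 273.4], [216.2, 287.76], [205.22, 302.71], [193.39, 318.33]]
[[12.0, 101.7], [12.1, 57.6], [11.7, 13.7], [12.2, -30.3], [11.9, -75.4]] spacing [44.04 43.98 43.95 45.14]
```

View pics/t45.png

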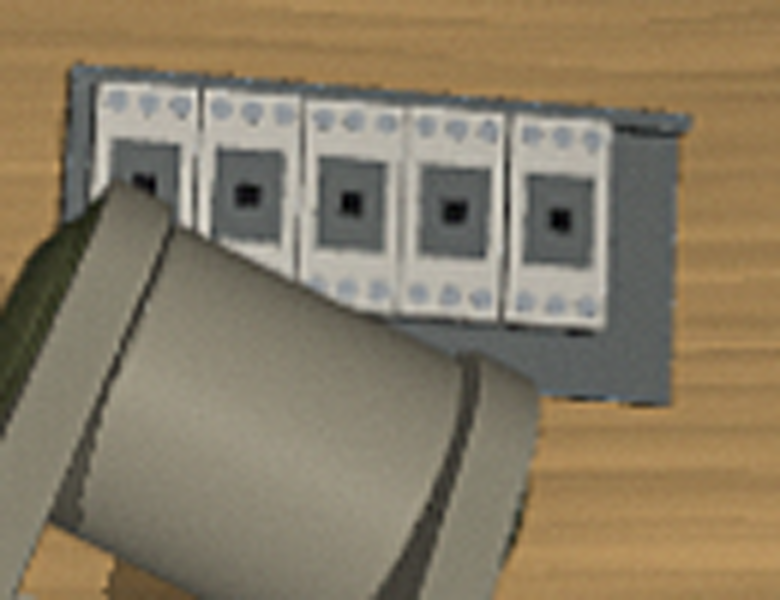

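View pics/s45.png

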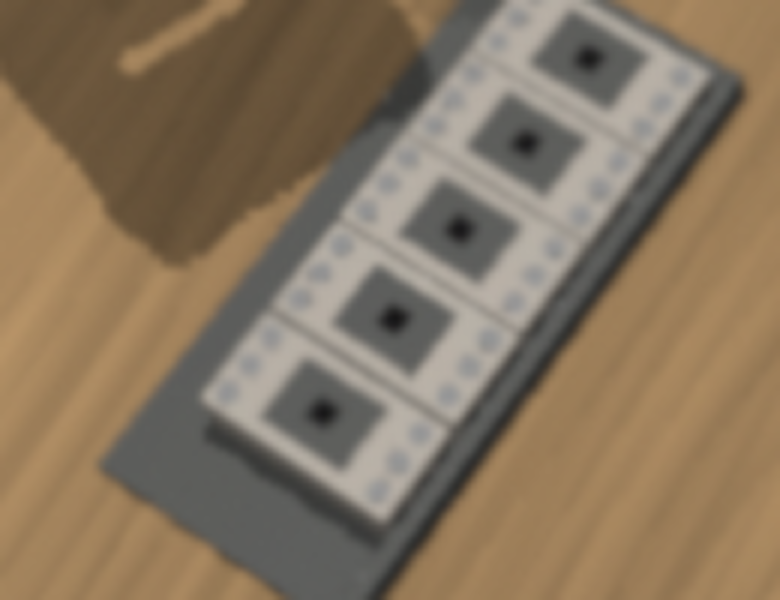

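```bash
python3 -m crank '{"grip":[0,0,0,0,0,0,0,0],"slide":[[0,-0.038,0],[0,-0.038,0],[0,-0.038,0],[0,-0.038,0],[0,-0.038,0],[-0.005,-0.038,0],[-0.02,-0.02,0],[0,0,0]],"twist":[[-0.6,0.9,0],[0,0,6],[0,0,6],[0,0,0],[0,0,0],[0,0,0],[0,0,0],[0,0,0]]}'
python3 - <<'E'
from h import *
go(11,-138,60,0,TRAY)
E
```

```text
time_s: 59.08
tool_pos: [0.4845, -0.3789, 0.1451]
eef_rot: [0.173, 3.136, -0.002]
force: [0.1, 0.5, -0.7]
finger_gap: -0.0
t59.1 tcp [ 484.5 -378.9  145.1] yaw -6.3 tilt 0.08 F [ 0.1  0.5 -0.7] gap -0.0 j6 -2.31
local [ -53.6 -153.5]
world d [ 65.7   9.9 -85.1]  slide after twist [-64.6  15.5  85.1]  slide now [-64.1  17.2  85.1]  rotvec tool [-0.07  0.04 -1.4 ]
```

```bash
python3 -m crank '{"grip":[0,0,0,0,0,0,0,0],"slide":[[-0.032,0.008,0],[-0.032,0.007,0],[0,0,0],[0,-0.002,0.037],[0,-0.002,0.037],[0,-0.002,0.035],[0,-0.001,0.012],[0,0,0]],"twist":[[0,0,-1.4],[0,0,0],[-4.3,0,0],[0,0,0],[0,0,0],[0,0,0],[0,0,0],[0,0,0]]}'
python3 - <<'E'
from h import *
go(11,-112,10,0,TRAY)
E
```

```text
time_s: 59.75
tool_pos: [0.5473, -0.3805, 0.0162]
eef_rot: [0.158, 3.131, 0.122]
force: [0.1, 0.3, 0.4]
finger_gap: 0.0004
t59.8 tcp [ 547.3 -380.5   16.2] yaw -5.8 tilt 4.47 F [0.1 0.3 0.4] gap 0.4 j6 -2.30
local [   9.1 -149.7]
world d [ 5.1 37.4 -6.2]  slide after twist [-1.9 37.7  6.2]  slide now [-1.3 37.2  9.1]  rotvec tool [ 4.47  0.03 -0.87]
```

```bash
python3 -m crank '{"grip":[0,0,0,0,0,0,0],"slide":[[-0.001,0.01,0.003],[0,0.01,0.003],[0,0.006,0.001],[0,0,0],[0,0,0],[0,0,0],[0,0,0]],"twist":[[0,0,-0.9],[0,0,0],[0,0,0],[0,0,0],[0,0,0],[0,0,0],[0,0,0]]}'
python3 - <<'E'
from h import *
go(11,-109,9,0,TRAY)
E
```

```text
time_s: 60.33
tool_pos: [0.5535, -0.3545, 0.0193]
eef_rot: [0.13, 3.124, 0.11]
force: [-0.1, 0.4, -0.5]
finger_gap: -0.0003
t60.3 tcp [ 553.5 -354.5   19.3] yaw -4.8 tilt 4.10 F [-0.1  0.4 -0.5] gap -0.3 j6 -2.29
local [  13.  -123.3]
world d [ -0.8  14.4 -10.3]  slide after twist [ 2.  14.3 10.3]  slide now [ 2.1 13.5 11.3]  rotvec tool [4.06 0.57 0.13]
```

```bash
python3 -m crank '{"grip":[0,0,0,0,0,0,0],"slide":[[0.001,0,0.007],[0,0.004,0.004],[0,0.003,0.001],[0,0.001,0],[0,0,0],[0,0,0],[0,0,0]],"twist":[[0,0.5,0],[0,0,0],[0,0,0],[0,0,0],[0,0,0],[0,0,0],[0,0,0]]}'
python3 - <<'E'
from h import *
go(11,-109,9,0,TRAY)
E
```

```text
time_s: 60.92
tool_pos: [0.5532, -0.3451, 0.0068]
eef_rot: [0.131, 3.133, 0.11]
force: [0.0, -0.6, 0.1]
finger_gap: 0.0
t60.9 tcp [ 553.2 -345.1    6.8] yaw -4.8 tilt 4.04 F [ 0.  -0.6  0.1] gap 0.0 j6 -2.28
local [  12. -114.]
world d [-0.6  5.1  2.2]  slide after twist [ 1.   5.  -2.2]  slide now [ 1.   5.2 -1.8]  rotvec tool [4.04 0.03 0.12]
```

```bash
python3 -m crank '{"grip":[0,0,0,0,0,0],"slide":[[0,0.002,-0.002],[0,0.001,0],[0,0.001,0],[0,0,0],[0,0,0],[0,0,0]],"twist":[[0,0,0],[0,0,0],[0,0,0],[0,0,0],[0,0,0],[0,0,0]]}'
python3 - <<'E'
from h import *
go(11,-108,9,0,TRAY)
cents()
E
```

```text
time_s: 61.42
tool_pos: [0.5537, -0.3413, 0.0098]
eef_rot: [0.131, 3.133, 0.11]
force: [0.4, 0.3, -1.0]
finger_gap: 0.0003
t61.4 tcp [ 553.7 -341.3    9.8] yaw -4.8 tilt 4.01 F [ 0.4  0.3 -1. ] gap 0.3 j6 -2.27
local [  12.1 -110.1]
world d [-0.9  2.2 -0.8]  slide after twist [1.1 2.1 0.8]  slide now [1.1 2.1 0.9]  rotvec tool [4.01 0.07 0.1 ]
top [[343.66, 220.53], [360.79, 221.98], [378.07, 223.47], [395.32, 224.84], [413.63, 226.45]]
[[9.8, 103.7], [9.6, 60.0], [9.4, 15.9], [9.4, -28.3], [9.0, -75.4]] spacing [43.65 44.11 44.17 47.13]
scene [[237.72, 259.31], [227.19, 273.4], [216.11, 287.79], [205.29, 302.64], [186.93, 321.01]]
[[12.0, 101.7], [12.1, 57.6], [11.6, 13.5], [12.2, -30.1], [3.3, -88.6]] spacing [44.07 44.16 43.54 59.23]
```

```bash
python3 -m crank '{"grip":[0,0,0,0,0],"slide":[[0,0.001,0],[0,0.001,0],[0,0,0],[0,0,0],[0,0,0]],"twist":[[0,0,0],[0,0,0],[0,0,0],[0,0,0],[0,0,0]]}'
python3 - <<'E'
from h import *
go(11,-108,9,0,TRAY)
E
python3 -m crank '{"grip":[0,0,0,0,0],"slide":[[0,0.001,0],[0,0.0005,0],[0,0,0],[0,0,0],[0,0,0]],"twist":[[0,0,0],[0,0,0],[0,0,0],[0,0,0],[0,0,0]]}'
python3 - <<'E'
from h import *
go(11,-108,9,0,TRAY)
E
```

```text
time_s: 62.03
tool_pos: [0.5538, -0.3392, 0.0098]
eef_rot: [0.132, 3.133, 0.109]
force: [-0.3, -0.3, -0.7]
finger_gap: -0.0002
t62.0 tcp [ 553.8 -339.2    9.8] yaw -4.8 tilt 4.00 F [-0.3 -0.3 -0.7] gap -0.2 j6 -2.27
local [  12.1 -108.1]
world d [-1.1  0.2 -0.8]  slide after twist [1.1 0.1 0.8]  slide now [1.1 0.  0.8]  rotvec tool [4.   0.07 0.09]
time_s: 62.45
tool_pos: [0.5537, -0.339, 0.01]
eef_rot: [0.132, 3.132, 0.106]
force: [-0.5, -1.6, -0.3]
finger_gap: 0.0002
t62.5 tcp [ 553.7 -339.    10. ] yaw -4.8 tilt 3.87 F [-0.5 -1.6 -0.3] gap 0.2 j6 -2.27
local [  12.  -107.8]
world d [-1.  -0.1 -1. ]  slide after twist [ 1.  -0.2  1. ]  slide now [ 1.  -0.2  1. ]  rotvec tool [3.87 0.1  0.07]
```

```bash
python3 -m crank '{"grip":[0,0,0,0,0,0,0,0],"slide":[[0,-0.0003,0],[0,-0.0003,0],[0,-0.0003,0],[0,-0.0005,0],[0,-0.001,0],[0,-0.003,0],[0,-0.01,0],[0,-0.01,-0.005]],"twist":[[0,0,0],[0,0,0],[0,0,0],[0,0,0],[0,0,0],[0,0,0],[0,0,0],[0,0,0]]}'
python3 -m crank '{"grip":[0,0,0,0,0,0,0,0],"slide":[[0,0,-0.03],[0,0,-0.03],[0,0,-0.035],[0.02,0,-0.03],[0.03,0,0],[0.03,0.03,0],[0.02,0.04,0],[0,0.04,0]],"twist":[[0,0,0],[3,0,0],[0.8,0,-3],[0,0,-6],[0,0,-3],[0,0,0],[0,0,0],[0,0,0]]}'
python3 - <<'E'
from h import *
go(-38,0,150,0,FIX)
crop("scene","s46",(140,250))
cents()
E
```

```text
time_s: 63.12
tool_pos: [0.5517, -0.363, 0.0125]
eef_rot: [0.128, 3.134, 0.112]
force: [-0.5, 0.7, -0.2]
finger_gap: -0.0
time_s: 63.78
tool_pos: [0.4317, -0.2811, 0.1448]
eef_rot: [-0.198, 3.132, -0.011]
force: [1.0, -0.2, 0.8]
finger_gap: -0.0
t63.8 tcp [ 431.7 -281.1  144.8] yaw 7.2 tilt 0.44 F [ 1.  -0.2  0.8] gap -0.0 j6 -2.50
local [-171.7 -457.9]
world d [ 76.1 470.9   5.2]  slide after twist [-133.7  457.9   -5.2]  slide now [-134.9  457.5   -8.1]  rotvec tool [-0.41  0.17  0.15]
top [[343.65, 220.52], [360.81, 222.0], [378.08, 223.44], [395.4, 224.78], [412.31, 226.25]]
[[9.8, 103.7], [9.6, 60.0], [9.4, 15.9], [9.6, -28.4], [9.3, -71.9]] spacing [43.71 44.08 44.34 43.51]
scene [[237.71, 259.32], [227.19, 273.39], [216.2, 287.76], [205.22, 302.7], [193.71, 317.98]]
[[12.0, 101.7], [12.1, 57.7], [11.7, 13.7], [12.2, -30.3], [12.1, -74.4]] spacing [44.03 43.99 43.94 44.09]
```

View pics/s46.png

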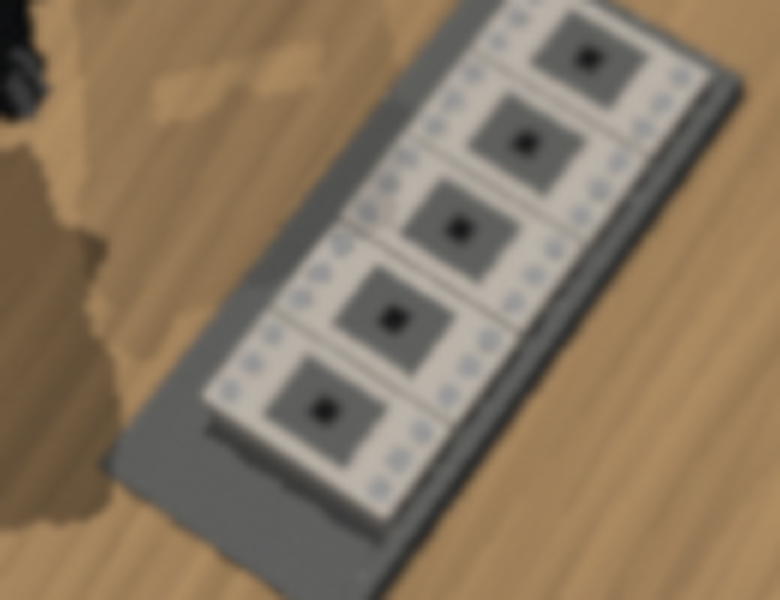

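Run:
```python
from h import *
from scipy.ndimage import map_coordinates
for n in ("top","scene"):
    im=np.mean([robot.camera(n).astype(float) for _ in range(3)],0)
    for y in (103,59,15,-29,-73):
        prof=0
        xs=np.arange(46,76,.5)
        for dy in np.arange(-16,17,2):
            if abs(dy)<0: continue
            q=proj(n,[[*loc2w(TRAY,x/1e3,(y+dy)/1e3),.034] for x in xs])
            prof=prof+np.array([map_coordinates(im[:,:,c],[q[:,1],q[:,0]],order=1) for c in range(3)])
        prof/=17
        g=prof.mean(0); sat=prof[0]-prof[2]
        # white->grey: half level
        i=np.argmin(np.gradient(g)[:40]); 
        lo=g[i:i+14].min(); hi=g[:max(i-3,1)].max() if i>3 else g[0]; h=(hi+lo)/2
        j=np.where((g[:-1]>=h)&(g[1:]<h))[0][0]; e1=xs[j]+.5*(g[j]-h)/(g[j]-g[j+1])
        w=sat[-6:].mean(); h2=w/2; k=np.where((sat[:-1]<h2)&(sat[1:]>=h2))[0][-1]; e2=xs[k]+.5*(h2-sat[k])/(sat[k+1]-sat[k])
        # predicted in same z=34 coordinates
        def back(x,z): return w2loc(TRAY,*ray(n,proj(n,[*loc2w(TRAY,x/1e3,y/1e3),z]),.034)[0][:2])[0]*1e3
        print(n,y,"house edge %.2f outer %.2f diff %.2f | pred diff %.2f (z22) %.2f(z0)"%(e1,e2,e2-e1,back(63,.022)-55,back(63,.0)-55))
```

```text
top 103 house edge 53.55 outer 59.93 diff 6.38 | pred diff 5.75 (z22) 1.76(z0)
top 59 house edge 53.61 outer 59.85 diff 6.23 | pred diff 5.75 (z22) 1.76(z0)
top 15 house edge 53.10 outer 59.76 diff 6.66 | pred diff 5.75 (z22) 1.76(z0)
top -29 house edge 53.50 outer 59.62 diff 6.13 | pred diff 5.75 (z22) 1.76(z0)
top -73 house edge 53.39 outer 59.66 diff 6.26 | pred diff 5.75 (z22) 1.76(z0)
scene 103 house edge 57.56 outer 72.70 diff 15.13 | pred diff 11.65 (z22) 18.14(z0)
scene 59 house edge 57.57 outer 72.71 diff 15.13 | pred diff 11.65 (z22) 18.14(z0)
scene 15 house edge 57.16 outer 72.67 diff 15.51 | pred diff 11.65 (z22) 18.14(z0)
scene -29 house edge 57.60 outer 72.70 diff 15.10 | pred diff 11.65 (z22) 18.14(z0)
scene -73 house edge 57.40 outer 72.86 diff 15.46 | pred diff 11.65 (z22) 18.14(z0)
```

```bash
python3 -m crank '{"grip":[0,0,0,0,0,0,0,0],"slide":[[-0.01,0.038,0],[-0.01,0.038,0],[-0.01,0.038,0],[-0.01,0.038,-0.01],[-0.01,0.038,0],[-0.01,0.038,0],[-0.01,0.038,0],[-0.01,0.038,0]],"twist":[[-0.4,0.2,0],[0,0,0],[0,0,0],[0,0,0],[0,0,0],[0,0,0],[0,0,0],[0,0,0]]}'
python3 -m crank '{"grip":[0,0,0,0,0],"slide":[[-0.01,0.035,0],[-0.01,0.035,0],[-0.01,0.035,0],[0,0.02,0],[0,0,0]],"twist":[[0,0,0],[0,0,0],[0,0,0],[0,0,0],[0,0,0]]}'
python3 - <<'E'
from h import *
go(-38,0,120,0,FIX)
crop("scene","s47",(210,100))
E
```

```text
time_s: 65.0
tool_pos: [0.4779, 0.0344, 0.1534]
eef_rot: [-0.182, 3.136, -0.001]
force: [0.6, -0.4, -0.3]
finger_gap: -0.0
time_s: 65.42
tool_pos: [0.494, 0.1745, 0.1532]
eef_rot: [-0.191, 3.134, 0.001]
force: [-0.0, -0.5, 1.2]
finger_gap: -0.0001
t65.4 tcp [494.  174.5 153.2] yaw 7.0 tilt 0.09 F [-0.  -0.5  1.2] gap -0.1 j6 -1.58
local [-53.6 -13.4]
world d [ 13.8  15.3 -33.2]  slide after twist [-15.6  13.4  33.2]  slide now [-15.5  13.5  33.2]  rotvec tool [ 0.02  0.09 -0.13]
```

View pics/s47.png

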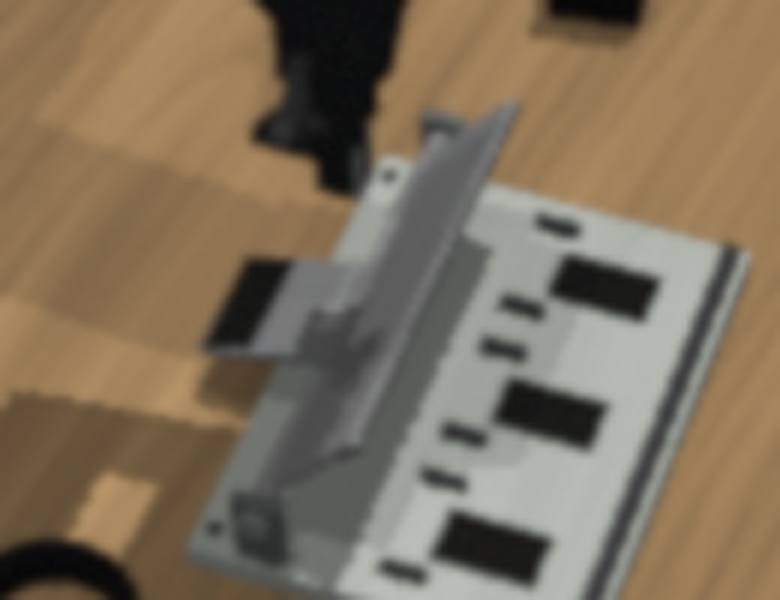

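```bash
python3 -m crank '{"grip":[0,0,0,0,0,0,0],"slide":[[-0.014,0.012,0],[0,0,0],[0,0,0.02],[0,0,0.014],[0,0,0.012],[0,0,0.012],[0,0,0]],"twist":[[0,0,0],[0,0,0],[0,0,0],[0,0,0],[0,0,0],[0,0,0],[0,0,0]]}'
python3 - <<'E'
from h import *
go(-30,0,60,0,FIX)
crop("scene","s48",(210,100))
E
```

```text
time_s: 66.05
tool_pos: [0.5091, 0.1791, 0.0931]
eef_rot: [-0.181, 3.134, -0.003]
force: [0.2, 0.2, 0.7]
finger_gap: 0.0003
t66.0 tcp [509.1 179.1  93.1] yaw 6.6 tilt 0.18 F [0.2 0.2 0.7] gap 0.3 j6 -1.56
local [-38.  -10.8]
world d [  6.6  11.7 -33.1]  slide after twist [-8.  10.8 33.1]  slide now [-7.9 10.9 33.1]  rotvec tool [-0.13  0.12 -0.48]
```

View pics/s48.png

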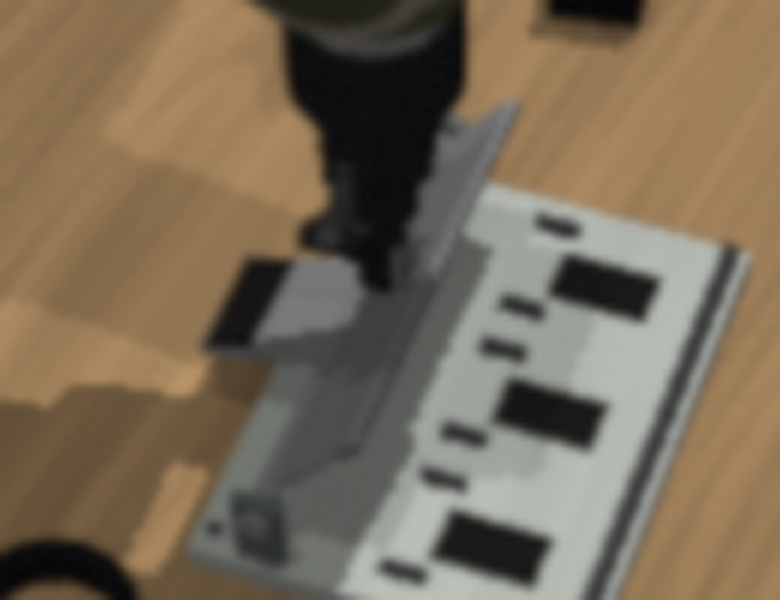

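```bash
python3 -m crank '{"grip":[0,0,0,0,0,0,0],"slide":[[0,0.005,0.007],[-0.001,0.003,0.008],[-0.003,0,0.008],[-0.004,0,0.008],[-0.003,0,0.006],[0,0,0.004],[0,0,0]],"twist":[[0,0,-0.4],[0,0,0],[0,0,0],[0,0,0],[0,0,0],[0,0,0],[0,0,0]]}'
python3 - <<'E'
from h import *
go(-25,0,52,0,FIX)
crop("scene","s49",(210,100))
E
```

```text
time_s: 66.68
tool_pos: [0.5241, 0.1877, 0.057]
eef_rot: [-0.19, 3.121, -0.003]
force: [-0.2, -0.6, 0.1]
finger_gap: -0.0003
t66.7 tcp [524.1 187.7  57. ] yaw 7.0 tilt 0.87 F [-0.2 -0.6  0.1] gap -0.3 j6 -1.56
local [-22.   -4.1]
world d [-3.4  3.7 -5. ]  slide after twist [3.  4.1 5. ]  slide now [3.  4.1 4.9]  rotvec tool [-0.18  0.85 -0.12]
```

View pics/s49.png

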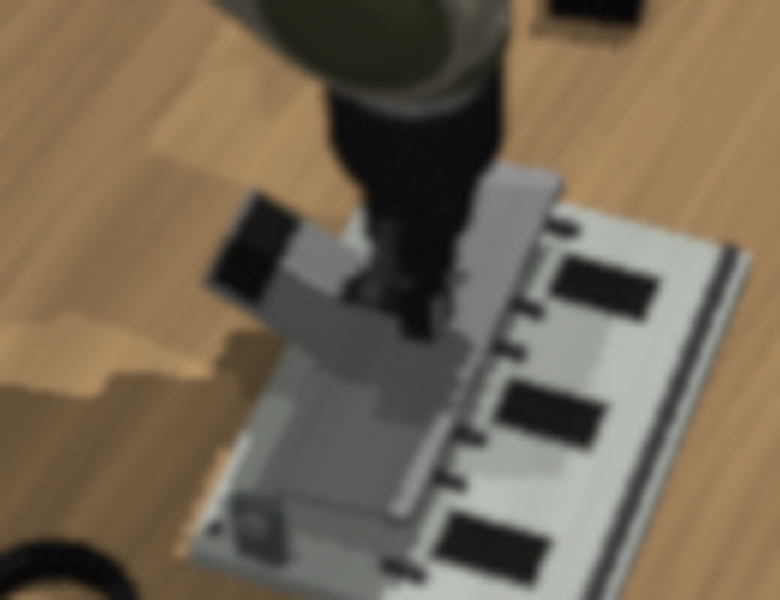

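Nearly shut; press the rest home.

```bash
python3 -m crank '{"grip":[0,0,0,0,0,0,0],"slide":[[-0.004,0,0.004],[-0.004,0,0.003],[0,0,0.003],[0,0,0.003],[0,0,0.003],[0,0,0.003],[0,0,0.002]],"twist":[[0,0.8,0],[0,0,0],[0,0,0],[0,0,0],[0,0,0],[0,0,0],[0,0,0]]}'
python3 - <<'E'
from h import *
st(FIX)
E
```

```text
time_s: 67.32
tool_pos: [0.5306, 0.1887, 0.0514]
eef_rot: [0.196, -3.127, 0.01]
force: [-9.8, -2.5, 16.7]
finger_gap: 0.0003
t67.3 tcp [530.6 188.7  51.4] yaw 7.2 tilt 0.62 F [-9.8 -2.5 16.7] gap 0.3 j6 -1.56
local [-15.5  -3.9]
```

```bash
python3 -m crank '{"grip":[0,0,0,0,0,0,0,0],"slide":[[0,0,0.003],[0,0,0.003],[0,0,0.003],[0,0,0],[0,0,-0.01],[0,0,-0.03],[0,0,-0.04],[0.03,0,-0.04]],"twist":[[0,0,0],[0,0,0],[0,0,0],[0,0,0],[0,0,0],[0,0,0],[0,0,0],[0,0,0]]}'
python3 -m crank '{"grip":[0,0,0,0,0],"slide":[[0.04,0,-0.02],[0.04,0.02,0],[0.03,0.03,0],[0,0.03,0],[0,0,0]],"twist":[[0,0,0],[0,0,0],[0,0,0],[0,0,0],[0,0,0]]}'
python3 - <<'E'
from h import *
st(FIX)
crop("scene","s50",(210,100));crop("top","t50",(160,180))
for n in ("scene","top"): cv2.imwrite(f"pics/{n}_end.png",robot.camera(n)[:,:,::-1])
cents()
for a in (0,.05,.1):
    P=[]
    for y in (.105,-.105):
        lx=-.06+.066*np.cos(a)-.003*np.sin(a); z=.0485+.066*np.sin(a)+.003*np.cos(a)
        P.append([*loc2w(FIX,lx,y),z])
    print(a,((proj("scene",P)-[210,100]+.5)*6).round(0).tolist(),((proj("top",P)-[160,180]+.5)*6).round(0).tolist())
E
```

```text
time_s: 67.98
tool_pos: [0.5077, 0.1861, 0.1645]
eef_rot: [0.196, -3.116, 0.013]
force: [0.3, 1.3, -0.0]
finger_gap: -0.0001
time_s: 68.4
tool_pos: [0.3897, 0.2529, 0.195]
eef_rot: [0.191, -3.133, 0.009]
force: [0.6, -0.5, 0.0]
finger_gap: -0.0003
t68.4 tcp [389.7 252.9 195. ] yaw 7.0 tilt 0.35 F [ 0.6 -0.5  0. ] gap -0.3 j6 -1.37
local [-147.4   77.2]
top [[343.64, 220.53], [360.81, 221.99], [378.06, 223.45], [395.39, 224.82], [412.31, 226.27]]
[[9.8, 103.7], [9.6, 60.0], [9.4, 15.9], [9.5, -28.4], [9.2, -72.0]] spacing [43.74 44.04 44.37 43.55]
scene [[237.7, 259.3], [227.19, 273.39], [216.19, 287.77], [205.24, 302.72], [193.72, 317.98]]
[[12.0, 101.7], [12.1, 57.7], [11.7, 13.6], [12.2, -30.3], [12.1, -74.3]] spacing [44.06 44.05 43.92 44.07]
0 [[564.0, 183.0], [407.0, 526.0]] [[91.0, 317.0], [584.0, 255.0]]
0.05 [[563.0, 178.0], [407.0, 521.0]] [[89.0, 317.0], [584.0, 255.0]]
0.1 [[563.0, 173.0], [406.0, 516.0]] [[87.0, 317.0], [583.0, 255.0]]
```

View pics/s50.png

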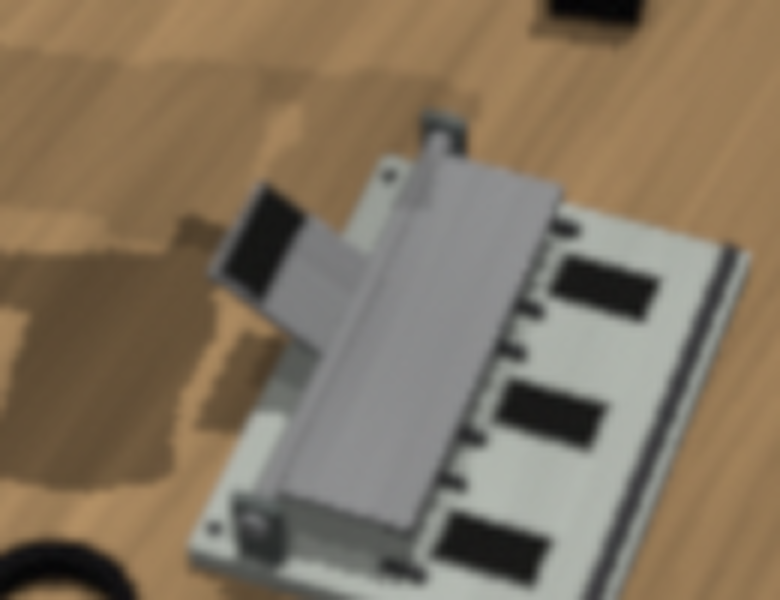

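View pics/t50.png

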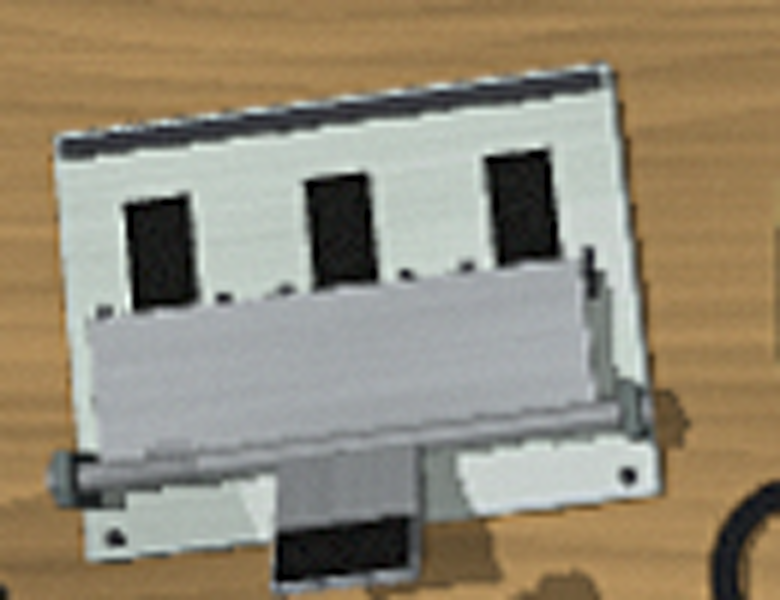

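View pics/scene_end.png

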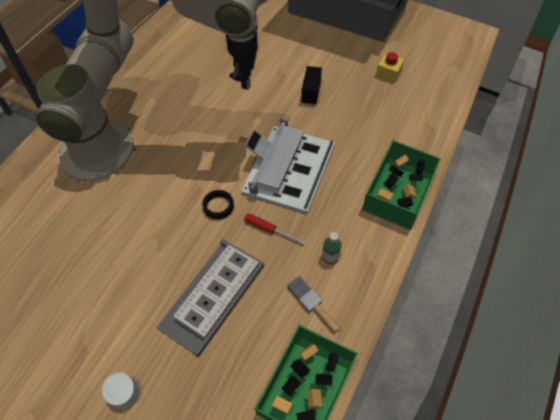

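Run:
```python
import cv2,numpy as np
for n,boxes in (("scene",[(240,128,275,160),(290,125,308,140),(265,190,290,207)]),("top",[(203,255,232,280),(170,228,180,242)])):
    a=cv2.imread(f"pics/{n}0.png",0);b=cv2.imread(f"pics/{n}_end.png",0)
    for x0,y0,x1,y1 in boxes:
        d,r=cv2.phaseCorrelate(np.float32(a[y0:y1,x0:x1]),np.float32(b[y0:y1,x0:x1]),cv2.createHanningWindow((x1-x0,y1-y0),cv2.CV_32F)); print(n,np.round(d,2),round(r,2))
    # bystanders
    for nm,(x0,y0,x1,y1) in (("scene",()) and [] or {"scene":[("screw",(240,208,310,250)),("tape",(195,185,240,222)),("bottle",(320,228,345,266)),("brush",(285,272,345,335))],"top":[("screw",(282,172,306,246)),("tape",(275,255,318,297)),("bottle",(282,130,308,165)),("brush",(325,112,365,178))]}[n]):
        print(nm,np.abs(a[y0:y1,x0:x1].astype(int)-b[y0:y1,x0:x1]).mean().round(2))
```

```text
scene [-0.1  -0.19] 0.83
scene [0.02 0.25] 0.94
scene [ 0.28 -0.16] 0.98
screw 1.45
tape 1.36
bottle 1.3
brush 1.54
top [ 0.11 -0.18] 0.99
top [-0.13  0.38] 1.18
screw 4.89
tape 4.96
bottle 4.86
brush 5.18
```

```bash
python3 -c "
from plant import robot
print(robot.job_done())"
```

```text
the job is handed in; nothing more can be done
None
```

The job is handed in at about 68 s of the 210 s allowed. I opened the clamp and set all five housings in a closed row on the tray. Then I pressed the lip back down until the clamp was shut.

**Clamp opening:** I pressed the tab until it stopped dead at about 25 N. The camera views put the angle at 0.8 to 0.87 rad, a little under the stated 0.9, and I took the hard stop as fully open.

**Row:** Housings 1 to 4 closed up on their pushes. Housing 5 sprang back 1 to 1.5 mm after the firmer pushes, so I pushed it again, low and gently.

**Last checks:**

| Check | Result |
|---|---|
| Spacing between housing centres, scene camera | 43.9 to 44.1 mm |
| Spacing between housing centres, top camera | 43.6 to 44.4 mm, within its pixel noise |
| Distance to the back fence, top camera | 0.4 to 0.9 mm, near its measuring accuracy |
| Distance to the back fence, scene camera | Poor check: its numbers did not match the fence's edges, so it showed only the spread between housings |
| Housing 3 | About 0.4 mm farther from the fence than its neighbours, in both cameras; left as it was |
| Clamp shut | Lip and tab within 0.4 pixel of their starting picture, after a stop at about 17 N |
| Bystanders | No sign of movement; the top picture differed slightly but evenly over all four |

I saw no housing knocked aside and no slip of the grip.

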